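# Set up the sine plate for checking a bevel blank

## Robot

A 6-joint arm with a two-finger parallel gripper is mounted at the origin on the work surface. World frame = base frame: x ahead of the robot, y to its left, z up, the work surface at z = 0. Lengths are in mm, angles in rad, forces in N, time in s.
With the tool pointing down it reaches from about 425 to 1125 mm from the base axis. Payload 14.9 kg.
Tool frame: the origin (TCP) lies at the very end of the fingers, on their centre line; the grasp point (between the pads) lies env.grasp_offset behind it (env.grasp_offset is the distance from the TCP to the grasp point, in mm); y points along the fingers, x is the direction in which the jaws open and shut, and the axes are right-handed (so a half turn about y gives the same grasp; the last joint's range is limited). The gripper opens to 91 mm and grips with 3 to 60 N. Pads are 32 mm wide; open, the fingers measure 118 mm over their backs; the gripper's body (76 mm by 178 mm) begins 60 mm behind the grasp point.
Start: joints at [-1.17, 0.379, 1.734, -0, 1.028, -0.033], TCP at [294.223, -635.178, 213.932] pointing down, gripper open.
Joint ranges: [-2.77, 2.77], [-0.74, 2.19], [0, 2.66], [-1.06, 4.2], [0.31, 2.87], [-3.08, 3.08]. Speed limits (rad/s): [1.89, 1.89, 2.39, 3.14, 3.14, 3.14].

## Interface

Orientations are given as a unit quaternion [w, x, y, z].
In Python, from plant import env gives the robot as it stands. The module is installed in compiled form; this text tells all that it offers.
- The arm moves only by the tool play_rows, never from a script. Its argument "increments" is a list of rows, each a list of 7 numbers: the shift along the tool's x, y, z in m, then the turn, a rotation vector about the tool's x, y, z in rad, then the gripper command: -1 is shut, 1 is fully open, values between are in proportion. In form: [[x, y, z, ax, ay, az, claw], ...]. A call has exactly 8 rows; each row is the pose to reach, as a shift and turn from the pose measured when the call began, along the tool's axes at that moment; what a row does not reach only later rows make up. A row lasts 1/8 s, in which the tool goes at most 62.5 mm and 10.7 degrees, less where a joint would pass 70% of its speed; a pose out of reach is approached as far as the arm can. A call with a gripper value outside its range is refused whole. The fingers move at their own pace and stop on an object; the grip force is fixed at half the most. Time passes only in rows, so rows that repeat a pose let the fingers close, or fill a call up. It gives the time, the measured TCP pose, the force and the opening at its end, in the units of the state.
- env.state(): the state, without advancing time (a new reading comes with each control period).
- env.capture(name): name is "scene" or "top" or "wrist"; returns a dict with "color" (480x640x3 uint8, red, green, blue), "fx", "fy", "cx", "cy" (pixels), "extrinsics" (4x4, takes a point from camera to world coordinates). Camera axes: x right, y down, z forward; pixel columns grow to the right and rows downward; lengths in mm; the calibration is good to about 2 mm. A picture is of the moment at which its call begins. There is no depth.
- env.finish_job(): hands the job in, once; it reports no verdict.
The state is a dict: "t": time; "q": joint angles; "qvel": joint speeds; "joint_torque": joint torques, N m; "tcp_pos": TCP position; "tcp_rot": TCP orientation; "contact_force": force on the tool from outside, world axes, zero at the start; "moment": the same for the moment, N m; "finger_gap": finger opening in mm.
Only numpy, scipy, OpenCV 4.12 (cv2) and the standard library are available. Lean on these libraries where they do the work, as an engineer would, in place of code of your own. Each camera call takes 0.05 s, during which the arm holds its last target.

## Task

Set up the bevel gear blank for checking on the sine plate: with the plate still lying flat, slide every spacer ring that is out on the bench right down over the plate's arbor, then the blank on top of them, bevel up. Then swing the plate up by its bow handle until it stays, stack all the gauge blocks that are out flat on one another in the middle of the gauge pad, and lower the plate until its roller rests on the stack. Leave the other things on the bench alone.

Things in the scene. Friction and masses are not known exactly. Their poses are not given: they have to be found in the camera images.
- sine_base: sine plate base, fixed: grey block 222 x 114 mm, 24 mm thick. Origin on the table, directly under the hinge axis; x points along the base to the free (roller) end, y along the hinge axis, z up. The block runs from x = -30 to 192 mm. Hinge axis at z = 33 mm.
- pad (a point): centre of the bright ground gauge pad (50 x 80 mm) on top of the base, under where the roller comes down: 121 mm from the hinge axis, 24 mm above the table; axes as sine_base. The gauge block stack is centred here.
- plate: aluminium top plate, 90 mm wide, 16 thick, reaching 150 mm from the hinge axis; underside level with that axis. Origin on the hinge axis, x to the free end, z square to the plate; flat, its axes are sine_base's; its tilt is the rise of x, 0 to the stop at 1.40 rad. A drag clamp (0.4 Nm) holds it where left above about 1.1 rad; lower it sinks by its own weight. Lifting takes 8 to 12 N at the bar.
- roller (a point): steel roller under the plate's free end, 18 mm diameter, 86 mm long along y; origin on its axis, 127 mm from the hinge axis (both axes at one height when flat). A stack of height H under it tilts the plate by asin(H / 127 mm).
- arbor (a point): upright steel arbor fixed on the plate: 20 mm diameter, 52 mm tall, its top 5 mm tapering to 13 mm diameter. Origin at its foot on the plate's top face, 70 mm from the hinge axis; z along the arbor, x to the free end; tilts with the plate.
- handle (a point): bow handle beyond the plate's free end. Origin at the middle of its cross bar (round, 10 mm diameter, 74 mm clear between the legs, parallel to the hinge axis along y), 190 mm out and 30 mm up from the hinge axis in the plate's frame; 35 mm clear between bar and plate end. Turns with the plate; at flat the bar is 63 mm above the table, 39 mm above the base.
- g1: square steel gauge block, 24 x 24 mm, 8 mm thick, lying flat (dark bore mark on top). Origin at the centre of its underside, z up through the thickness. May be absent.
- g2: square steel gauge block, 24 x 24 mm, 10 mm thick, lying flat (dark bore mark on top). Origin at the centre of its underside, z up through the thickness. May be absent.
- g3: square steel gauge block, 24 x 24 mm, 12 mm thick, lying flat (dark bore mark on top). Origin at the centre of its underside, z up through the thickness. May be absent.
- g4: square steel gauge block, 24 x 24 mm, 15 mm thick, lying flat (dark bore mark on top). Origin at the centre of its underside, z up through the thickness. May be absent.
- s1: plain steel spacer ring, 40 mm outside, 22.5 mm bore, 10 mm high. Origin at the centre of its underside, z along its axis. May be absent.
- s2: plain steel spacer ring, 40 mm outside, 22.5 mm bore, 12 mm high. Origin at the centre of its underside, z along its axis. May be absent.
- s3: plain steel spacer ring, 40 mm outside, 22.5 mm bore, 14 mm high. Origin at the centre of its underside, z along its axis. May be absent.
- blank: bevel gear blank: steel ring 46 mm outside, 22.5 mm bore, 18 mm high, straight-sided for the lower 9 mm, then bevelled in to 31 mm at the top. Origin at the centre of its underside, z along its axis to the bevelled end, which starts upward.
- act1: bystander: cream actuator body with green flange and yellow cap, about 75 x 56 x 40 mm; origin underside centre
- act2: bystander: the same with a blue cap; origin underside centre
- caliper: bystander: caliper lying flat, 200 mm long; origin underside centre of its beam
- driver: bystander: screwdriver lying on the table; origin near its middle
- oiler: bystander: small oil bottle, 28 mm diameter, 50 mm tall; origin underside centre

How it is judged (in metres and radians):
On the way, in this order (a step that is already met when the one before it is completed fails the run):
1. With the plate flat, all spacers and the blank are down on the arbor, the blank on top with its bevel up (x of s1 in the frame of arbor between -0.003 and 0.003 m and y of s1 in the frame of arbor between -0.003 and 0.003 m and angle between the z axis of each of s1, s2, s3, blank and the z axis of arbor, either way round below 0.08 rad and z of s1 in the frame of arbor between -0.003 and 0.0175 m and x of s2 in the frame of arbor between -0.003 and 0.003 m and y of s2 in the frame of arbor between -0.003 and 0.003 m and z of s2 in the frame of arbor between -0.003 and 0.0175 m and x of s3 in the frame of arbor between -0.003 and 0.003 m and y of s3 in the frame of arbor between -0.003 and 0.003 m and z of s3 in the frame of arbor between -0.003 and 0.0175 m and x of blank in the frame of arbor between -0.003 and 0.003 m and y of blank in the frame of arbor between -0.003 and 0.003 m and z of blank in the frame of arbor between -0.003 and 0.0285 m and z of any of s1, s2, s3 in the frame of arbor below 0.0025 m and z of blank in the frame of s1 above 0.0085 m and z of blank in the frame of s2 above 0.0085 m and z of blank in the frame of s3 above 0.0085 m and angle between the z axis of plate and the z axis of sine_base, either way round below 0.05 rad and angle between blank's own z axis and vertical below 0.1 rad), for 0.3 s.
2. With the plate swung up, all the gauge blocks are stacked flat in the middle of the gauge pad (horizontal distance between each of g1, g2, g3, g4 and pad below 0.008 m and angle between the z axis of each of g1, g2, g3, g4 and the z axis of pad, either way round below 0.05 rad and z of each of g1, g2, g3, g4 in the frame of pad above -0.003 m and angle between the z axis of plate and the z axis of sine_base, either way round above 0.5 rad), for 0.3 s.
At the end, for the whole second after the job is handed in: All spacers are down on the arbor with the blank above them (within 3 mm of its axis, square within 0.08 rad); all gauge blocks are stacked flat within 8 mm of the pad's centre; the roller rests on the stack (over 0.5 N) and the plate is still (x of s1 in the frame of arbor between -0.003 and 0.003 m and y of s1 in the frame of arbor between -0.003 and 0.003 m and angle between the z axis of each of s1, s2, s3, blank and the z axis of arbor, either way round below 0.08 rad and z of s1 in the frame of arbor between -0.003 and 0.0175 m and x of s2 in the frame of arbor between -0.003 and 0.003 m and y of s2 in the frame of arbor between -0.003 and 0.003 m and z of s2 in the frame of arbor between -0.003 and 0.0175 m and x of s3 in the frame of arbor between -0.003 and 0.003 m and y of s3 in the frame of arbor between -0.003 and 0.003 m and z of s3 in the frame of arbor between -0.003 and 0.0175 m and x of blank in the frame of arbor between -0.003 and 0.003 m and y of blank in the frame of arbor between -0.003 and 0.003 m and z of blank in the frame of arbor between -0.003 and 0.0285 m and z of any of s1, s2, s3 in the frame of arbor below 0.0025 m and z of blank in the frame of s1 above 0.0085 m and z of blank in the frame of s2 above 0.0085 m and z of blank in the frame of s3 above 0.0085 m and horizontal distance between each of g1, g2, g3, g4 and pad below 0.008 m and angle between the z axis of each of g1, g2, g3, g4 and the z axis of pad, either way round below 0.05 rad and z of each of g1, g2, g3, g4 in the frame of pad above -0.003 m and (contact force between plate and g1 above 0.5 N or contact force between plate and g2 above 0.5 N or contact force between plate and g3 above 0.5 N or contact force between plate and g4 above 0.5 N) and angle between the z axis of plate and the z axis of sine_base, either way round between 0.1 and 0.45 rad and angular speed of plate below 0.05 rad/s); the robot touches nothing.
It fails at once if a bystander is pushed more than 3 cm (distance of any of act1, act2, caliper, driver, oiler from where it was at the start of the episode above 0.03 m).
Of g1, g2, g3, g4 only 3 to 4 are there at a start; the rules pass over those that are not, and their reading is None.
Of s1, s2, s3 only 1 to 2 are there at a start; the rules pass over those that are not, and their reading is None.
At some moment in a run one of g1, g2, g3, g4, s1, s2, s3, blank may be knocked a few centimetres aside while the robot is not near it.
Once in a run the grip may slacken for a moment while it holds something.
It also fails if it takes over 210 s, if anything falls off the work surface, if the arm or the gripper's body presses on something with over 40 N, if the wrist force passes 120 N, or if a joint passes its speed limit or range.

## Working session

There is one attempt and no reset: what is moved stays moved. The work goes in short steps, Python scripts to look and compute and a tool call to move; the robot and the scene stay as the last step left them, time stands still between calls to the robot, and variables do not carry over. Pictures are saved under pics/ and viewed, and the job is handed in when it is done.

Besides the shell and the picture viewer there is one more tool, called after ">>>" by a JSON object that holds its "api" and its "payload". play_rows: Moves the arm, as the interface text tells. Its arguments: {"type":"object","properties":{"increments":{"type":"array"}},"required":["increments"]}

```bash
mkdir -p pics; python3 - <<'E'
from plant import env
import cv2, numpy as np
print(env.state(), env.grasp_offset)
for n in ["scene","top","wrist"]:
    c=env.capture(n)
    cv2.imwrite(f"pics/{n}0.png",c["color"][:,:,::-1])
    print(n,c["fx"],c["fy"],c["cx"],c["cy"]);print(np.round(c["extrinsics"],3).tolist())
E
```

```text
{'t': 0.0, 'q': array([-1.17030117e+00,  3.79407246e-01,  1.73480175e+00, -1.72118049e-05,
        1.02848249e+00, -3.32886359e-02]), 'qvel': array([0.00149103, 0.00131536, 0.00028894, 0.00065954, 0.00015167,
       0.00013559]), 'joint_torque': array([ 3.79826160e-03, -7.63719320e+01, -4.34368837e+01,  6.52142940e-02,
        4.24255198e-02, -6.18564673e-05]), 'tcp_pos': array([ 294.05499971, -634.79377921,  213.27878734]), 'tcp_rot': array([ 0.59610044, -0.59566916,  0.3810083 , -0.38036192]), 'contact_force': array([-0.81794034,  0.62771429, -0.01804768]), 'moment': array([ 0.03212944,  0.03504788, -0.07235993]), 'finger_gap': 90.68881710200617} 18.8
scene 612.1028592034858 612.1028592034858 318.61465908803297 245.91655169467828
[[-0.004, 0.543, -0.84, 1757.8], [1.0, 0.007, -0.0, -4.156], [0.006, -0.84, -0.543, 852.489], [0.0, 0.0, 0.0, 1.0]]
top 533.9650528846335 533.9650528846335 321.21766167771136 235.41960528224214
[[0.007, -0.991, 0.136, 376.225], [-1.0, -0.007, 0.001, -9.765], [-0.0, -0.136, -0.991, 1247.709], [0.0, 0.0, 0.0, 1.0]]
wrist 347.51986153923525 347.51986153923525 317.0903531788447 241.97427524809476
[[0.42, -0.867, -0.269, 370.098], [-0.908, -0.401, -0.124, -599.725], [-0.001, 0.296, -0.955, 383.206], [0.0, 0.0, 0.0, 1.0]]
```

View pics/scene0.png

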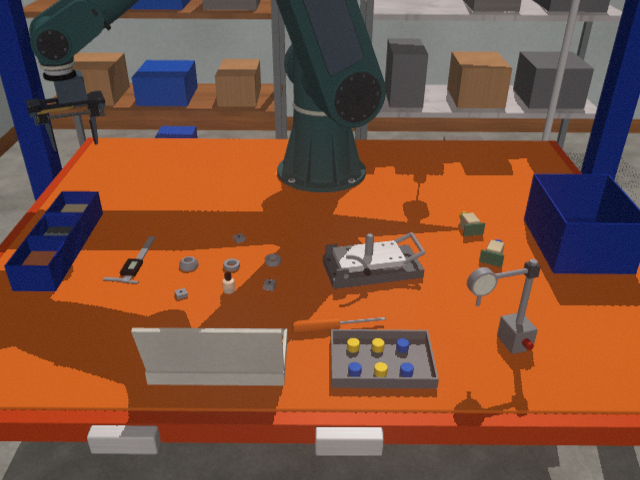

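View pics/top0.png

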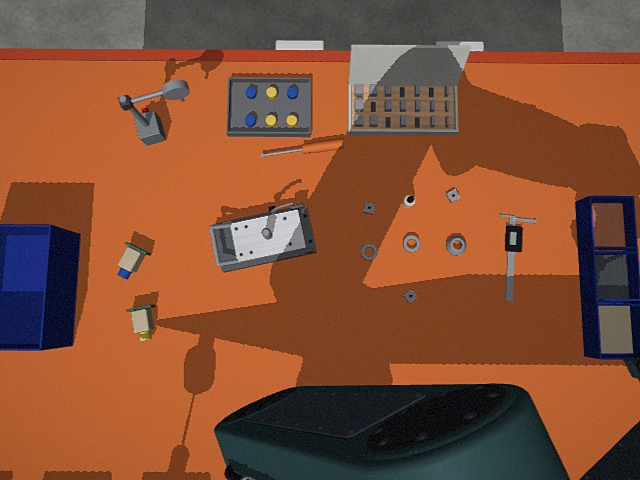

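View pics/wrist0.png

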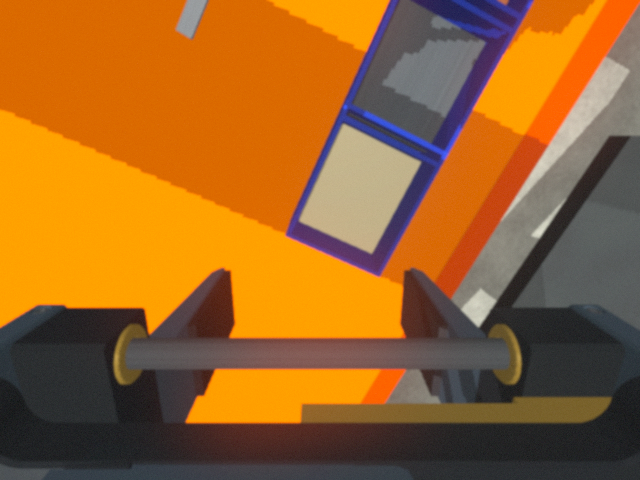

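```bash
python3 - <<'E'
import cv2, numpy as np
t=cv2.imread("pics/top0.png"); s=cv2.imread("pics/scene0.png")
a=cv2.resize(t[180:290,200:330],None,fx=6,fy=5.4)[:, :]
cv2.imwrite("pics/z1.png",cv2.resize(t[190:285,200:325],(750,570),interpolation=cv2.INTER_CUBIC))
cv2.imwrite("pics/z2.png",cv2.resize(t[180:310,345:475],(600,600),interpolation=cv2.INTER_CUBIC))
cv2.imwrite("pics/z3.png",cv2.resize(s[220:300,160:440],(800,229),interpolation=cv2.INTER_CUBIC))
E
```

```text
(no output)
```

View pics/z1.png

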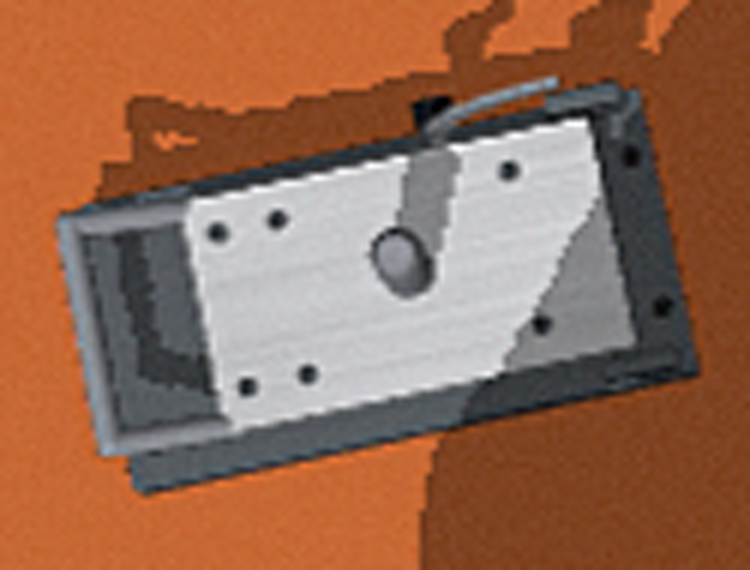

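View pics/z2.png

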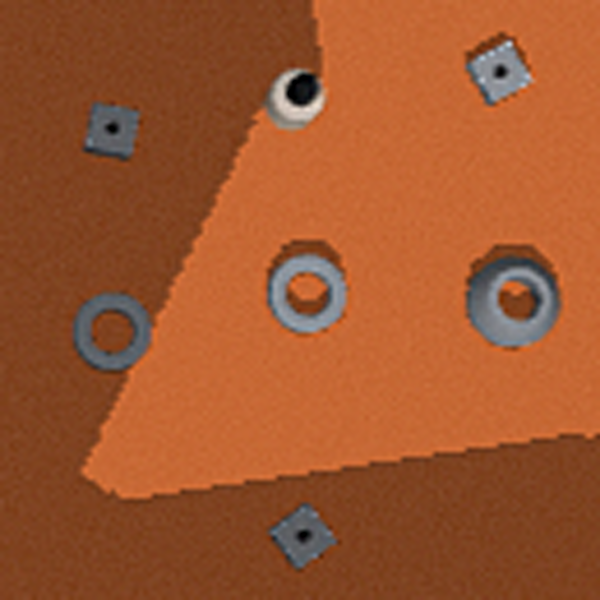

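View pics/z3.png

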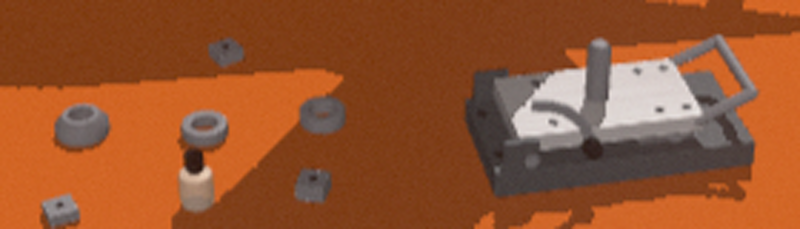

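```bash
cat > h.py <<'E'
from plant import env
import cv2, numpy as np
from scipy.spatial.transform import Rotation as Ro
np.set_printoptions(suppress=True,precision=2)
class Cam:
    def __init__(s,name,save=None):
        c=env.capture(name); s.im=np.ascontiguousarray(c["color"][:,:,::-1]); s.K=(c["fx"],c["fy"],c["cx"],c["cy"]); s.E=np.array(c["extrinsics"])
        if save: cv2.imwrite("pics/"+save,s.im)
    def plane(s,u,v,z):
        fx,fy,cx,cy=s.K; d=s.E[:3,:3]@np.array([(u-cx)/fx,(v-cy)/fy,1]); o=s.E[:3,3]
        return o+d*(z-o[2])/d[2]
    def proj(s,p):
        fx,fy,cx,cy=s.K; q=s.E[:3,:3].T@(np.array(p,float)-s.E[:3,3]); return np.array([fx*q[0]/q[2]+cx,fy*q[1]/q[2]+cy])
def pose():
    st=env.state(); q=st["tcp_rot"]; return st["tcp_pos"],Ro.from_quat([q[1],q[2],q[3],q[0]]).as_matrix(),st
def Rdown(phi): c,s=np.cos(phi),np.sin(phi); return np.array([[c,0,-s],[s,0,c],[0,-1,0.]])
def inc(target,phi=None,R=None):
    p,R0,st=pose()
    d=R0.T@(np.array(target,float)-p)/1000
    if R is None: R=R0 if phi is None else Rdown(phi)
    w=Ro.from_matrix(R0.T@R).as_rotvec()
    print("inc m:",np.round(d,4),"rot:",np.round(w,4)); return d,w
def show():
    p,R,st=pose(); phi=np.arctan2(R[1,0],R[0,0])
    print("t %.2f"%st["t"],"tcp",p,"phi %.4f"%phi,"ydown",R[:,1],"gap %.2f"%st["finger_gap"],"F",st["contact_force"],"q",st["q"])
E
python3 - <<'E'
from h import *
show()
c=Cam("top")
g=cv2.cvtColor(c.im,cv2.COLOR_BGR2HSV)
m=((g[:,:,1]<90)).astype(np.uint8)*255
m[:180]=0;m[310:]=0;m[:,:200]=0;m[:,480:]=0
n,l,st,ce=cv2.connectedComponentsWithStats(m)
for i in range(1,n):
    if st[i,4]>40:
        cnt=max(cv2.findContours((l==i).astype(np.uint8),0,1)[0],key=cv2.contourArea)
        r=cv2.minAreaRect(cnt)
        print(st[i],ce[i],np.round(r[0],1),np.round(r[1],1),round(r[2],1),c.plane(*ce[i],10))
for n,p in dict(tlbase=(210.5,226)).items(): pass
w=Cam("wrist")
p,R,s=pose()
print("tool cam",R.T@(w.E[:3,3]-p),R.T@w.E[:3,:3])
print("proj tcp",w.proj(p),"grasp",w.proj(p-18.8*R[:,1]))
E
```

```text
t 0.15 tcp [ 294.09 -634.9   213.45] phi -1.1370 ydown [-0.  0. -1.] gap 91.35 F [ 0.09 -0.65 -0.27] q [-1.17  0.38  1.73 -0.    1.03 -0.03]
[446 189  14  14 110] [452.64 195.25] [452.6 195.2] [10.2 10.5] 60.3 [ 644.24 -318.41   10.  ]
[402 195  13  13 114] [408.13 201.44] [408. 201.] [11.3 12.7] 45.0 [ 628.62 -212.97   10.  ]
[ 209  203  107   69 4957] [262.65 237.91] [261.4 236.4] [ 53.6 100.7] 77.9 [539.48 128.51  10.  ]
[363 202  12  13 110] [368.65 207.92] [368.8 207.8] [10.2 10.9] 14.0 [ 612.44 -119.7    10.  ]
[403 235  17  17 160] [410.91 243.12] [411. 243.] [16. 16.] 90.0 [ 529.54 -217.93   10.  ]
[446 236  20  19 250] [455.57 245.06] [455.5 245. ] [18. 19.] 90.0 [ 525.69 -322.09   10.  ]
[361 244  17  16 155] [368.81 251.37] [369.  251.5] [15. 16.] 90.0 [ 509.52 -119.52   10.  ]
[403 289  15  14 115] [409.97 295.63] [409.9 295.7] [10.6 10.6] 53.1 [ 407.62 -213.82   10.  ]
tool cam [  -0.11 -169.76   83.76] [[ 1.   -0.    0.  ]
 [-0.   -0.3   0.96]
 [-0.   -0.96 -0.3 ]]
proj tcp [317.33 297.19] grasp [317.37 314.51]
```

```bash
python3 - <<'E'
from h import *
c=Cam("top")
f=lambda a,b:(200+a/6,190+b/6)
A=c.plane(*f(638,90),24);B=c.plane(*f(697,372),24);print(A,B,np.linalg.norm(A-B))
d=(A-B)[:2]; print("yaw of base x:",np.arctan2(d[1],d[0])+np.pi/2)
P=c.plane(*f(395,248),101);print("arbor top",P)
for n,q in dict(a=(187,200),b=(232,432),cc=(590,118),dd=(637,345)).items(): print(n,c.plane(*f(*q),49))
inc((540,130,330),-1.37)
E
```

```text
[615.71  26.79  24.  ] [505.73   2.98  24.  ] 112.53208425714092
yaw of base x: 1.78400794155397
arbor top [541.92 111.76 101.  ]
a [567.28 196.46  49.  ]
b [479.29 176.96  49.  ]
cc [599.87  44.18  49.  ]
dd [513.15  25.39  49.  ]
inc m: [-0.59 -0.12  0.54] rot: [ 0.    0.23 -0.  ]
```

```bash
python3 - <<'E'
from h import *
inc((500,-220,330),-1.357)
E
```

```text
inc m: [-0.29 -0.12  0.36] rot: [ 0.    0.22 -0.  ]
```

>>> {"api": "play_rows", "payload": {"increments": [[-0.035,-0.03,0.045,0,0.05,0,1],[-0.07,-0.06,0.09,0,0.1,0,1],[-0.11,-0.09,0.135,0,0.15,0,1],[-0.145,-0.12,0.18,0,0.2,0,1],[-0.18,-0.12,0.225,0,0.22,0,1],[-0.215,-0.12,0.27,0,0.22,0,1],[-0.25,-0.12,0.315,0,0.22,0,1],[-0.29,-0.12,0.36,0,0.22,0,1]]}}

```text
t: 1.3
tcp_pos: [499.6, -218.9, 334.0]
tcp_rot: [0.551, -0.55, 0.444, -0.444]
contact_force: [0.2, -0.6, 1.2]
finger_gap: 91.4
```

```bash
python3 - <<'E'
from h import *
show()
Cam("wrist","w1.png")
E
```

```text
t 1.30 tcp [ 499.56 -218.91  334.05] phi -1.3572 ydown [ 0.  0. -1.] gap 91.37 F [ 0.17 -0.62  1.16] q [-0.46  0.    1.96  0.    1.18  0.9 ]
```

View pics/w1.png

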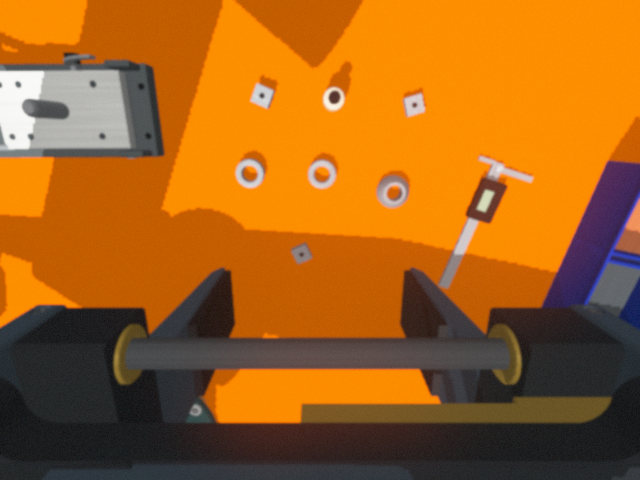

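```bash
cat >> h.py <<'E'
def blobs(c,z=6,lo=60,hi=4000,smax=110,box=None):
    g=cv2.cvtColor(c.im,cv2.COLOR_BGR2HSV); m=(g[:,:,1]<smax).astype(np.uint8)*255
    if box is not None:
        k=np.zeros_like(m); k[box[1]:box[3],box[0]:box[2]]=m[box[1]:box[3],box[0]:box[2]]; m=k
    out=[]
    for cnt in cv2.findContours(m,cv2.RETR_EXTERNAL,cv2.CHAIN_APPROX_NONE)[0]:
        a=cv2.contourArea(cnt)
        if lo<a<hi:
            r=cv2.minAreaRect(cnt); M=cv2.moments(cnt); u,v=M['m10']/M['m00'],M['m01']/M['m00']
            print("area",a,"cen (%.1f,%.1f)"%(u,v),"rect",np.round(r[1],1),round(r[2],1),"world",c.plane(u,v,z)); out.append((u,v,cnt))
    return out
E
python3 - <<'E'
from h import *
c=Cam("wrist")
blobs(c,6,box=(200,60,430,270))
inc((510,-120,150),-1.357)
E
```

```text
area 226.0 cen (304.4,255.0) rect [16.3 15.9] 66.8 world [ 408.12 -214.32    6.  ]
area 726.0 cen (395.4,193.5) rect [29.7 31.1] 45.0 world [ 527.72 -323.18    6.  ]
area 587.5 cen (325.0,175.7) rect [28. 26.] 90.0 world [ 530.91 -218.77    6.  ]
area 616.5 cen (253.2,174.8) rect [28.3 27.6] 45.0 world [ 510.38 -119.19    6.  ]
area 340.0 cen (417.4,107.0) rect [19.1 20.9] 73.3 world [ 645.92 -319.67    6.  ]
area 360.0 cen (337.1,100.8) rect [23. 20.] 90.0 world [ 630.57 -212.87    6.  ]
area 356.0 cen (266.0,97.6) rect [20.2 20.2] 21.8 world [ 614.21 -119.55    6.  ]
inc m: [-0.09  0.18  0.03] rot: [-0.  0. -0.]
```

>>> {"api": "play_rows", "payload": {"increments": [[-0.03,0.05,0.01,0,0,0,1],[-0.06,0.1,0.02,0,0,0,1],[-0.094,0.15,0.032,0,0,0,1],[-0.094,0.19,0.032,0,0,0,1],[-0.094,0.2,0.032,0,0,0,1],[-0.094,0.2,0.032,0,0,0,1],[-0.094,0.2,0.032,0,0,0,1],[-0.094,0.2,0.032,0,0,0,1]]}}

```text
t: 2.4
tcp_pos: [512.0, -118.2, 135.3]
tcp_rot: [0.552, -0.551, 0.442, -0.443]
contact_force: [-0.5, 0.7, 0.3]
finger_gap: 91.4
```

```bash
python3 - <<'E'
from h import *
show()
c=Cam("wrist","w2.png")
blobs(c,6,lo=300,hi=20000,box=(200,20,430,280))
E
```

```text
t 2.40 tcp [ 512.01 -118.22  135.32] phi -1.3533 ydown [ 0.  0. -1.] gap 91.42 F [-0.52  0.67  0.32] q [-0.27  0.22  2.12  0.    0.8   1.08]
area 483.5 cen (419.1,236.6) rect [43. 20.] 90.0 world [ 528.12 -208.57    6.  ]
area 1510.0 cen (318.1,235.2) rect [44. 44.] 90.0 world [ 509.91 -119.8     6.  ]
area 949.0 cen (346.8,114.5) rect [31.1 33.1] 24.0 world [ 614.18 -120.56    6.  ]
```

View pics/w2.png

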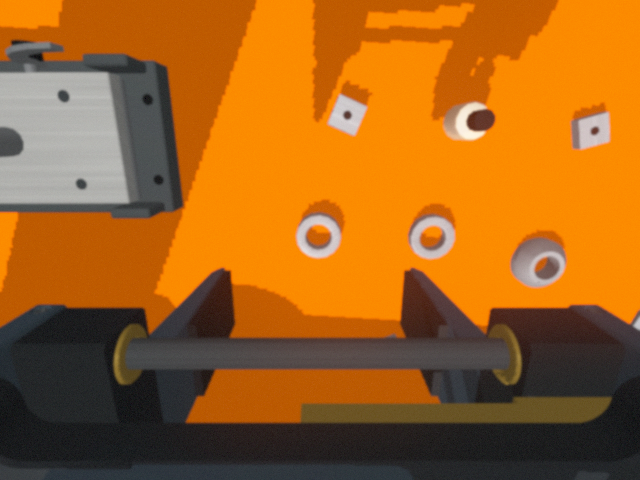

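```bash
python3 - <<'E'
from h import *
show(); inc((510,-119.6,3),-1.357)
E
```

```text
t 2.45 tcp [ 511.88 -118.14  135.13] phi -1.3533 ydown [ 0.  0. -1.] gap 91.28 F [ 1.21  0.42 -0.11] q [-0.27  0.22  2.12  0.    0.8   1.08]
inc m: [ 0.    0.13 -0.  ] rot: [-0.  0.  0.]
```

```bash
sed -i 's/np.round(d,4),"rot:",np.round(w,4)/["%.4f"%v for v in d],"rot:",["%.4f"%v for v in w]/' h.py; python3 - <<'E'
from h import *
inc((510,-119.6,3),-1.357)
E
```

```text
inc m: ['0.0010', '0.1321', '-0.0024'] rot: ['-0.0021', '0.0037', '0.0000']
```

>>> {"api": "play_rows", "payload": {"increments": [[0.001,0.04,-0.0022,0,0.004,0,1],[0.001,0.08,-0.0022,0,0.004,0,1],[0.001,0.11,-0.0022,0,0.004,0,1],[0.001,0.132,-0.0022,0,0.004,0,1],[0.001,0.132,-0.0022,0,0.004,0,0.2],[0.001,0.132,-0.0022,0,0.004,0,-1],[0.001,0.132,-0.0022,0,0.004,0,-1],[0.001,0.132,-0.0022,0,0.004,0,-1]]}}

```text
t: 3.45
tcp_pos: [510.6, -119.6, 3.9]
tcp_rot: [0.551, -0.55, 0.443, -0.445]
contact_force: [-0.2, 0.1, -0.3]
finger_gap: 53.8
```

```bash
python3 - <<'E'
from h import *
show()
c=Cam("wrist","w3.png")
E
```

```text
t 3.45 tcp [ 510.64 -119.63    3.85] phi -1.3572 ydown [ 0.  0. -1.] gap 53.76 F [-0.17  0.06 -0.29] q [-0.28  0.46  2.13  0.    0.54  1.08]
```

View pics/w3.png

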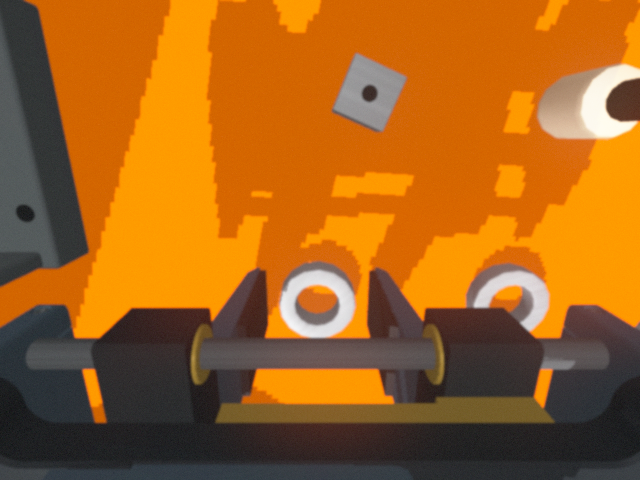

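>>> {"api": "play_rows", "payload": {"increments": [[0,0.0015,0,0,0,0,-1],[0,0.0015,0,0,0,0,-1],[0,0.0015,0,0,0,0,-1],[0,0.0015,0,0,0,0,-1],[0,-0.02,0,0,0,0,-1],[0,-0.07,0,0,0,0,-1],[0,-0.12,0,0,0,0,-1],[0,-0.16,0,0,0,0,-1]]}}

```text
t: 4.5
tcp_pos: [510.1, -119.6, 165.6]
tcp_rot: [0.551, -0.55, 0.443, -0.445]
contact_force: [-0.0, -0.2, -0.5]
finger_gap: 39.0
```

```bash
python3 - <<'E'
from h import *
show()
c=Cam("wrist","w4.png")
p,R,s=pose(); print(c.proj(p))
E
```

```text
t 4.50 tcp [ 510.14 -119.61  165.59] phi -1.3572 ydown [ 0. -0. -1.] gap 39.02 F [-0.04 -0.23 -0.46] q [-0.28  0.17  2.11  0.    0.85  1.08]
[319.02 297.3 ]
```

View pics/w4.png

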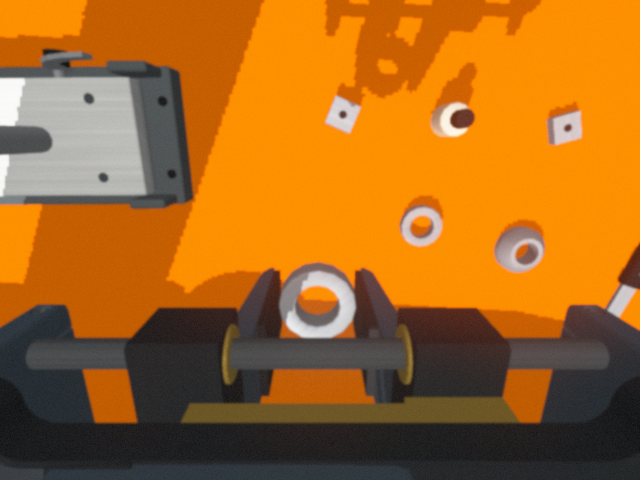

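```bash
python3 - <<'E'
from h import *
inc((460,93,165),-1.357)
c=Cam("wrist")
g=cv2.cvtColor(c.im,cv2.COLOR_BGR2HSV)
m=((g[:,:,1]<60)&(g[:,:,2]>120)).astype(np.uint8)*255
k=np.zeros_like(m);k[255:345,270:370]=m[255:345,270:370]
cs,h=cv2.findContours(k,cv2.RETR_CCOMP,cv2.CHAIN_APPROX_NONE)
for i,x in enumerate(cs):
    if len(x)>30:
        print(cv2.contourArea(x),cv2.fitEllipse(x),h[0][i])
cv2.imwrite("pics/w5.png",cv2.resize(c.im[230:360,240:400],None,fx=4,fy=4))
E
```

```text
inc m: ['-0.2195', '0.0043', '-0.0060'] rot: ['-0.0083', '-0.0002', '0.0033']
4155.0 ((317.3592529296875, 302.96142578125), (71.0149154663086, 74.81909942626953), 93.10067749023438) [ 8  2  4 -1]
1447.5 ((316.65484619140625, 304.6568603515625), (41.39947509765625, 44.595218658447266), 90.54312133789062) [ 5 -1 -1  3]
```

View pics/w5.png

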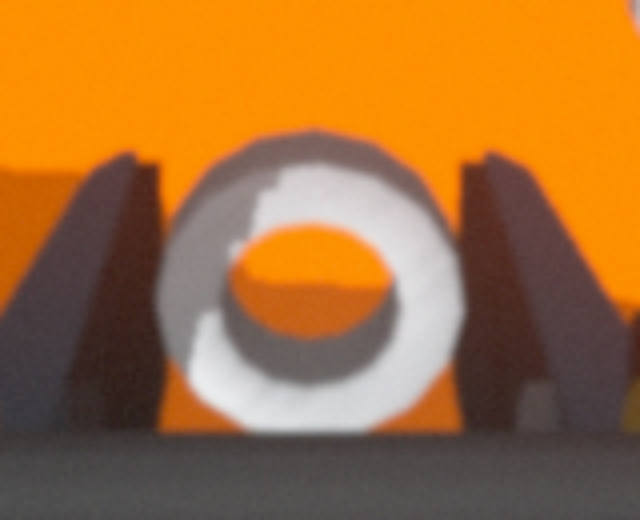

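>>> {"api": "play_rows", "payload": {"increments": [[-0.03,0,-0.001,0,0,0,-1],[-0.07,0,-0.002,0,0,0,-1],[-0.11,0,-0.003,0,0,0,-1],[-0.15,0,-0.004,0,0,0,-1],[-0.19,0,-0.005,0,0,0,-1],[-0.22,0,-0.006,0,0,0,-1],[-0.22,0,-0.006,0,0,0,-1],[-0.22,0,-0.006,0,0,0,-1]]}}

```text
t: 5.6
tcp_pos: [459.5, 93.2, 166.4]
tcp_rot: [0.552, -0.549, 0.441, -0.446]
contact_force: [0.4, -0.3, -0.6]
finger_gap: 38.7
```

```bash
python3 - <<'E'
from h import *
show()
c=Cam("wrist","w6.png")
show()
E
```

```text
t 5.60 tcp [459.53  93.22 166.43] phi -1.3569 ydown [ 0.01 -0.   -1.  ] gap 38.72 F [ 0.36 -0.34 -0.55] q [ 0.15  0.08  2.22 -0.    0.84  1.51]
t 5.65 tcp [459.69  92.98 166.55] phi -1.3575 ydown [ 0.01 -0.   -1.  ] gap 39.08 F [ 0.48  0.75 -0.78] q [ 0.15  0.08  2.22 -0.    0.84  1.51]
```

View pics/w6.png

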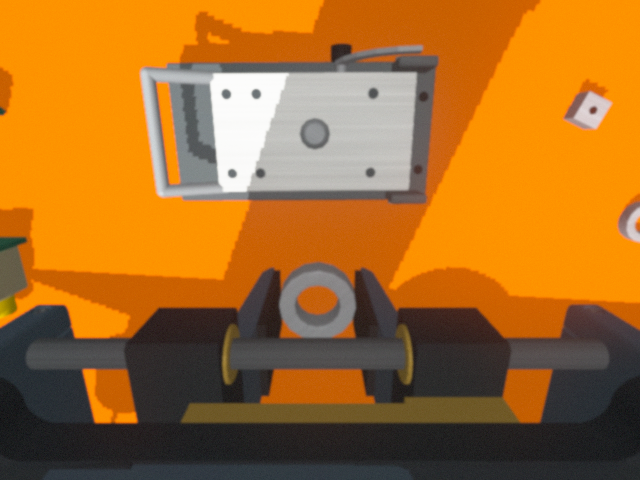

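```bash
python3 - <<'E'
from h import *
c=Cam("wrist")
cr=c.im[105:160,285:345]; cv2.imwrite("pics/w7.png",cv2.resize(cr,None,fx=10,fy=10,interpolation=cv2.INTER_CUBIC))
g=cv2.cvtColor(c.im,cv2.COLOR_BGR2GRAY)
cv2.imwrite("pics/w8.png",cv2.resize(c.im[40:210,130:450],(800,425),interpolation=cv2.INTER_CUBIC))
E
```

```text
(no output)
```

View pics/w7.png

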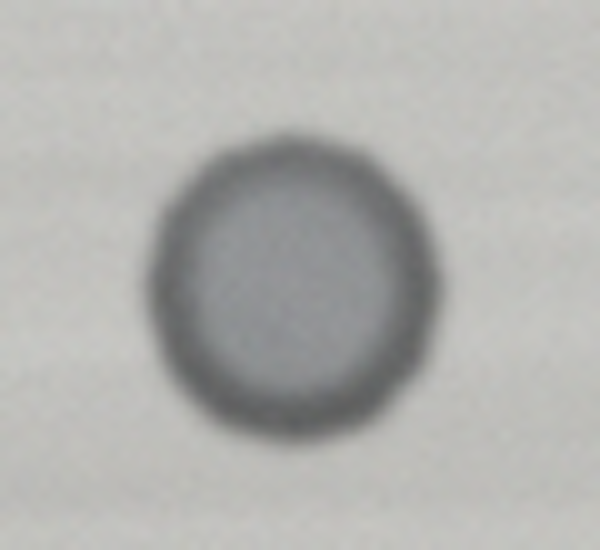

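View pics/w8.png

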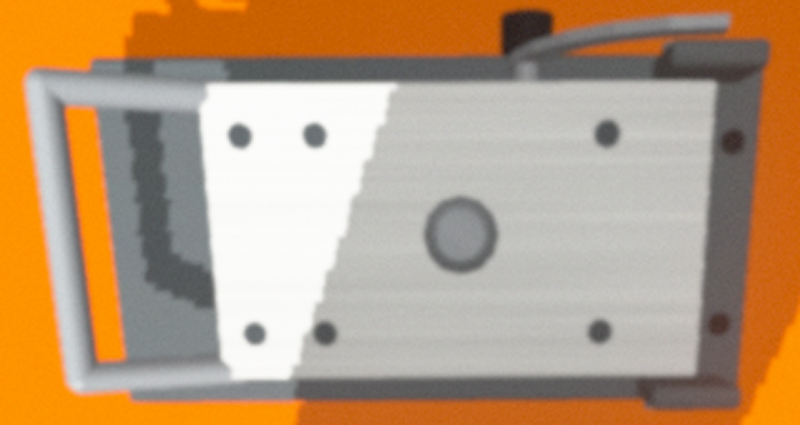

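```bash
python3 - <<'E'
from h import *
show()
c=Cam("wrist")
A=c.plane(313.95,133.25,98); print("arbor",A)
f=lambda a,b:((a+.5)/2.5-.5+130,(b+.5)/2.5-.5+40)
cs=[c.plane(*f(*q),49) for q in [(205,83),(222,379),(718,81),(696,376)]]
for x in cs: print(x)
print("yaw",[np.arctan2(*(a-b)[1::-1]) for a,b in ((cs[0],cs[2]),(cs[1],cs[3]))], "end mid",(cs[0]+cs[1])/2, "w",np.linalg.norm(cs[0]-cs[1]),np.linalg.norm(cs[2]-cs[3]),"end-arbor",(cs[0]+cs[1])/2-A)
b=[c.plane(*f(*q),63) for q in [(50,80),(86,380)]]; print("bar",b)
R=Rdown(-1.357)
inc(A*[1,1,0]+[0,0,125],-1.357)
E
```

```text
t 5.70 tcp [459.74  92.86 166.64] phi -1.3580 ydown [ 0.01 -0.   -1.  ] gap 38.84 F [-0.14 -0.19 -0.61] q [ 0.15  0.08  2.22 -0.    0.84  1.51]
arbor [542.38 112.42  98.  ]
[569.11 197.21  49.  ]
[481.28 180.54  49.  ]
[602.35  45.89  49.  ]
[515.25  27.05  49.  ]
yaw [np.float64(1.7870064472831169), np.float64(1.788608384017297)] end mid [525.2  188.88  49.  ] w 89.39802448141707 89.11014508471234 end-arbor [-17.19  76.45 -49.  ]
bar [array([559.11, 236.5 ,  63.  ]), array([474.84, 218.99,  63.  ])]
inc m: ['-0.0019', '0.0424', '0.0845'] rot: ['-0.0082', '-0.0012', '0.0034']
```

>>> {"api": "play_rows", "payload": {"increments": [[-0.001,0,0.03,-0.004,0,0.0015,-1],[-0.0019,0,0.06,-0.008,0,0.0034,-1],[-0.0019,0.01,0.084,-0.0082,0,0.0034,-1],[-0.0019,0.03,0.0845,-0.0082,0,0.0034,-1],[-0.0019,0.05,0.0845,-0.0082,0,0.0034,-1],[-0.0019,0.056,0.0845,-0.0082,0,0.0034,-1],[-0.0019,0.056,0.0845,-0.0082,0,0.0034,-1],[-0.0019,0.056,0.0845,-0.0082,0,0.0034,-1]]}}

```text
t: 6.75
tcp_pos: [543.0, 112.3, 112.2]
tcp_rot: [0.55, -0.55, 0.444, -0.444]
contact_force: [0.5, 0.2, -0.8]
finger_gap: 39.1
```

```bash
python3 - <<'E'
from h import *
c=Cam("wrist","w9.png")
cv2.imwrite("pics/w10.png",cv2.resize(c.im[230:360,240:400],None,fx=4,fy=4))
show()
inc((542.38,112.42,106),-1.354)
E
```

```text
t 6.80 tcp [542.97 112.44 112.2 ] phi -1.3583 ydown [ 0.  0. -1.] gap 38.80 F [-0.35 -0.48 -1.1 ] q [0.16 0.3  2.07 0.   0.77 1.52]
inc m: ['-0.0001', '0.0062', '-0.0006'] rot: ['-0.0011', '-0.0043', '0.0000']
```

View pics/w9.png

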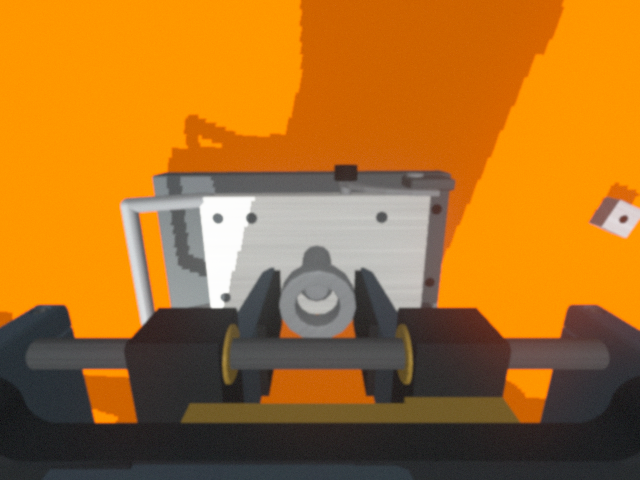

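View pics/w10.png

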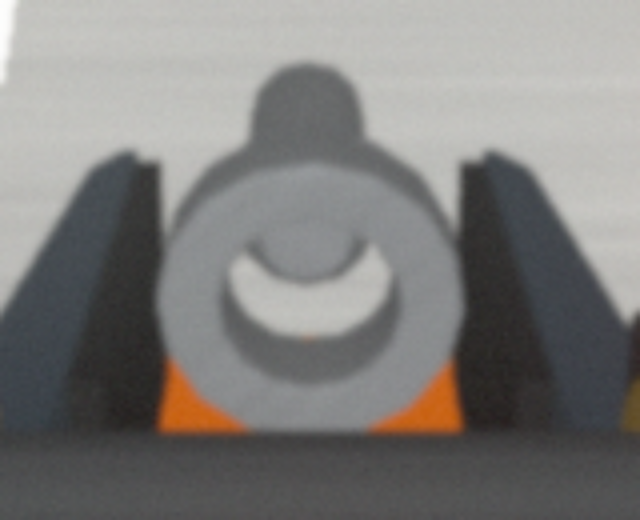

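```bash
python3 - <<'E'
from h import *
p,R,s=pose(); c=Cam("wrist")
z=R[:,2]; A=np.array([542.38,112.42,0])
f=lambda P:(c.proj(P)-[240,230]+.5)*4-.5
for zz,r in((101,6.5),(96,10)):
    print(zz,"near",f(A+[0,0,zz]-z*r),"far",f(A+[0,0,zz]+z*r))
print("foot far at 49",f(A+[0,0,49]+z*10))
for hz,r in((9.9,20),(9.9,11.25),(-2.3,11.25),(-2.3,20)):
    C=p-R[:,1]*hz
    print("ring",hz,r,"far",f(C+z*r),"near",f(C-z*r),"side",f(C+R[:,0]*r),f(C-R[:,0]*r))
E
```

```text
101 near [308.49 279.92] far [308.39 196.38]
96 near [308.54 286.03] far [308.38 160.09]
foot far at 49 [308.54  60.95]
ring 9.9 20 far [309.02 158.79] near [309.32 441.16] side [465.74 304.54] [152.61 304.83]
ring 9.9 11.25 far [309.09 223.84] near [309.26 382.55] side [397.24 304.6 ] [221.11 304.76]
ring -2.3 11.25 far [309.1  185.88] near [309.26 336.3 ] side [391.83 262.34] [226.53 262.49]
ring -2.3 20 far [309.04 124.43] near [309.31 392.03] side [456.1  262.28] [162.25 262.55]
```

>>> {"api": "play_rows", "payload": {"increments": [[0,0.004,-0.0004,0,-0.004,0,-1],[0,0.008,-0.0004,0,-0.004,0,-1],[0,0.011,-0.0004,0,-0.004,0,-1],[0,0.014,-0.0004,0,-0.004,0,-1],[0,0.017,-0.0004,0,-0.004,0,-1],[0,0.02,-0.0004,0,-0.004,0,-1],[0,0.023,-0.0004,0,-0.004,0,-1],[0,0.026,-0.0004,0,-0.004,0,-1]]}}

```text
t: 7.85
tcp_pos: [542.6, 112.4, 85.9]
tcp_rot: [0.551, -0.551, 0.443, -0.443]
contact_force: [-0.4, -0.5, 0.3]
finger_gap: 38.8
```

>>> {"api": "play_rows", "payload": {"increments": [[0,0.006,0,0,0,0,-1],[0,0.012,0,0,0,0,-1],[0,0.018,0,0,0,0,-1],[0,0.024,0,0,0,0,-1],[0,0.03,0,0,0,0,-1],[0,0.033,0,0,0,0,-1],[0,0.0345,0,0,0,0,-1],[0,0.0345,0,0,0,0,-1]]}}

```text
t: 8.85
tcp_pos: [542.7, 112.4, 51.6]
tcp_rot: [0.551, -0.551, 0.443, -0.443]
contact_force: [0.6, -0.1, -1.0]
finger_gap: 39.0
```

```bash
python3 - <<'E'
from h import *
show()
c=Cam("wrist","w11.png")
E
```

```text
t 8.85 tcp [542.71 112.41  51.58] phi -1.3542 ydown [ 0.  0. -1.] gap 39.01 F [ 0.55 -0.1  -1.01] q [0.16 0.41 2.08 0.   0.66 1.52]
```

View pics/w11.png

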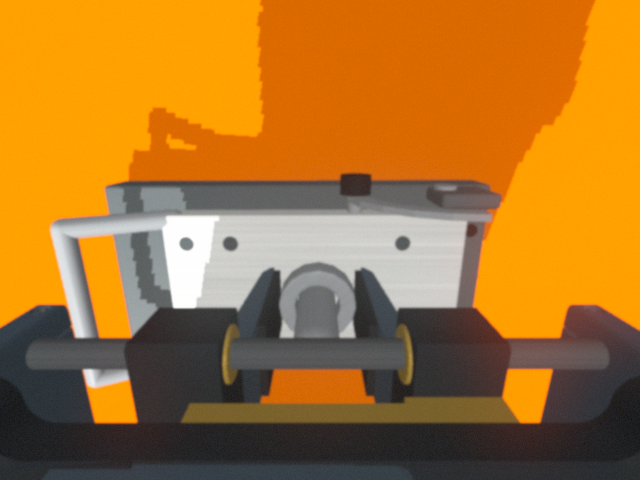

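Ring is on the arbor near the plate (no contact load). Release with a modest opening and rise clear.

>>> {"api": "play_rows", "payload": {"increments": [[0,0.0005,0,0,0,0,0.2],[0,0.0005,0,0,0,0,0.2],[0,0.0005,0,0,0,0,0.2],[0,0,0,0,0,0,0.2],[0,-0.03,0,0,0,0,0.2],[0,-0.07,0,0,0,0,0.2],[0,-0.11,0,0,0,0,0.2],[0,-0.14,0,0,0,0,1]]}}

```text
t: 9.9
tcp_pos: [542.8, 112.4, 193.4]
tcp_rot: [0.552, -0.55, 0.442, -0.444]
contact_force: [0.7, -0.1, -0.2]
finger_gap: 62.3
```

```bash
python3 - <<'E'
from h import *
show()
c=Cam("wrist","w12.png")
Cam("top","t12.png")
inc((530.5,-218.9,190),-1.354)
E
```

```text
t 9.90 tcp [542.82 112.42 193.42] phi -1.3542 ydown [ 0.  0. -1.] gap 62.29 F [ 0.66 -0.11 -0.21] q [ 0.16  0.18  2.04 -0.    0.92  1.52]
inc m: ['0.3209', '0.0045', '-0.0847'] rot: ['-0.0065', '-0.0002', '0.0004']
```

View pics/w12.png

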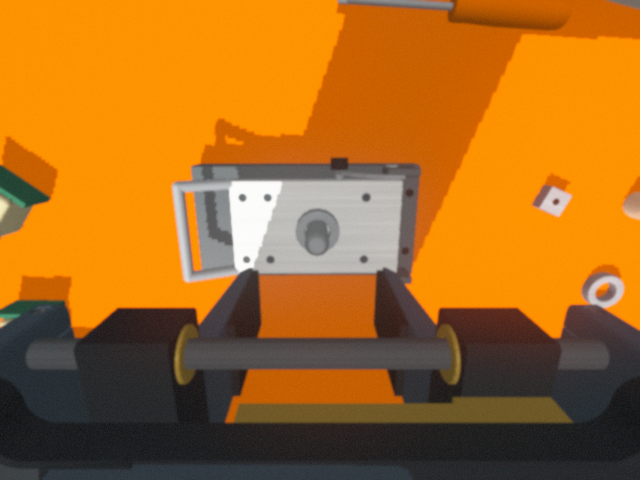

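>>> {"api": "play_rows", "payload": {"increments": [[0.05,0,-0.014,0,0,0,1],[0.1,0,-0.028,0,0,0,1],[0.15,0,-0.042,0,0,0,1],[0.2,0,-0.055,0,0,0,1],[0.25,0,-0.068,0,0,0,1],[0.3,0.02,-0.08,-0.006,0,0,1],[0.321,0.055,-0.085,-0.006,0,0,1],[0.321,0.06,-0.085,-0.006,0,0,1]]}}

```text
t: 11.0
tcp_pos: [528.9, -219.5, 131.7]
tcp_rot: [-0.55, 0.551, -0.445, 0.442]
contact_force: [0.2, 0.2, -0.6]
finger_gap: 91.4
```

```bash
python3 - <<'E'
from h import *
c=Cam("wrist","w13.png")
show()
blobs(c,6,lo=300,hi=20000,box=(200,20,410,280))
E
```

```text
t 11.05 tcp [ 529.36 -218.75  132.46] phi -1.3554 ydown [-0.  0. -1.] gap 91.40 F [-0.42 -0.48 -1.51] q [-0.43  0.3   2.03  0.    0.82  0.92]
area 1519.0 cen (316.9,230.9) rect [44. 44.] 90.0 world [ 530.67 -218.73    6.  ]
area 1059.5 cen (336.3,111.7) rect [38. 35.] 90.0 world [ 630.34 -212.97    6.  ]
area 1036.5 cen (216.9,106.5) rect [37.3 32.2] 23.2 world [ 614.   -119.44    6.  ]
```

View pics/w13.png

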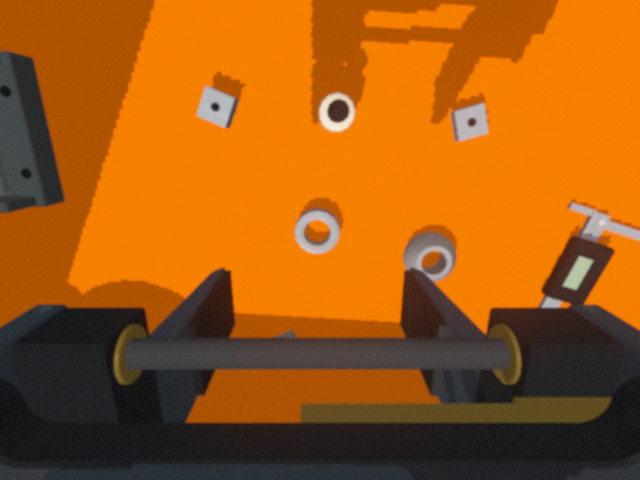

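>>> {"api": "play_rows", "payload": {"increments": [[0.0003,0.04,0.0013,0,0,0,1],[0.0003,0.08,0.0013,0,0,0,0.5],[0.0003,0.12,0.0013,0,0,0,0],[0.0003,0.13,0.0013,0,0,0,0],[0.0003,0.13,0.0013,0,0,0,-0.5],[0.0003,0.13,0.0013,0,0,0,-1],[0.0003,0.13,0.0013,0,0,0,-1],[0.0003,0.13,0.0013,0,0,0,-1]]}}

```text
t: 12.05
tcp_pos: [531.4, -218.9, 4.0]
tcp_rot: [0.551, -0.551, 0.444, -0.443]
contact_force: [-0.3, 1.3, 10.1]
finger_gap: 37.9
```

>>> {"api": "play_rows", "payload": {"increments": [[0,0,0,0,0,0,-1],[0,0,0,0,0,0,-1],[0,-0.02,0,0,0,0,-1],[0,-0.06,0,0,0,0,-1],[0,-0.1,0,0,0,0,-1],[0,-0.14,0,0,0,0,-1],[0,-0.16,0,0,0,0,-1],[0,-0.16,0,0,0,0,-1]]}}

```text
t: 13.05
tcp_pos: [532.0, -219.3, 165.3]
tcp_rot: [0.551, -0.551, 0.443, -0.444]
contact_force: [-0.5, -0.7, -0.3]
finger_gap: 38.3
```

```bash
python3 - <<'E'
from h import *
c=Cam("wrist","w14.png")
show()
cv2.imwrite("pics/w15.png",cv2.resize(c.im[230:360,240:400],None,fx=4,fy=4))
inc((542.7,112.4,160),-1.354)
E
```

```text
t 13.10 tcp [ 531.26 -218.92  163.86] phi -1.3556 ydown [-0.  0. -1.] gap 38.27 F [-0.63 -0.13 -1.12] q [-0.43  0.25  2.01  0.    0.88  0.92]
inc m: ['-0.3212', '0.0040', '0.0819'] rot: ['0.0002', '-0.0016', '-0.0005']
```

View pics/w15.png

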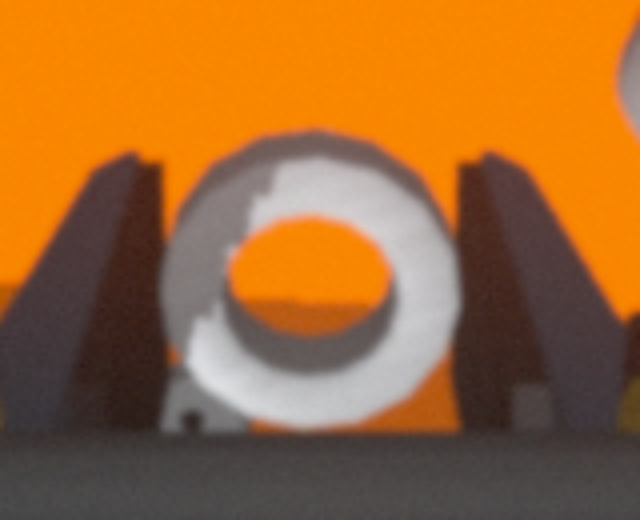

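>>> {"api": "play_rows", "payload": {"increments": [[-0.05,0,0.013,0,0,0,-1],[-0.1,0,0.026,0,0,0,-1],[-0.15,0,0.039,0,0,0,-1],[-0.2,0,0.052,0,0,0,-1],[-0.25,0,0.065,0,0,0,-1],[-0.3,0.0,0.077,0,0,0,-1],[-0.3213,0.02,0.082,0,0,0,-1],[-0.3213,0.04,0.082,0,0,0,-1]]}}

```text
t: 14.1
tcp_pos: [541.7, 113.9, 121.7]
tcp_rot: [-0.551, 0.552, -0.444, 0.442]
contact_force: [0.7, -1.2, -0.8]
finger_gap: 38.1
```

```bash
python3 - <<'E'
from h import *
c=Cam("wrist","w16.png")
show()
cv2.imwrite("pics/w17.png",cv2.resize(c.im[230:360,240:400],None,fx=4,fy=4))
inc((542.8,112.5,64),-1.354)
p,R,s=pose()
z=R[:,2]; A=np.array([542.38,112.42,0])
f=lambda P:(c.proj(P)-[240,230]+.5)*4-.5
for zz,r in((101,6.5),(96,10)):
    print(zz,"near",f(A+[0,0,zz]-z*r),"far",f(A+[0,0,zz]+z*r))
print("foot far at 49",f(A+[0,0,49]+z*20))
E
```

```text
t 14.15 tcp [540.18 112.99 119.26] phi -1.3541 ydown [-0.01 -0.   -1.  ] gap 38.07 F [-2.58 -1.68 -4.39] q [0.16 0.29 2.07 0.   0.79 1.52]
inc m: ['0.0011', '0.0552', '0.0028'] rot: ['0.0058', '-0.0001', '-0.0008']
101 near [320.35 245.04] far [320.54 164.32]
96 near [320.08 251.77] far [320.35 130.  ]
foot far at 49 [318.66 -14.41]
```

View pics/w17.png

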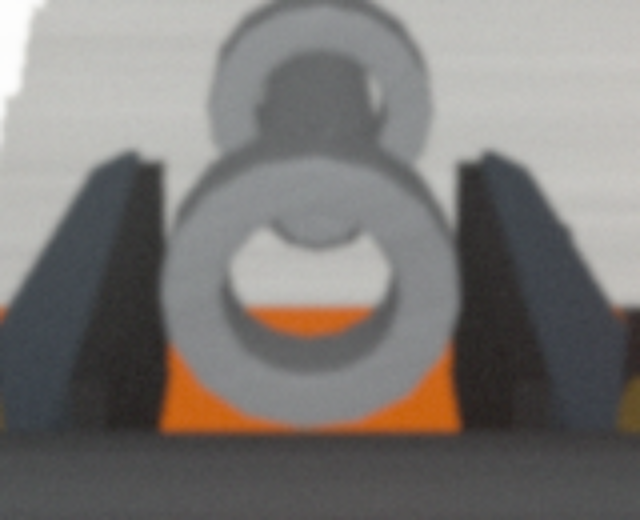

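>>> {"api": "play_rows", "payload": {"increments": [[0.0011,0.003,0.0028,0.0058,0,0,-1],[0.0011,0.007,0.0028,0.0058,0,0,-1],[0.0011,0.011,0.0028,0.0058,0,0,-1],[0.0011,0.011,0.0028,0.0058,0,0,-1],[0.0011,0.011,0.0028,0.0058,0,0,-1],[0.0011,0.011,0.0028,0.0058,0,0,-1],[0.0011,0.011,0.0028,0.0058,0,0,-1],[0.0011,0.011,0.0028,0.0058,0,0,-1]]}}

```text
t: 15.15
tcp_pos: [543.1, 112.5, 108.3]
tcp_rot: [0.551, -0.551, 0.443, -0.443]
contact_force: [-0.1, 0.4, -1.2]
finger_gap: 38.4
```

```bash
python3 - <<'E'
from h import *
show()
inc((542.8,112.5,64),-1.354)
E
```

```text
t 15.15 tcp [543.12 112.51 108.32] phi -1.3540 ydown [-0.  0. -1.] gap 38.42 F [-0.13  0.36 -1.2 ] q [0.16 0.31 2.07 0.   0.76 1.52]
inc m: ['-0.0000', '0.0443', '-0.0003'] rot: ['-0.0001', '-0.0000', '-0.0007']
```

>>> {"api": "play_rows", "payload": {"increments": [[0,0.004,-0.0003,0,0,0,-1],[0,0.01,-0.0003,0,0,0,-1],[0,0.016,-0.0003,0,0,0,-1],[0,0.022,-0.0003,0,0,0,-1],[0,0.028,-0.0003,0,0,0,-1],[0,0.034,-0.0003,0,0,0,-1],[0,0.039,-0.0003,0,0,0,-1],[0,0.042,-0.0003,0,0,0,-1]]}}

```text
t: 16.15
tcp_pos: [542.9, 112.5, 66.6]
tcp_rot: [0.551, -0.551, 0.443, -0.443]
contact_force: [-11.9, -2.2, 40.2]
finger_gap: 38.0
```

```bash
python3 - <<'E'
from h import *
c=Cam("wrist","w18.png")
show()
cv2.imwrite("pics/w19.png",cv2.resize(c.im[230:360,240:400],None,fx=4,fy=4))
E
```

```text
t 16.20 tcp [542.91 112.51  66.78] phi -1.3540 ydown [-0.  0. -1.] gap 38.58 F [-5.93 -0.63 12.42] q [0.16 0.38 2.08 0.   0.69 1.51]
```

View pics/w19.png

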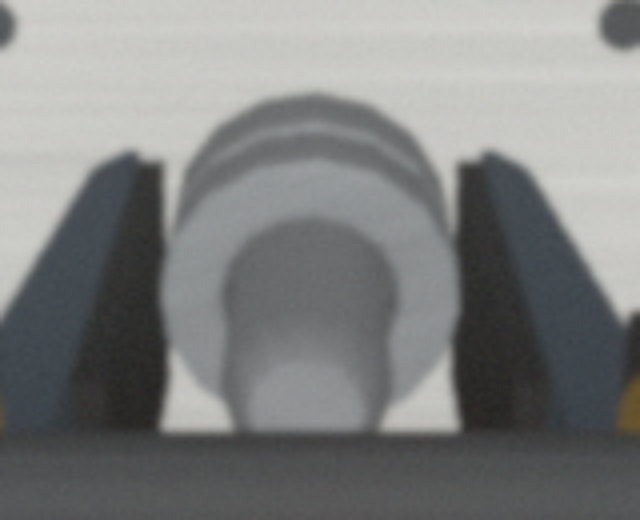

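>>> {"api": "play_rows", "payload": {"increments": [[0,0,0,0,0,0,0],[0,0,0,0,0,0,0.2],[0,0,0,0,0,0,0.2],[0,0,0,0,0,0,0.2],[0,-0.02,0,0,0,0,0.2],[0,-0.06,0,0,0,0,0.2],[0,-0.1,0,0,0,0,0.2],[0,-0.12,0,0,0,0,1]]}}

```text
t: 17.2
tcp_pos: [544.0, 112.6, 190.5]
tcp_rot: [0.552, -0.55, 0.442, -0.443]
contact_force: [-0.6, 0.8, 0.1]
finger_gap: 62.2
```

```bash
python3 - <<'E'
from h import *
c=Cam("wrist","w20.png")
show()
cv2.imwrite("pics/w21.png",cv2.resize(c.im[170:300,240:400],None,fx=4,fy=4))
inc((526.5,-322.5,190),-1.354)
E
```

```text
t 17.25 tcp [544.81 112.76 192.12] phi -1.3539 ydown [ 0.  0. -1.] gap 65.74 F [2.54 0.65 3.01] q [0.16 0.18 2.04 0.   0.91 1.52]
inc m: ['0.4211', '0.0013', '-0.1115'] rot: ['-0.0050', '0.0001', '-0.0005']
```

View pics/w21.png

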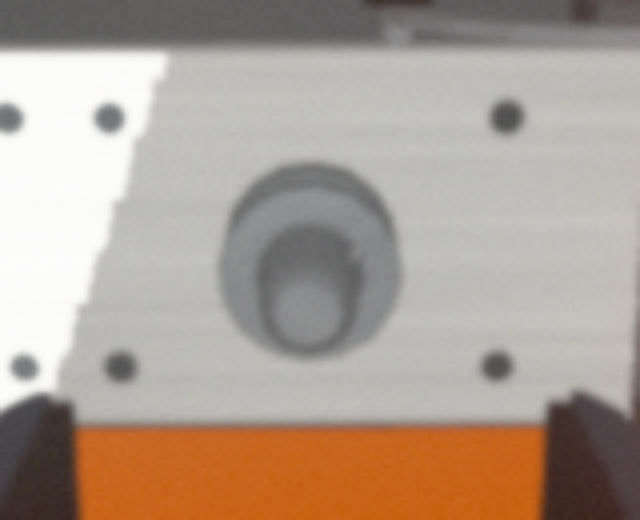

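>>> {"api": "play_rows", "payload": {"increments": [[0.05,0,-0.013,0,0,0,1],[0.11,0,-0.029,0,0,0,1],[0.17,0,-0.045,0,0,0,1],[0.23,0,-0.061,0,0,0,1],[0.29,0,-0.077,-0.005,0,0,1],[0.35,0.02,-0.093,-0.005,0,0,1],[0.421,0.055,-0.1115,-0.005,0,0,1],[0.421,0.055,-0.1115,-0.005,0,0,1]]}}

```text
t: 18.25
tcp_pos: [525.7, -324.6, 135.2]
tcp_rot: [0.551, -0.551, 0.444, -0.443]
contact_force: [-0.3, 0.5, 0.9]
finger_gap: 91.3
```

>>> {"api": "play_rows", "payload": {"increments": [[0,0,0,0,0,0,1],[0,0,0,0,0,0,1],[0,0,0,0,0,0,1],[0,0,0,0,0,0,1],[0,0,0,0,0,0,1],[0,0,0,0,0,0,1],[0,0,0,0,0,0,1],[0,0,0,0,0,0,1]]}}

```text
t: 19.25
tcp_pos: [525.7, -324.6, 135.2]
tcp_rot: [0.551, -0.551, 0.444, -0.443]
contact_force: [0.1, 0.1, 0.4]
finger_gap: 91.5
```

```bash
python3 - <<'E'
from h import *
c=Cam("wrist","w22.png")
show()
cv2.imwrite("pics/w23.png",cv2.resize(c.im[160:290,240:400],None,fx=4,fy=4))
blobs(c,4.5,lo=300,hi=20000,box=(240,140,400,280))
E
```

```text
t 19.30 tcp [ 525.7  -324.59  135.21] phi -1.3563 ydown [-0.  0. -1.] gap 91.09 F [-0.34 -0.79  0.06] q [-0.59  0.36  1.94  0.    0.85  0.77]
area 1935.0 cen (316.6,229.3) rect [50. 49.] 90.0 world [ 527.82 -323.58    4.5 ]
```

View pics/w22.png

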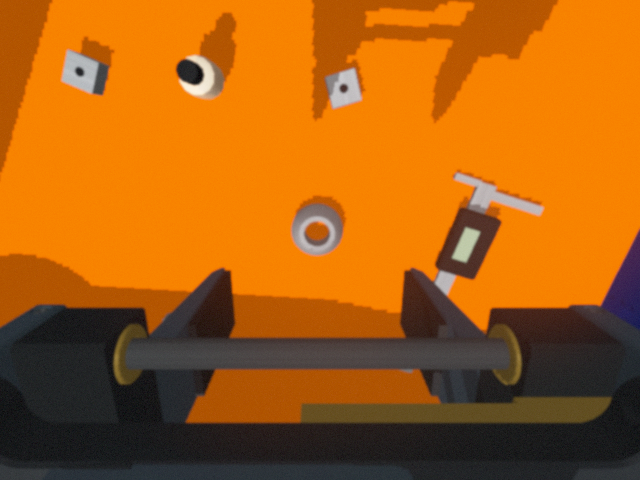

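View pics/w23.png

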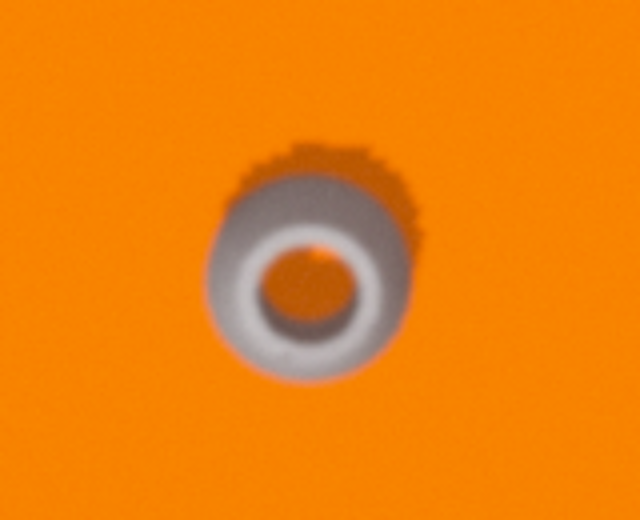

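```bash
python3 - <<'E'
from h import *
c=Cam("wrist")
p,R,s=pose()
P=c.plane(316.6,233.4,18);print(P)
for q in [(437,290),(457,178),(440,272),(404,370)]:
    w=c.plane(*q,5); print(w,R.T@(w-P))
inc((527.8,-323.6,3),-1.354)
E
```

```text
[ 527.87 -323.63   18.  ]
[ 494.1  -447.24    5.  ] [113.61  12.9  -59.29]
[ 597.82 -431.24    5.  ] [120.04  12.79  45.47]
[ 512.17 -444.25    5.  ] [114.53  12.88 -40.99]
[ 401.56 -442.24    5.  ] [  89.03   13.02 -148.64]
inc m: ['-0.0003', '0.1322', '0.0024'] rot: ['0.0010', '-0.0024', '-0.0014']
```

>>> {"api": "play_rows", "payload": {"increments": [[-0.0003,0.04,0.0022,0,0,0,1],[-0.0003,0.08,0.0022,0,0,0,0.5],[-0.0003,0.12,0.0022,0,0,0,0.2],[-0.0003,0.132,0.0022,0,0,0,0.1],[-0.0003,0.132,0.0022,0,0,0,0.1],[-0.0003,0.132,0.0022,0,0,0,-1],[-0.0003,0.132,0.0022,0,0,0,-1],[-0.0003,0.132,0.0022,0,0,0,-1]]}}

```text
t: 20.35
tcp_pos: [528.4, -324.2, 4.5]
tcp_rot: [0.551, -0.551, 0.444, -0.444]
contact_force: [-1.3, 0.8, 9.4]
finger_gap: 44.1
```

>>> {"api": "play_rows", "payload": {"increments": [[0,0,0,0,0,0,-1],[0,0,0,0,0,0,-1],[0,-0.02,0,0,0,0,-1],[0,-0.06,0,0,0,0,-1],[0,-0.1,0,0,0,0,-1],[0,-0.14,0,0,0,0,-1],[0,-0.16,0,0,0,0,-1],[0,-0.16,0,0,0,0,-1]]}}

```text
t: 21.35
tcp_pos: [528.8, -324.5, 165.9]
tcp_rot: [0.551, -0.55, 0.443, -0.445]
contact_force: [-0.3, 0.3, -1.7]
finger_gap: 43.7
```

```bash
python3 - <<'E'
from h import *
c=Cam("wrist","w24.png")
show()
cv2.imwrite("pics/w25.png",cv2.resize(c.im[230:360,240:400],None,fx=4,fy=4))
inc((542.9,112.5,160),-1.354)
E
```

```text
t 21.40 tcp [ 528.16 -324.06  164.36] phi -1.3564 ydown [ 0.  0. -1.] gap 43.82 F [-0.8   0.24 -2.58] q [-0.59  0.32  1.92  0.    0.9   0.77]
inc m: ['-0.4234', '0.0044', '0.1073'] rot: ['-0.0005', '-0.0024', '0.0000']
```

View pics/w25.png

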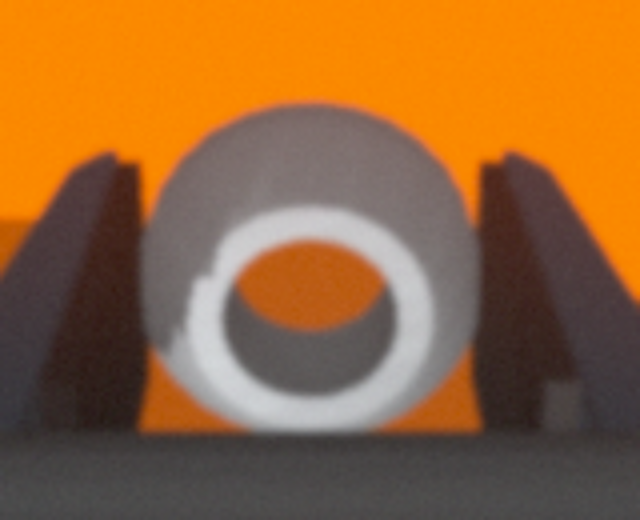

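>>> {"api": "play_rows", "payload": {"increments": [[-0.05,0,0.0125,0,0,0,-1],[-0.11,0,0.028,0,0,0,-1],[-0.17,0,0.043,0,0,0,-1],[-0.23,0,0.058,0,0,0,-1],[-0.29,0,0.073,0,0,0,-1],[-0.35,0.0,0.089,0,0,0,-1],[-0.4,0.0,0.101,0,0,0,-1],[-0.4234,0.01,0.1073,0,-0.002,0,-1]]}}

```text
t: 22.4
tcp_pos: [542.1, 114.8, 153.0]
tcp_rot: [-0.551, 0.552, -0.443, 0.442]
contact_force: [0.7, -0.7, -1.3]
finger_gap: 44.1
```

```bash
python3 - <<'E'
from h import *
show()
inc((542.9,112.5,115),-1.354)
E
```

```text
t 22.40 tcp [542.08 114.79 152.97] phi -1.3523 ydown [-0. -0. -1.] gap 44.12 F [ 0.66 -0.66 -1.31] q [0.17 0.24 2.06 0.   0.85 1.52]
inc m: ['0.0024', '0.0380', '0.0003'] rot: ['0.0010', '0.0017', '-0.0001']
```

>>> {"api": "play_rows", "payload": {"increments": [[0.0024,0.01,0.0003,0,0.0017,0,-1],[0.0024,0.02,0.0003,0,0.0017,0,-1],[0.0024,0.03,0.0003,0,0.0017,0,-1],[0.0024,0.036,0.0003,0,0.0017,0,-1],[0.0024,0.036,0.0003,0,0.0017,0,-1],[0.0024,0.036,0.0003,0,0.0017,0,-1],[0.0024,0.036,0.0003,0,0.0017,0,-1],[0.0024,0.036,0.0003,0,0.0017,0,-1]]}}

```text
t: 23.4
tcp_pos: [543.0, 112.6, 117.3]
tcp_rot: [-0.551, 0.551, -0.443, 0.443]
contact_force: [0.7, -0.3, -1.6]
finger_gap: 43.9
```

```bash
python3 - <<'E'
from h import *
c=Cam("wrist","w26.png")
show()
cv2.imwrite("pics/w27.png",cv2.resize(c.im[230:360,240:400],None,fx=4,fy=4))
inc((542.9,112.5,75),-1.354)
p,R,s=pose();z=R[:,2]; A=np.array([542.38,112.42,0])
f=lambda P:(c.proj(P)-[240,230]+.5)*4-.5
for zz,r in((101,6.5),(96,10)):
    print(zz,"near",f(A+[0,0,zz]-z*r),"far",f(A+[0,0,zz]+z*r))
for b in (-2.5,-4):
  for hz,r in((b+18,15.5),(b+18,11.25),(b,11.25),(b,23)):
    C=p-R[:,1]*hz
    print("blank",b,hz,r,"far",f(C+z*r),"near",f(C-z*r),"side",f(C+R[:,0]*r),f(C-R[:,0]*r))
E
```

```text
t 23.45 tcp [542.98 112.54 117.2 ] phi -1.3539 ydown [-0. -0. -1.] gap 43.98 F [ 0.08  0.32 -1.71] q [0.16 0.29 2.07 0.   0.78 1.52]
inc m: ['0.0000', '0.0422', '-0.0001'] rot: ['0.0006', '0.0001', '-0.0001']
101 near [309.37 264.65] far [309.29 182.83]
96 near [309.39 270.99] far [309.27 147.6 ]
blank -2.5 15.5 15.5 far [309.28 210.96] near [309.5  435.27] side [434.44 325.99] [184.33 326.21]
blank -2.5 15.5 11.25 far [309.31 243.15] near [309.47 405.9 ] side [400.15 326.02] [218.62 326.18]
blank -2.5 -2.5 11.25 far [309.3  185.46] near [309.45 335.69] side [391.91 261.83] [226.85 261.97]
blank -2.5 -2.5 23 far [309.22 102.65] near [309.52 410.1 ] side [478.1  261.75] [140.65 262.05]
blank -4 14 15.5 far [309.28 205.94] near [309.49 428.71] side [433.41 320.15] [185.37 320.38]
blank -4 14 11.25 far [309.31 237.9 ] near [309.46 399.53] side [399.4  320.18] [219.37 320.34]
blank -4 -4 11.25 far [309.3  181.13] near [309.45 330.4 ] side [391.29 257.  ] [227.47 257.14]
blank -4 -4 23 far [309.23  98.89] near [309.52 404.36] side [476.83 256.92] [141.92 257.22]
```

View pics/w27.png

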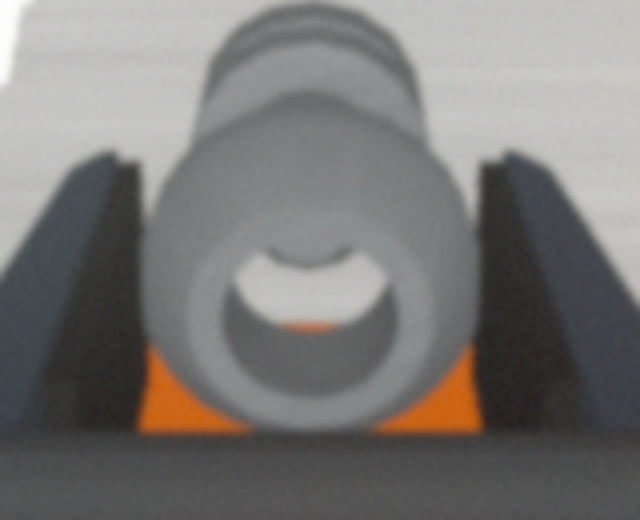

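>>> {"api": "play_rows", "payload": {"increments": [[0,0.004,-0.0003,0,0,0,-1],[0,0.009,-0.0003,0,0,0,-1],[0,0.014,-0.0003,0,0,0,-1],[0,0.02,-0.0003,0,0,0,-1],[0,0.026,-0.0003,0,0,0,-1],[0,0.032,-0.0003,0,0,0,-1],[0,0.037,-0.0003,0,0,0,-1],[0,0.0405,-0.0003,0,0,0,-1]]}}

```text
t: 24.45
tcp_pos: [543.5, 112.6, 77.9]
tcp_rot: [0.551, -0.551, 0.443, -0.443]
contact_force: [-10.6, -2.1, 38.2]
finger_gap: 44.2
```

```bash
python3 - <<'E'
from h import *
c=Cam("wrist","w28.png")
show()
cv2.imwrite("pics/w29.png",cv2.resize(c.im[230:360,240:400],None,fx=4,fy=4))
E
```

```text
t 24.50 tcp [543.54 112.66  77.76] phi -1.3537 ydown [ 0.  0. -1.] gap 44.59 F [-7.85  0.06 21.69] q [0.16 0.36 2.08 0.   0.7  1.52]
```

View pics/w29.png

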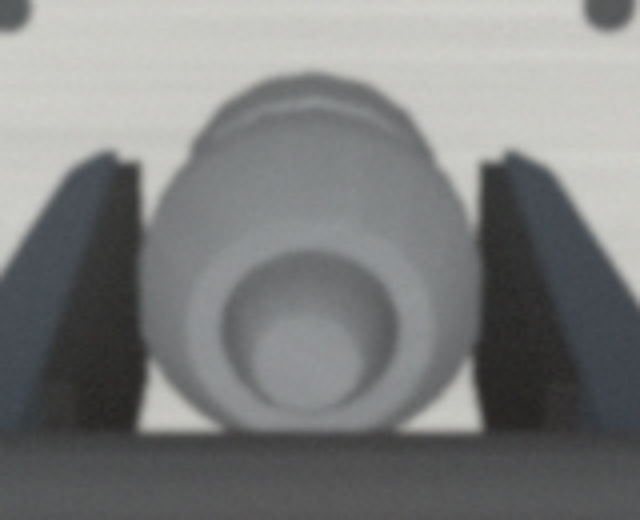

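>>> {"api": "play_rows", "payload": {"increments": [[0,0,0,0,0,0,0],[0,0,0,0,0,0,0.3],[0,0,0,0,0,0,0.3],[0,0,0,0,0,0,0.3],[0,-0.02,0,0,0,0,0.3],[0,-0.06,0,0,0,0,0.3],[0,-0.09,0,0,0,0,0.3],[0,-0.09,0,0,0,0,1]]}}

```text
t: 25.5
tcp_pos: [545.2, 112.9, 171.3]
tcp_rot: [0.553, -0.55, 0.442, -0.444]
contact_force: [-0.4, -0.3, -0.4]
finger_gap: 66.4
```

```bash
python3 - <<'E'
from h import *
c=Cam("wrist","w30.png")
show()
cv2.imwrite("pics/w31.png",cv2.resize(c.im[170:300,240:400],None,fx=4,fy=4))
s=Cam("scene"); cv2.imwrite("pics/s31.png",cv2.resize(s.im[215:300,310:440],None,fx=6,fy=6,interpolation=cv2.INTER_CUBIC))
Cam("top","t31.png")
E
```

```text
t 25.55 tcp [544.25 112.78 169.64] phi -1.3536 ydown [ 0.  0. -1.] gap 70.59 F [ 0.03 -0.68 -1.51] q [0.16 0.21 2.05 0.   0.87 1.52]
```

View pics/w31.png

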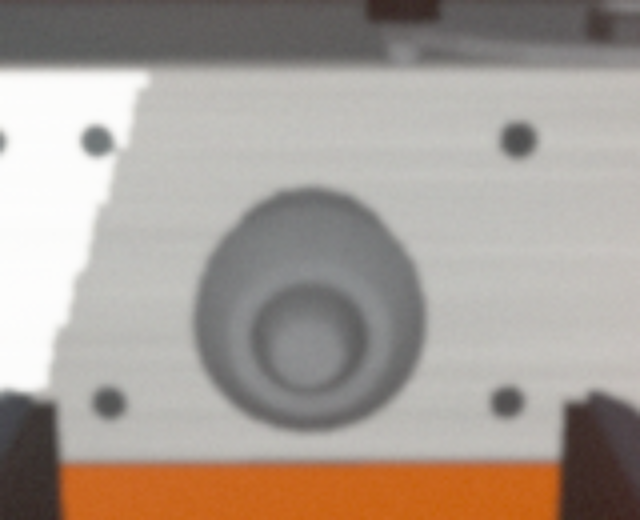

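View pics/s31.png

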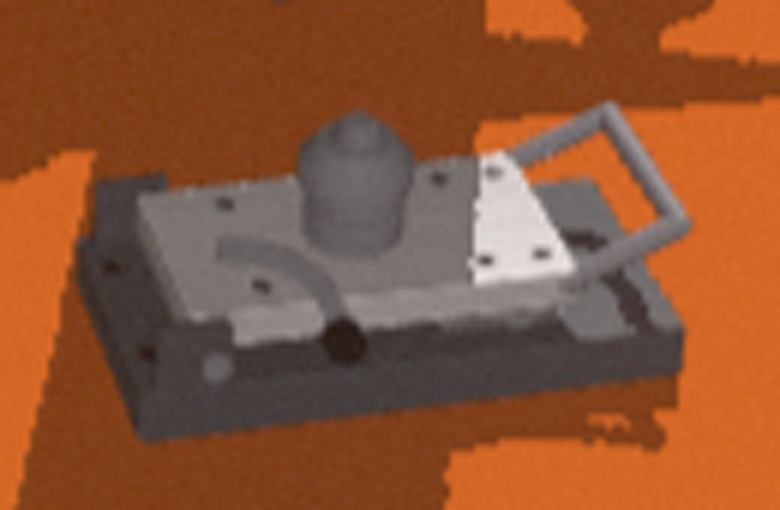

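View pics/t31.png

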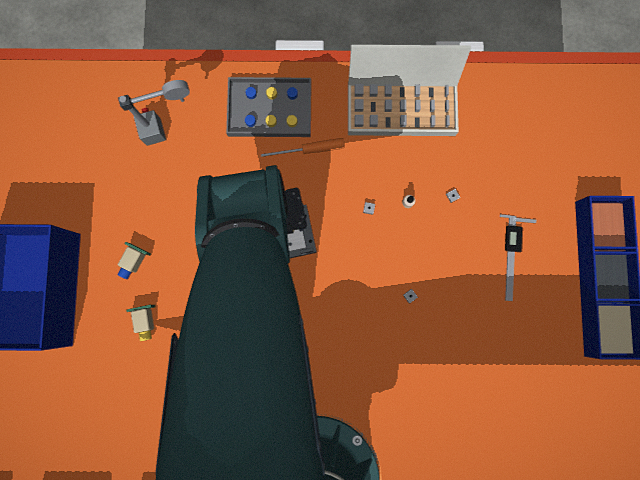

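```bash
python3 - <<'E'
from h import *
c=Cam("wrist")
show()
g=lambda a,b:((a+.5)/4-.5+240,(b+.5)/4-.5+170)
for z in (87,89,91): print(z,c.plane(*g(309.5,337),z), np.linalg.norm(c.plane(*g(251,337),z)-c.plane(*g(368,337),z)))
f=lambda P:(c.proj(P)-[240,170]+.5)*4-.5
p,R,s=pose();zz=R[:,2];A=np.array([542.4,112.4,0])
for h in(87,89,91):print(h,"bore far/near",f(A+[0,0,h]+zz*11.25),f(A+[0,0,h]-zz*11.25),"bevel base",f(A+[0,0,h-18]-zz*23))
print("arbor tip near",f(A+[0,0,101]-zz*6.5), "s1 far base",f(A+[0,0,49]+zz*20))
E
```

```text
t 25.70 tcp [543.02 112.57 167.28] phi -1.3537 ydown [-0. -0. -1.] gap 82.28 F [-0.22 -0.42  0.03] q [0.16 0.22 2.05 0.   0.87 1.52]
87 [539.81 111.84  87.  ] 22.31506346393303
89 [540.49 111.99  89.  ] 22.13692848322508
91 [541.17 112.14  91.  ] 21.95879350251712
87 bore far/near [309.49 267.03] [309.59 379.21] bevel base [309.62 401.19]
89 bore far/near [309.49 270.04] [309.59 382.96] bevel base [309.62 404.81]
91 bore far/near [309.49 273.1 ] [309.59 386.76] bevel base [309.62 408.48]
arbor tip near [309.58 382.31] s1 far base [309.43 177.08]
```

```bash
python3 - <<'E'
from h import *
show()
inc((516.7,228.8,130),-1.354)
E
```

```text
t 25.70 tcp [543.02 112.57 167.28] phi -1.3537 ydown [-0. -0. -1.] gap 82.28 F [-0.22 -0.42  0.03] q [0.16 0.22 2.05 0.   0.87 1.52]
inc m: ['-0.1192', '0.0373', '-0.0006'] rot: ['0.0007', '0.0003', '-0.0000']
```

>>> {"api": "play_rows", "payload": {"increments": [[-0.04,0,-0.0006,0,0,0,0],[-0.08,0,-0.0006,0,0,0,-0.2],[-0.119,0.01,-0.0006,0,0,0,-0.2],[-0.119,0.03,-0.0006,0,0,0,-0.2],[-0.119,0.037,-0.0006,0,0,0,-0.2],[-0.119,0.037,-0.0006,0,0,0,-0.2],[-0.119,0.037,-0.0006,0,0,0,-0.2],[-0.119,0.037,-0.0006,0,0,0,-0.2]]}}

```text
t: 26.7
tcp_pos: [517.2, 228.3, 130.8]
tcp_rot: [0.551, -0.551, 0.443, -0.443]
contact_force: [-0.2, 0.6, -0.2]
finger_gap: 36.4
```

```bash
python3 - <<'E'
from h import *
c=Cam("wrist","w32.png")
show()
E
```

```text
t 26.75 tcp [517.11 228.44 130.75] phi -1.3541 ydown [ 0.  0. -1.] gap 36.71 F [ 0.52  0.34 -0.32] q [0.37 0.29 2.04 0.   0.81 1.73]
```

View pics/w32.png

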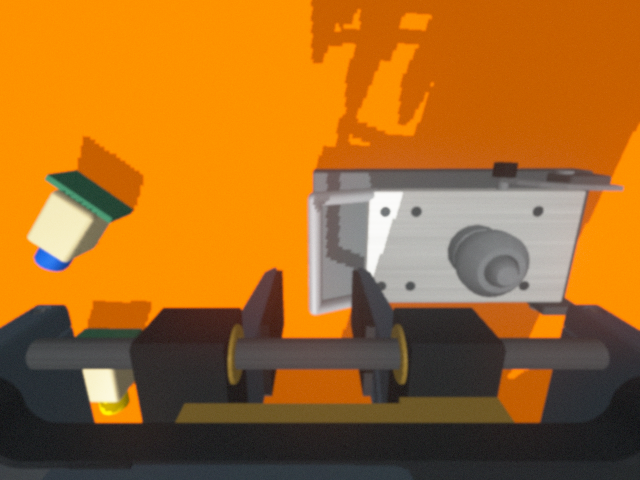

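```bash
python3 - <<'E'
from h import *
c=Cam("wrist")
show()
a=c.plane(314.5,198,63);b=c.plane(317.5,308,63);print(a,b,(a+b)/2,np.linalg.norm(a-b))
print(c.plane(316,255,63))
inc((*((a+b)/2)[:2],50),-1.354)
E
```

```text
t 26.80 tcp [517.04 228.5  130.68] phi -1.3540 ydown [-0.  0. -1.] gap 36.65 F [-0.46  0.3  -0.34] q [0.37 0.29 2.04 0.   0.81 1.73]
[557.55 239.05  63.  ] [475.67 218.95  63.  ] [516.61 229.    63.  ] 84.31903084117202
[517.14 229.17  63.  ]
inc m: ['-0.0006', '0.0807', '-0.0003'] rot: ['0.0001', '0.0000', '-0.0002']
```

>>> {"api": "play_rows", "payload": {"increments": [[-0.0005,0.02,0,0,0,0,-0.2],[-0.0005,0.04,0,0,0,0,-0.2],[-0.0005,0.06,0,0,0,0,-0.2],[-0.0005,0.075,0,0,0,0,-0.2],[-0.0005,0.081,0,0,0,0,-0.2],[-0.0005,0.081,0,0,0,0,-1],[-0.0005,0.081,0,0,0,0,-1],[-0.0005,0.081,0,0,0,0,-1]]}}

```text
t: 27.8
tcp_pos: [517.2, 229.7, 50.3]
tcp_rot: [0.552, -0.55, 0.443, -0.443]
contact_force: [-12.8, 43.5, 1.0]
finger_gap: 9.2
```

>>> {"api": "play_rows", "payload": {"increments": [[0,0,0,0,0,0,-1],[0,0,0,0,0,0,-1],[0,0,0,0,0,0,-1],[0,0,0,0,0,0,-1],[0,0,0,0,0,0,-1],[0,0,0,0,0,0,-1],[0,0,0,0,0,0,-1],[0,0,0,0,0,0,-1]]}}

```text
t: 28.8
tcp_pos: [517.1, 230.0, 50.5]
tcp_rot: [0.552, -0.55, 0.443, -0.443]
contact_force: [-1.6, 6.7, -2.8]
finger_gap: 9.6
```

```bash
python3 - <<'E'
from h import *
show()
p,R,s=pose()
# bar polar about hinge: bar at (190,30): r, a0
r=np.hypot(190,30);a0=np.arctan2(30,190)
for th in np.arange(0,1.36,0.09):
    print("%.2f"%th, "toolx %.4f"%((190-r*np.cos(a0+th))/1000), "tooly %.4f"%(-(r*np.sin(a0+th)-30)/1000))
E
```

```text
t 28.80 tcp [517.15 230.03  50.51] phi -1.3547 ydown [ 0.  0. -1.] gap 9.63 F [-1.56  6.72 -2.8 ] q [0.38 0.42 2.06 0.   0.66 1.73]
0.00 toolx 0.0000 tooly -0.0000
0.09 toolx 0.0035 tooly -0.0170
0.18 toolx 0.0084 tooly -0.0335
0.27 toolx 0.0149 tooly -0.0496
0.36 toolx 0.0227 tooly -0.0650
0.45 toolx 0.0320 tooly -0.0797
0.54 toolx 0.0425 tooly -0.0934
0.63 toolx 0.0541 tooly -0.1062
0.72 toolx 0.0669 tooly -0.1178
0.81 toolx 0.0807 tooly -0.1283
0.90 toolx 0.0954 tooly -0.1375
0.99 toolx 0.1108 tooly -0.1453
1.08 toolx 0.1269 tooly -0.1517
1.17 toolx 0.1435 tooly -0.1566
1.26 toolx 0.1605 tooly -0.1601
1.35 toolx 0.1777 tooly -0.1620
```

>>> {"api": "play_rows", "payload": {"increments": [[0.002,-0.0107,0,0,0,0,-1],[0.0046,-0.0213,0,0,0,0,-1],[0.0077,-0.0315,0,0,0,0,-1],[0.0115,-0.0417,0,0,0,0,-1],[0.0158,-0.0515,0,0,0,0,-1],[0.0206,-0.0612,0,0,0,0,-1],[0.0261,-0.0706,0,0,0,0,-1],[0.032,-0.0797,0,0,0,0,-1]]}}

```text
t: 29.8
tcp_pos: [524.0, 199.2, 131.3]
tcp_rot: [0.552, -0.55, 0.444, -0.443]
contact_force: [-2.2, 11.3, -3.2]
finger_gap: 9.3
```

```bash
python3 - <<'E'
from h import *
show()
p,R,s=pose()
u=np.array([-0.2155,0.9765]); d=(p[:2]-[517.15,230.03])@u; print("du",d,"dz",p[2]-50.51)
r=np.hypot(190,30);a0=np.arctan2(30,190)
rel=np.array([190+d,30+p[2]-50.51]); print("theta est",np.arctan2(rel[1],rel[0])-a0,"r",np.hypot(*rel),r)
th0=np.arctan2(rel[1],rel[0])-a0
for k in range(1,9):
    th=th0+k*0.0575
    print("%.3f"%th, "toolx %.4f"%((rel[0]-r*np.cos(a0+th))/1000), "tooly %.4f"%(-(r*np.sin(a0+th)-rel[1])/1000))
E
```

```text
t 29.80 tcp [523.98 199.23 131.31] phi -1.3553 ydown [ 0.  0. -1.] gap 9.27 F [-2.23 11.27 -3.18] q [0.32 0.28 2.06 0.   0.8  1.67]
du -31.552720037639318 dz 80.79995233728667
theta est 0.4536446799765803 r 193.34469210561664 192.35384061671346
0.511 toolx 0.0074 tooly -0.0083
0.569 toolx 0.0145 tooly -0.0168
0.626 toolx 0.0221 tooly -0.0249
0.684 toolx 0.0301 tooly -0.0325
0.741 toolx 0.0385 tooly -0.0396
0.799 toolx 0.0474 tooly -0.0462
0.856 toolx 0.0566 tooly -0.0524
0.914 toolx 0.0661 tooly -0.0580
```

>>> {"api": "play_rows", "payload": {"increments": [[0.0064,-0.009,0,0,0,0,-1],[0.0135,-0.0175,0,0,0,0,-1],[0.0211,-0.0256,0,0,0,0,-1],[0.0291,-0.0332,0,0,0,0,-1],[0.0376,-0.0403,0,0,0,0,-1],[0.0465,-0.047,0,0,0,0,-1],[0.0557,-0.0532,0,0,0,0,-1],[0.0653,-0.0588,0,0,0,0,-1]]}}

```text
t: 30.8
tcp_pos: [538.2, 136.0, 191.9]
tcp_rot: [0.553, -0.549, 0.444, -0.443]
contact_force: [-4.6, 12.9, 9.9]
finger_gap: 9.2
```

```bash
python3 - <<'E'
from h import *
show()
p,R,s=pose()
u=np.array([-0.2155,0.9765]); d=(p[:2]-[517.15,230.03])@u; print("du",d,"dz",p[2]-50.51)
r=193.3;a0=np.arctan2(30,190)
rel=np.array([190+d,30+p[2]-50.51]); print("theta est",np.arctan2(rel[1],rel[0])-a0,"r",np.hypot(*rel),r)
th0=np.arctan2(rel[1],rel[0])-a0
for k in range(1,9):
    th=th0+k*0.051
    print("%.3f"%th, "toolx %.4f"%((rel[0]-r*np.cos(a0+th))/1000), "tooly %.4f"%(-(r*np.sin(a0+th)-rel[1])/1000))
Cam("scene","s33.png")
E
```

```text
t 30.80 tcp [538.2  136.02 191.87] phi -1.3560 ydown [ 0.    0.01 -1.  ] gap 9.23 F [-4.56 12.93  9.92] q [0.2  0.18 2.04 0.01 0.92 1.55]
du -96.33669278747732 dz 141.35717839554115
theta est 0.9139677164201382 r 195.28465814207914 193.3
0.965 toolx 0.0097 tooly -0.0028
1.016 toolx 0.0187 tooly -0.0068
1.067 toolx 0.0279 tooly -0.0104
1.118 toolx 0.0372 tooly -0.0135
1.169 toolx 0.0467 tooly -0.0162
1.220 toolx 0.0564 tooly -0.0183
1.271 toolx 0.0661 tooly -0.0200
1.322 toolx 0.0759 tooly -0.0211
```

View pics/s33.png

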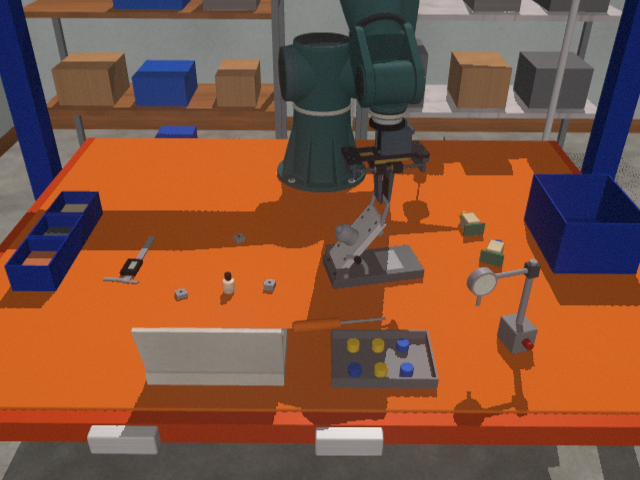

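>>> {"api": "play_rows", "payload": {"increments": [[0.0085,-0.0035,0,0,0,0,-1],[0.018,-0.0075,0,0,0,0,-1],[0.0275,-0.011,0,0,0,0,-1],[0.037,-0.014,0,0,0,0,-1],[0.0465,-0.0168,0,0,0,0,-1],[0.0562,-0.0188,0,0,0,0,-1],[0.066,-0.0205,0,0,0,0,-1],[0.07,-0.021,0,0,0,0,-1]]}}

```text
t: 31.85
tcp_pos: [553.6, 66.2, 214.3]
tcp_rot: [0.553, -0.548, 0.444, -0.443]
contact_force: [-2.4, 3.6, 2.4]
finger_gap: 9.0
```

```bash
python3 - <<'E'
from h import *
show()
p,R,s=pose()
u=np.array([-0.2155,0.9765]); d=(p[:2]-[517.15,230.03])@u
rel=np.array([190+d,30+p[2]-50.51]); print("theta est",np.arctan2(rel[1],rel[0])-np.arctan2(30,190),"r",np.hypot(*rel))
s=Cam("scene"); cv2.imwrite("pics/s34.png",cv2.resize(s.im[150:300,310:440],None,fx=4,fy=4,interpolation=cv2.INTER_CUBIC))
Cam("wrist","w34.png")
E
```

```text
t 31.85 tcp [553.6   66.15 214.29] phi -1.3566 ydown [ 0.    0.01 -1.  ] gap 9.02 F [-2.39  3.56  2.36] q [0.07 0.15 2.03 0.01 0.96 1.43]
theta est 1.3005371447969125 r 195.04119387914577
```

View pics/s34.png

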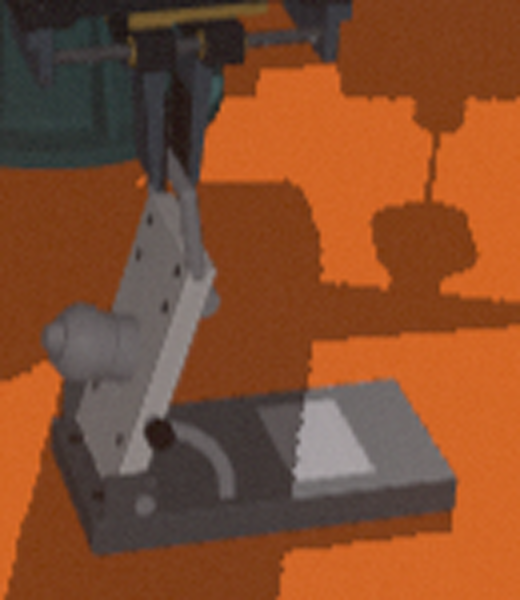

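View pics/w34.png

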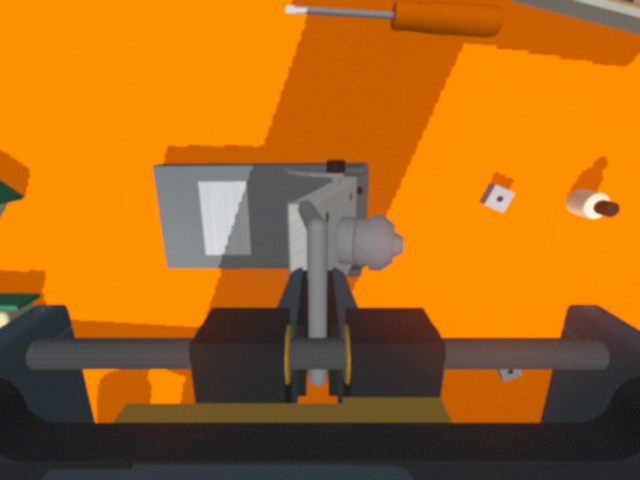

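>>> {"api": "play_rows", "payload": {"increments": [[0,0,0,0,0,0,-0.5],[0,0,0,0,0,0,-0.2],[0,0,0,0,0,0,-0.2],[0,0,0,0,0,0,-0.2],[0,-0.02,0,0,0,0,-0.2],[0,-0.06,0,0,0,0,-0.2],[0,-0.1,0,0,0,0,-0.2],[0,-0.11,0,0,0,0,-0.2]]}}

```text
t: 32.95
tcp_pos: [554.2, 65.4, 326.8]
tcp_rot: [0.554, -0.548, 0.443, -0.444]
contact_force: [0.4, -0.4, -0.4]
finger_gap: 36.8
```

```bash
python3 - <<'E'
from h import *
show()
s=Cam("scene"); cv2.imwrite("pics/s35.png",cv2.resize(s.im[150:300,310:440],None,fx=4,fy=4,interpolation=cv2.INTER_CUBIC))
c=Cam("wrist","w35.png")
# plate pad estimate
A=np.array([542.4,112.4]);u=np.array([-0.2155,0.9765])
print("hinge",A-70*u,"pad",A+51*u)
E
```

```text
t 32.95 tcp [554.24  65.44 326.84] phi -1.3563 ydown [ 0.01  0.01 -1.  ] gap 36.79 F [ 0.41 -0.43 -0.38] q [0.07 0.03 1.94 0.01 1.16 1.43]
hinge [557.49  44.05] pad [531.41 162.2 ]
```

View pics/s35.png

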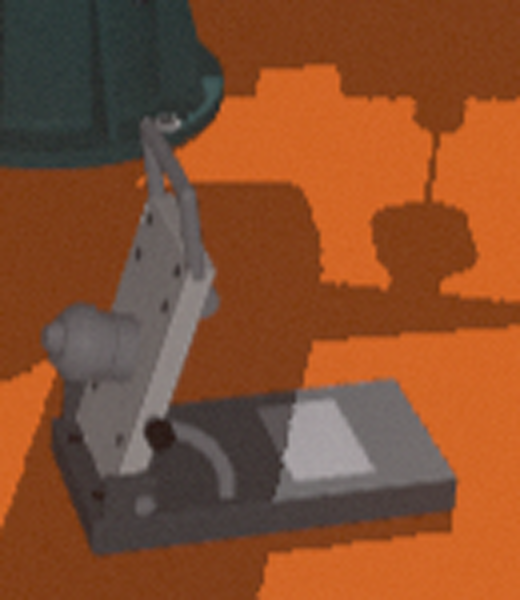

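View pics/w35.png

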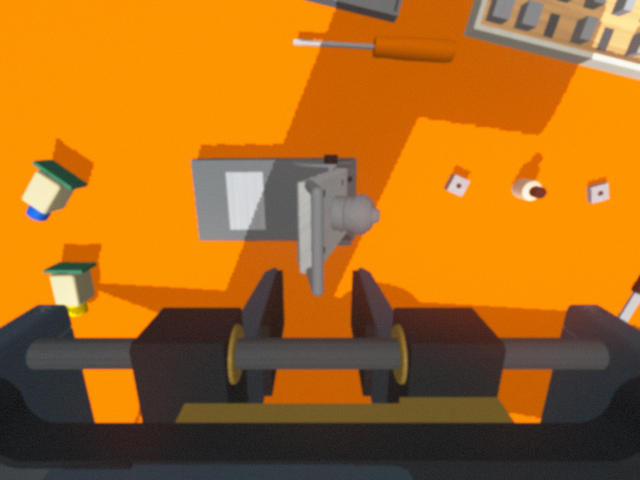

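```bash
python3 - <<'E'
from h import *
show()
c=Cam("wrist")
cv2.imwrite("pics/w36.png",cv2.resize(c.im[150:250,185:345],(800,500),interpolation=cv2.INTER_CUBIC))
E
```

```text
t 33.05 tcp [553.57  65.39 324.92] phi -1.3564 ydown [ 0.    0.01 -1.  ] gap 36.62 F [-0.01 -0.01 -1.48] q [0.07 0.03 1.94 0.01 1.16 1.43]
```

View pics/w36.png

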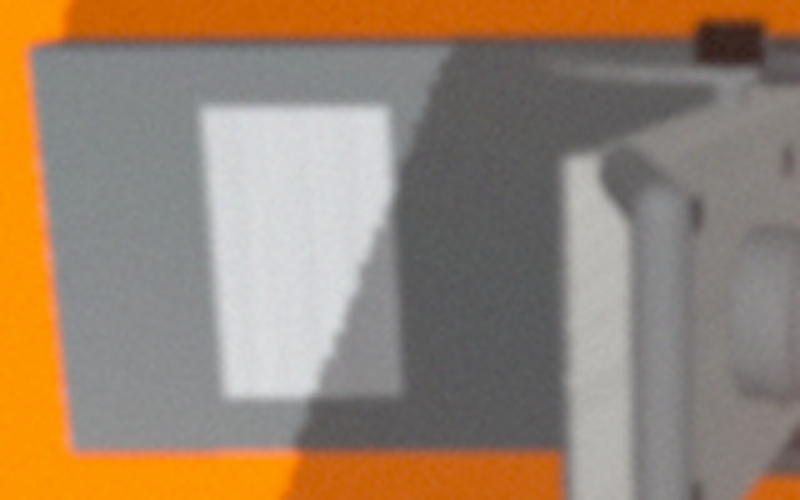

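```bash
python3 - <<'E'
from h import *
show()
c=Cam("wrist")
f=lambda a,b:((a+.5)/5-.5+185,(b+.5)/5-.5+150)
P=[c.plane(*f(*q),24) for q in [(200,107),(389,105),(403,397),(223,397)]]
for x in P: print(x)
M=sum(P)/4
print("pad",M,np.linalg.norm(P[0]-P[1]),np.linalg.norm(P[1]-P[2]))
d=P[0]-P[1]+P[3]-P[2]; print("yaw",np.arctan2(d[1],d[0]))
inc((614,-120,220),0.217)
E
```

```text
t 33.10 tcp [553.06  65.35 323.71] phi -1.3564 ydown [ 0.    0.01 -1.  ] gap 36.65 F [0.42 0.02 0.91] q [0.07 0.03 1.95 0.01 1.16 1.43]
[564.   194.99  24.  ]
[575.22 145.84  24.  ]
[496.72 128.58  24.  ]
[485.98 177.83  24.  ]
pad [530.48 161.81  24.  ] 50.417469623039736 80.37262218882427
yaw 1.7904068100932364
inc m: ['0.1946', '0.1022', '0.0201'] rot: ['-0.0061', '-1.5734', '-0.0012']
```

>>> {"api": "play_rows", "payload": {"increments": [[0.03,0,0.003,0,-0.18,0,0.5],[0.06,0,0.006,0,-0.36,0,1],[0.09,0.01,0.009,0,-0.54,0,1],[0.12,0.04,0.012,0,-0.72,0,1],[0.15,0.07,0.015,0,-0.9,0,1],[0.18,0.1,0.018,0,-1.08,0,1],[0.1946,0.13,0.02,0,-1.26,0,1],[0.1946,0.16,0.02,0,-1.44,0,1]]}}

```text
t: 34.15
tcp_pos: [613.2, -120.5, 159.4]
tcp_rot: [0.708, -0.704, -0.031, 0.031]
contact_force: [-1.2, 0.4, -0.1]
finger_gap: 91.0
```

```bash
python3 - <<'E'
from h import *
show()
inc((614,-120,140),0.217)
E
```

```text
t 34.15 tcp [ 613.21 -120.54  159.36] phi 0.0884 ydown [-0.    0.01 -1.  ] gap 91.01 F [-1.16  0.38 -0.13] q [-0.23  0.33  1.91  0.01  0.9  -0.33]
inc m: ['0.0008', '0.0194', '0.0004'] rot: ['-0.0057', '-0.1286', '0.0005']
```

```bash
python3 - <<'E'
from h import *
c=Cam("wrist","w37.png")
show()
blobs(c,10,lo=300,hi=20000,box=(240,100,400,280))
cv2.imwrite("pics/w38.png",cv2.resize(c.im[160:290,240:400],None,fx=4,fy=4,interpolation=cv2.INTER_CUBIC))
E
```

```text
t 34.20 tcp [ 610.99 -119.57  155.54] phi 0.0980 ydown [-0.01  0.01 -1.  ] gap 91.32 F [-3.75  1.48 -4.07] q [-0.23  0.34  1.92  0.01  0.89 -0.34]
area 631.0 cen (318.2,227.4) rect [26.  26.5] 15.9 world [ 613.62 -120.07   10.  ]
```

View pics/w37.png

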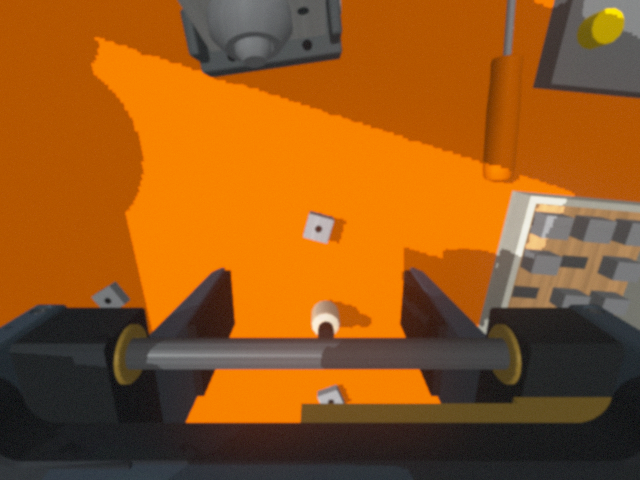

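View pics/w38.png

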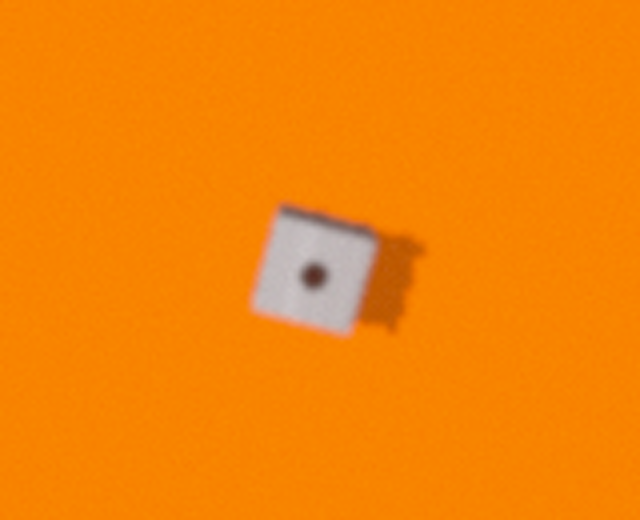

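```bash
cat >> h.py <<'E'
def block(c,box,z=10,smax=60,vmin=110):
    g=cv2.cvtColor(c.im,cv2.COLOR_BGR2HSV); m=((g[:,:,1]<smax+60)).astype(np.uint8)*255
    k=np.zeros_like(m); k[box[1]:box[3],box[0]:box[2]]=m[box[1]:box[3],box[0]:box[2]]
    cn=max(cv2.findContours(k,cv2.RETR_EXTERNAL,cv2.CHAIN_APPROX_NONE)[0],key=cv2.contourArea)
    W=np.array([c.plane(u,v,z)[:2] for u,v in cn[:,0,:].astype(float)],np.float32)
    r=cv2.minAreaRect(W); M=W.mean(0)
    a=np.deg2rad(r[2]); a=(a+np.pi/4)%(np.pi/2)-np.pi/4
    # dark mark
    gr=cv2.cvtColor(c.im,cv2.COLOR_BGR2GRAY); ins=np.zeros_like(gr); cv2.drawContours(ins,[cn],-1,255,-1); ins=cv2.erode(ins,np.ones((7,7)))
    mv=gr[ins>0].min(); ys,xs=np.where((ins>0)&(gr<mv+25))
    print("rect",np.round(r[0],1),np.round(r[1],1),"yaw mod90 %.3f"%a,"mark px",xs.mean().round(1),ys.mean().round(1),len(xs),"mark world@z",c.plane(xs.mean(),ys.mean(),z))
E
python3 - <<'E'
from h import *
c=Cam("wrist","w39.png")
show()
block(c,(240,100,400,275))
E
```

```text
t 34.25 tcp [ 611.2  -119.35  157.53] phi 0.0856 ydown [-0.01  0.01 -1.  ] gap 91.07 F [-0.47  0.8  -0.13] q [-0.23  0.33  1.92  0.01  0.9  -0.32]
rect [ 613.6 -120.1] [26.5 25. ] yaw mod90 -0.199 mark px 321.0 231.2 12 mark world@z [ 613.6  -121.37   10.  ]
```

```bash
python3 - <<'E'
from h import *
inc((613.6,-120.5,60),-0.185)
E
```

```text
inc m: ['0.0027', '0.0975', '-0.0021'] rot: ['-0.0066', '0.2706', '-0.0055']
```

>>> {"api": "play_rows", "payload": {"increments": [[0.0027,0.02,-0.002,-0.0066,0.09,-0.0055,1],[0.0027,0.05,-0.002,-0.0066,0.18,-0.0055,1],[0.0027,0.08,-0.002,-0.0066,0.27,-0.0055,0.6],[0.0027,0.0975,-0.002,-0.0066,0.27,-0.0055,0.3],[0.0027,0.0975,-0.002,-0.0066,0.27,-0.0055,0.3],[0.0027,0.0975,-0.002,-0.0066,0.27,-0.0055,0.3],[0.0027,0.0975,-0.002,-0.0066,0.27,-0.0055,0.3],[0.0027,0.0975,-0.002,-0.0066,0.27,-0.0055,0.3]]}}

```text
t: 35.25
tcp_pos: [614.0, -120.6, 60.8]
tcp_rot: [-0.704, 0.704, -0.065, 0.065]
contact_force: [-0.1, 0.1, 0.1]
finger_gap: 59.3
```

```bash
python3 - <<'E'
from h import *
c=Cam("wrist","w40.png")
show()
block(c,(245,100,390,290))
inc((613.6,-120.5,4),-0.185)
E
```

```text
t 35.30 tcp [ 613.85 -120.5    60.59] phi -0.1844 ydown [ 0. -0. -1.] gap 59.16 F [-0.23  0.04  0.57] q [-0.23  0.48  1.93  0.    0.73 -0.05]
rect [ 613.5 -119.7] [28.2 24.5] yaw mod90 -0.186 mark px 317.1 265.8 38 mark world@z [ 613.18 -121.79   10.  ]
inc m: ['-0.0003', '0.0566', '-0.0000'] rot: ['-0.0000', '0.0006', '0.0008']
```

View pics/w40.png

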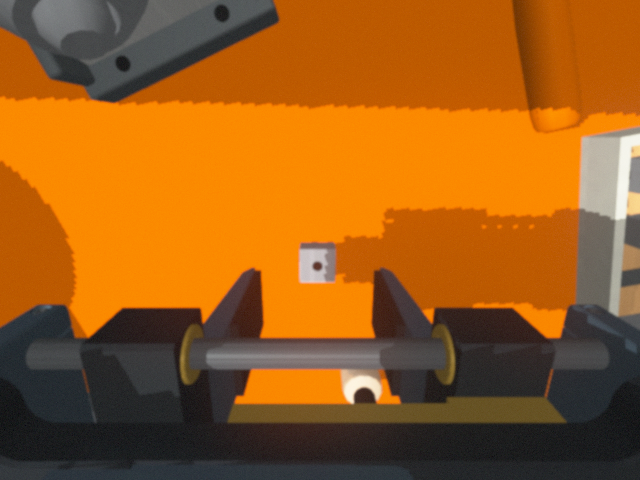

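>>> {"api": "play_rows", "payload": {"increments": [[0,0.02,-0.0008,0,0,0,0.3],[0,0.04,-0.0008,0,0,0,0.2],[0,0.054,-0.0008,0,0,0,0.1],[0,0.057,-0.0008,0,0,0,0],[0,0.057,-0.0008,0,0,0,-0.4],[0,0.057,-0.0008,0,0,0,-1],[0,0.057,-0.0008,0,0,0,-1],[0,0.057,-0.0008,0,0,0,-1]]}}

```text
t: 36.3
tcp_pos: [614.2, -121.4, 4.2]
tcp_rot: [-0.704, 0.704, -0.064, 0.066]
contact_force: [-1.1, -0.8, 4.8]
finger_gap: 23.7
```

>>> {"api": "play_rows", "payload": {"increments": [[0,0,0,0,0,0,-1],[0,0,0,0,0,0,-1],[0,-0.02,0,0,0,0,-1],[0,-0.06,0,0,0,0,-1],[0,-0.1,0,0,0,0,-1],[0,-0.14,0,0,0,0,-1],[0,-0.16,0,0,0,0,-1],[0,-0.16,0,0,0,0,-1]]}}

```text
t: 37.3
tcp_pos: [614.5, -121.5, 165.6]
tcp_rot: [-0.704, 0.704, -0.064, 0.067]
contact_force: [0.3, -0.9, -1.9]
finger_gap: 23.6
```

```bash
python3 - <<'E'
from h import *
c=Cam("wrist","w41.png")
show()
cv2.imwrite("pics/w42.png",cv2.resize(c.im[230:360,240:400],None,fx=4,fy=4))
inc((530.9,162.2,164),0.217)
E
```

```text
t 37.35 tcp [ 613.71 -121.29  164.  ] phi -0.1844 ydown [ 0. -0. -1.] gap 23.80 F [-1.02  1.4  -1.06] q [-0.23  0.33  1.91  0.    0.9  -0.05]
inc m: ['-0.1334', '-0.0003', '0.2635'] rot: ['0.0005', '-0.4014', '0.0019']
```

View pics/w42.png

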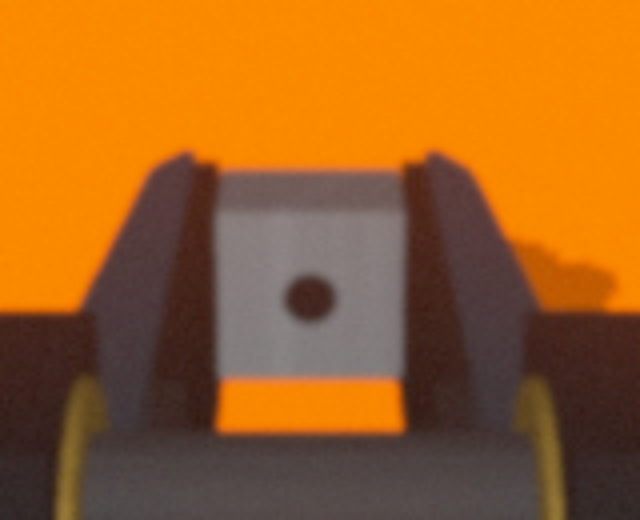

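>>> {"api": "play_rows", "payload": {"increments": [[-0.01,-0.055,0.02,0,-0.05,0,-1],[-0.025,-0.11,0.05,0,-0.1,0,-1],[-0.05,-0.12,0.1,0,-0.15,0,-1],[-0.077,-0.12,0.152,0,-0.2,0,-1],[-0.104,-0.12,0.205,0,-0.25,0,-1],[-0.127,-0.12,0.25,0,-0.3,0,-1],[-0.133,-0.12,0.263,0,-0.4,0,-1],[-0.133,-0.12,0.263,0,-0.4,0,-1]]}}

```text
t: 38.35
tcp_pos: [530.1, 162.3, 282.0]
tcp_rot: [-0.703, 0.703, 0.076, -0.077]
contact_force: [0.2, -0.4, -1.1]
finger_gap: 23.7
```

```bash
python3 - <<'E'
from h import *
c=Cam("wrist","w43.png")
show()
z=np.array([-np.sin(.217),np.cos(.217)])
T=np.array([530.9,162.2])-1.3*z
inc((*T,110),0.217)
E
```

```text
t 38.40 tcp [530.49 161.58 282.29] phi 0.2144 ydown [-0. -0. -1.] gap 23.77 F [-0.78 -0.06 -0.9 ] q [ 0.25  0.07  1.98 -0.    1.09  0.04]
inc m: ['0.0006', '0.1723', '-0.0006'] rot: ['0.0010', '-0.0026', '-0.0004']
```

View pics/w43.png

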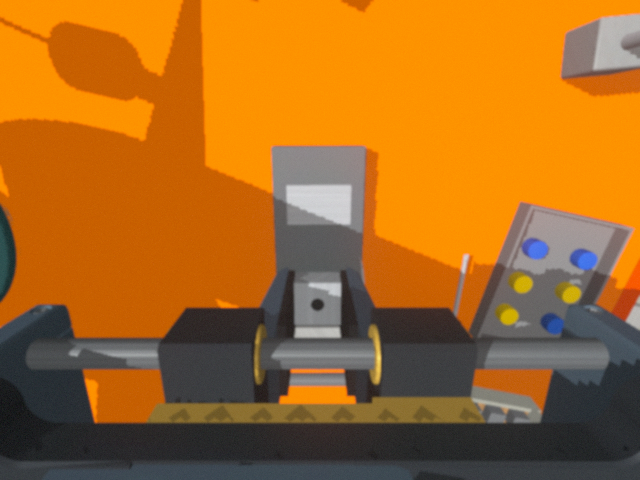

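>>> {"api": "play_rows", "payload": {"increments": [[0.0006,0.04,-0.0006,0,-0.003,0,-1],[0.0006,0.09,-0.0006,0,-0.003,0,-1],[0.0006,0.14,-0.0006,0,-0.003,0,-1],[0.0006,0.19,-0.0006,0,-0.003,0,-1],[0.0006,0.215,-0.0006,0,-0.003,0,-1],[0.0006,0.225,-0.0006,0,-0.003,0,-1],[0.0006,0.225,-0.0006,0,-0.003,0,-1],[0.0006,0.225,-0.0006,0,-0.003,0,-1]]}}

```text
t: 39.4
tcp_pos: [532.0, 160.8, 58.4]
tcp_rot: [-0.703, 0.703, 0.077, -0.076]
contact_force: [-0.6, 0.9, -0.3]
finger_gap: 23.8
```

```bash
python3 - <<'E'
from h import *
c=Cam("wrist","w44.png")
show()
z=np.array([-np.sin(.217),np.cos(.217)])
T=np.array([530.9,162.2])-1.3*z
inc((*T,29),0.217)
E
```

```text
t 39.45 tcp [531.98 160.92  58.46] phi 0.2168 ydown [ 0. -0. -1.] gap 23.97 F [-0.31 -0.32 -0.29] q [ 0.25  0.4   2.08 -0.    0.67  0.04]
inc m: ['-0.0008', '0.0295', '0.0002'] rot: ['0.0009', '-0.0002', '0.0014']
```

View pics/w44.png

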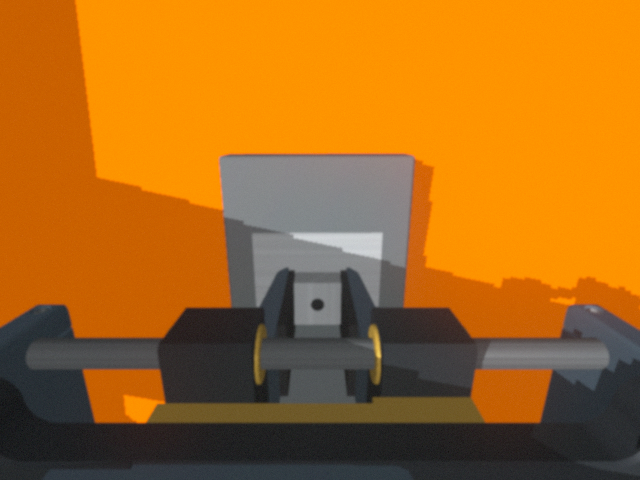

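>>> {"api": "play_rows", "payload": {"increments": [[-0.0006,0.008,0,0,0,0,-1],[-0.0006,0.016,0,0,0,0,-1],[-0.0006,0.022,0,0,0,0,-1],[-0.0006,0.026,0,0,0,0,-1],[-0.0006,0.028,0,0,0,0,-1],[-0.0006,0.029,0,0,0,0,-1],[-0.0006,0.0295,0,0,0,0,-1],[-0.0006,0.0295,0,0,0,0,-1]]}}

```text
t: 40.45
tcp_pos: [531.5, 160.8, 29.0]
tcp_rot: [-0.703, 0.703, 0.077, -0.076]
contact_force: [0.7, -0.0, -1.2]
finger_gap: 23.9
```

>>> {"api": "play_rows", "payload": {"increments": [[0,0.001,0,0,0,0,-1],[0,0.002,0,0,0,0,-1],[0,0.002,0,0,0,0,-1],[0,0.002,0,0,0,0,-1],[0,0.002,0,0,0,0,-1],[0,0.002,0,0,0,0,-1],[0,0.002,0,0,0,0,-1],[0,0.002,0,0,0,0,-1]]}}

```text
t: 41.45
tcp_pos: [531.6, 160.8, 28.1]
tcp_rot: [-0.703, 0.703, 0.077, -0.076]
contact_force: [-7.2, -2.5, 21.1]
finger_gap: 23.9
```

>>> {"api": "play_rows", "payload": {"increments": [[0,0,0,0,0,0,-0.2],[0,0,0,0,0,0,0],[0,0,0,0,0,0,0],[0,-0.04,0,0,0,0,0],[0,-0.1,0,0,0,0,0],[0,-0.15,0,0,0,0,0.5],[0,-0.2,0,0,0,0,1],[0,-0.25,0,0,0,0,1]]}}

```text
t: 42.45
tcp_pos: [531.0, 160.9, 279.7]
tcp_rot: [-0.703, 0.703, 0.077, -0.076]
contact_force: [-0.3, 0.7, -0.2]
finger_gap: 72.7
```

```bash
python3 - <<'E'
from h import *
c=Cam("wrist","w45.png")
show()
cv2.imwrite("pics/w46.png",cv2.resize(c.im[130:260,240:400],None,fx=4,fy=4,interpolation=cv2.INTER_CUBIC))
inc((645,-320,285),0.217)
inc((645,-320,285),-0.4)
E
```

```text
t 42.50 tcp [533.6  161.66 286.36] phi 0.2170 ydown [ 0.01  0.   -1.  ] gap 76.50 F [4.62 1.04 8.16] q [ 0.25  0.07  1.98 -0.    1.09  0.04]
inc m: ['0.0051', '0.0017', '-0.4943'] rot: ['0.0007', '-0.0000', '0.0091']
inc m: ['0.0051', '0.0017', '-0.4943'] rot: ['-0.0022', '0.6170', '0.0090']
```

View pics/w46.png

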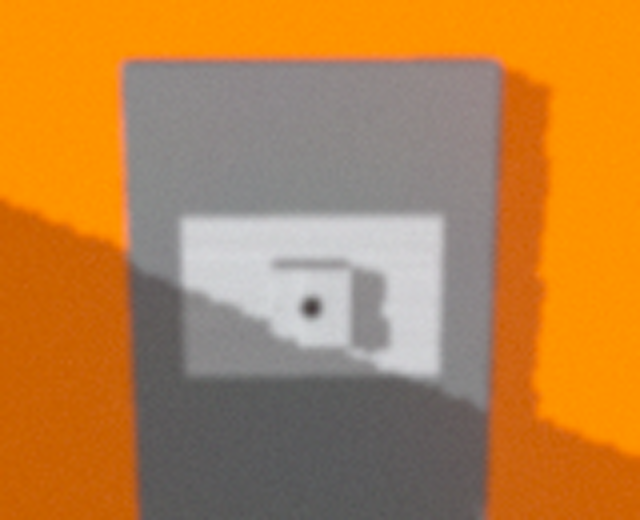

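```bash
python3 - <<'E'
from h import *
c=Cam("wrist")
show()
block(c,(270,150,330,230))
cv2.imwrite("pics/w47.png",cv2.resize(c.im[130:260,240:400],None,fx=4,fy=4,interpolation=cv2.INTER_CUBIC))
f=lambda a,b:((a+.5)/4-.5+240,(b+.5)/4-.5+130)
print("mark",c.plane(*f(311,307),39),c.plane(*f(311,307),36),"pad",c.plane(*f(312,296),24))
E
```

```text
t 42.55 tcp [533.57 161.62 283.5 ] phi 0.2169 ydown [ 0.01  0.   -1.  ] gap 80.83 F [ 0.87 -0.17 -1.45] q [ 0.25  0.07  1.98 -0.    1.08  0.04]
rect [509.8 171.1] [ 77.9 101.6] yaw mod90 0.216 mark px 286.9 217.6 323 mark world@z [501.11 133.19  10.  ]
mark [535.5  162.02  39.  ] [535.66 161.44  36.  ] pad [535.85 162.59  24.  ]
```

View pics/w47.png

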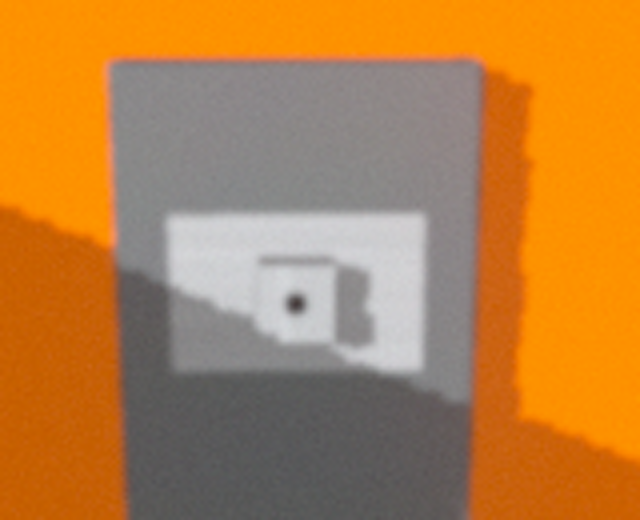

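>>> {"api": "play_rows", "payload": {"increments": [[0,0,-0.06,0,0.05,0,1],[0,0,-0.12,0,0.1,0,1],[0.002,0,-0.18,0,0.15,0,1],[0.003,0,-0.24,0,0.2,0,1],[0.004,0,-0.3,0,0.22,0,1],[0.005,0.04,-0.36,0,0.22,0,1],[0.005,0.09,-0.42,0,0.22,0,1],[0.005,0.14,-0.48,0,0.22,0,1]]}}

```text
t: 43.55
tcp_pos: [635.9, -276.8, 167.8]
tcp_rot: [0.708, -0.707, -0.002, -0.004]
contact_force: [1.7, 1.0, -0.1]
finger_gap: 91.5
```

```bash
python3 - <<'E'
from h import *
show()
inc((645,-320,140),0)
E
```

```text
t 43.55 tcp [ 635.91 -276.83  167.84] phi -0.0033 ydown [ 0.01  0.   -1.  ] gap 91.46 F [ 1.69  0.96 -0.1 ] q [-0.45  0.42  1.77  0.01  0.94 -0.45]
inc m: ['0.0090', '0.0279', '-0.0432'] rot: ['-0.0015', '-0.0033', '0.0089']
```

>>> {"api": "play_rows", "payload": {"increments": [[0.009,0.01,-0.02,0,0,0.009,1],[0.009,0.02,-0.043,0,0,0.009,1],[0.009,0.028,-0.043,0,0,0.009,1],[0.009,0.028,-0.043,0,0,0.009,1],[0.009,0.028,-0.043,0,0,0.009,1],[0.009,0.028,-0.043,0,0,0.009,1],[0.009,0.028,-0.043,0,0,0.009,1],[0.009,0.028,-0.043,0,0,0.009,1]]}}

```text
t: 44.55
tcp_pos: [645.1, -319.7, 140.1]
tcp_rot: [0.708, -0.707, 0.001, -0.001]
contact_force: [-0.4, 0.0, 0.0]
finger_gap: 91.4
```

```bash
python3 - <<'E'
from h import *
c=Cam("wrist","w48.png")
show()
block(c,(240,150,400,275))
E
```

```text
t 44.60 tcp [ 645.08 -319.81  139.98] phi -0.0033 ydown [ 0.  0. -1.] gap 90.90 F [ 0.1   0.22 -0.1 ] q [-0.49  0.49  1.72  0.    0.93 -0.49]
rect [ 645.5 -318.4] [24.5 25.5] yaw mod90 0.490 mark px 318.3 231.9 18 mark world@z [ 645.56 -319.06   10.  ]
```

View pics/w48.png

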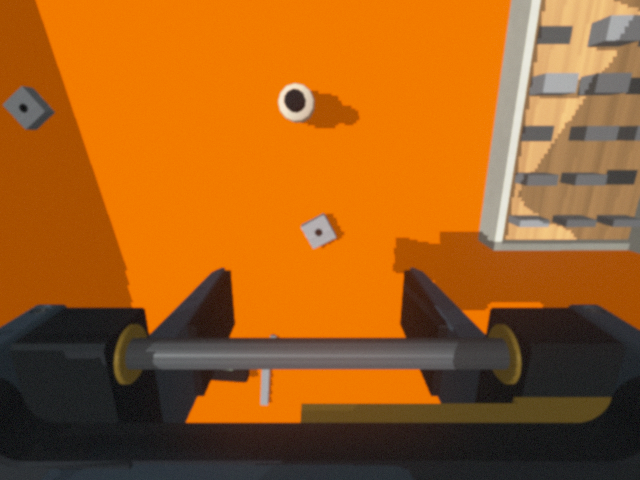

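```bash
python3 - <<'E'
from h import *
inc((645.5,-319.2,50),0.49)
E
```

```text
inc m: ['0.0004', '0.0900', '0.0005'] rot: ['-0.0014', '-0.4932', '0.0004']
```

>>> {"api": "play_rows", "payload": {"increments": [[0.0004,0.02,0.0006,0,-0.15,0,1],[0.0004,0.05,0.0006,0,-0.3,0,0.6],[0.0004,0.08,0.0006,0,-0.45,0,0.3],[0.0004,0.09,0.0006,0,-0.493,0,0.3],[0.0004,0.09,0.0006,0,-0.493,0,0.3],[0.0004,0.09,0.0006,0,-0.493,0,0.3],[0.0004,0.09,0.0006,0,-0.493,0,0.3],[0.0004,0.09,0.0006,0,-0.493,0,0.3]]}}

```text
t: 45.6
tcp_pos: [645.7, -319.2, 50.5]
tcp_rot: [0.686, -0.686, -0.172, 0.171]
contact_force: [-0.3, -0.9, -1.4]
finger_gap: 59.3
```

```bash
python3 - <<'E'
from h import *
c=Cam("wrist","w49.png")
show()
block(c,(245,100,390,292),z=8)
inc((645.5,-319.2,4),0.49)
E
```

```text
t 45.65 tcp [ 645.64 -319.15   50.41] phi 0.4895 ydown [ 0.  0. -1.] gap 59.33 F [-0.59 -0.76 -0.34] q [-0.49  0.61  1.73  0.    0.8  -0.98]
rect [ 645.1 -318.6] [24.4 26. ] yaw mod90 0.488 mark px 317.6 269.8 41 mark world@z [ 645.72 -319.85    8.  ]
inc m: ['-0.0002', '0.0464', '-0.0000'] rot: ['-0.0008', '-0.0005', '0.0010']
```

View pics/w49.png

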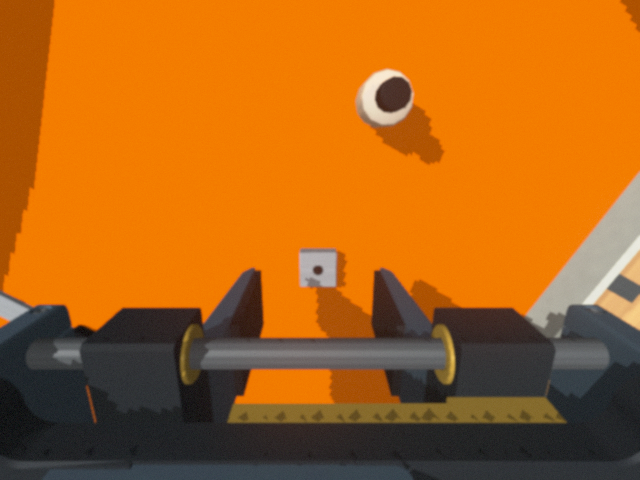

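Aligned with a thin block (8–10 mm), mark at (318,270). Descend and grip.

>>> {"api": "play_rows", "payload": {"increments": [[0,0.02,0,0,0,0,0.3],[0,0.035,-0.0004,0,0,0,0.2],[0,0.044,-0.0004,0,0,0,0.1],[0,0.0465,-0.0004,0,0,0,0],[0,0.0465,-0.0004,0,0,0,-0.4],[0,0.0465,-0.0004,0,0,0,-1],[0,0.0465,-0.0004,0,0,0,-1],[0,0.0465,-0.0004,0,0,0,-1]]}}

```text
t: 46.65
tcp_pos: [646.1, -319.6, 4.4]
tcp_rot: [0.686, -0.686, -0.172, 0.171]
contact_force: [-0.3, 0.1, 3.7]
finger_gap: 23.5
```

>>> {"api": "play_rows", "payload": {"increments": [[0,0,0,0,0,0,-1],[0,0,0,0,0,0,-1],[0,-0.02,0,0,0,0,-1],[0,-0.06,0,0,0,0,-1],[0,-0.12,0,0,0,0,-1],[0,-0.18,0,0,0,0,-1],[0,-0.24,0,0,0,0,-1],[0,-0.28,0,0,0,0,-1]]}}

```text
t: 47.65
tcp_pos: [646.2, -320.0, 289.3]
tcp_rot: [-0.685, 0.687, 0.173, -0.17]
contact_force: [0.6, 0.2, 0.1]
finger_gap: 23.3
```

```bash
python3 - <<'E'
from h import *
c=Cam("wrist","w50.png")
show()
cv2.imwrite("pics/w51.png",cv2.resize(c.im[230:360,240:400],None,fx=4,fy=4))
inc((531.6,160.8,285),0.217)
E
```

```text
t 47.70 tcp [ 647.75 -320.81  294.46] phi 0.4896 ydown [ 0.01 -0.   -1.  ] gap 23.78 F [ 1.69 -1.61  6.01] q [-0.49  0.33  1.64  0.    1.16 -0.98]
inc m: ['0.1239', '0.0067', '0.4797'] rot: ['0.0064', '0.2726', '0.0075']
```

View pics/w51.png

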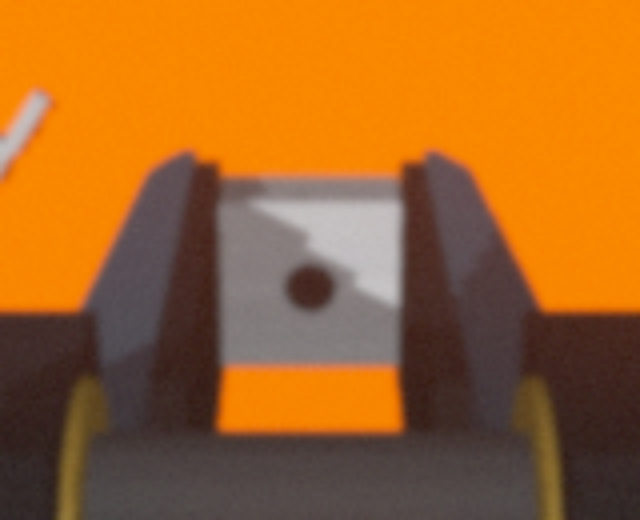

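>>> {"api": "play_rows", "payload": {"increments": [[0.014,0,0.055,0,0.04,0,-1],[0.028,0,0.11,0,0.08,0,-1],[0.042,0,0.165,0,0.12,0,-1],[0.057,0,0.22,0,0.16,0,-1],[0.071,0,0.275,0,0.2,0,-1],[0.085,0,0.33,0,0.24,0,-1],[0.1,0,0.385,0,0.27,0,-1],[0.113,0,0.44,0,0.273,0,-1]]}}

```text
t: 48.7
tcp_pos: [539.8, 122.3, 293.0]
tcp_rot: [-0.701, 0.704, 0.08, -0.073]
contact_force: [0.7, -0.2, 0.0]
finger_gap: 23.5
```

```bash
python3 - <<'E'
from h import *
show()
inc((531.4,161.9,285),0.217)
E
```

```text
t 48.70 tcp [539.75 122.29 293.01] phi 0.2160 ydown [ 0.01 -0.   -1.  ] gap 23.48 F [ 0.65 -0.2   0.01] q [ 0.18  0.05  1.98 -0.01  1.1  -0.03]
inc m: ['0.0003', '0.0078', '0.0405'] rot: ['0.0054', '-0.0010', '0.0095']
```

>>> {"api": "play_rows", "payload": {"increments": [[0.0003,0,0.025,0.005,-0.001,0.009,-1],[0.0003,0.01,0.0405,0.005,-0.001,0.009,-1],[0.0003,0.06,0.0405,0.005,-0.001,0.009,-1],[0.0003,0.12,0.0405,0.005,-0.001,0.009,-1],[0.0003,0.17,0.0405,0.005,-0.001,0.009,-1],[0.0003,0.21,0.0405,0.005,-0.001,0.009,-1],[0.0003,0.218,0.0405,0.005,-0.001,0.009,-1],[0.0003,0.218,0.0405,0.005,-0.001,0.009,-1]]}}

```text
t: 49.7
tcp_pos: [533.9, 161.0, 75.3]
tcp_rot: [-0.703, 0.703, 0.077, -0.076]
contact_force: [0.2, 0.1, 0.3]
finger_gap: 23.3
```

```bash
python3 - <<'E'
from h import *
c=Cam("wrist","w52.png")
show()
inc((531.4,161.9,44.5),0.217)
E
```

```text
t 49.75 tcp [534.5  161.21  76.1 ] phi 0.2166 ydown [ 0.  0. -1.] gap 23.78 F [ 0.24  0.52 -0.01] q [ 0.25  0.37  2.07 -0.    0.7   0.04]
inc m: ['-0.0029', '0.0316', '0.0014'] rot: ['0.0003', '-0.0004', '0.0020']
```

View pics/w52.png

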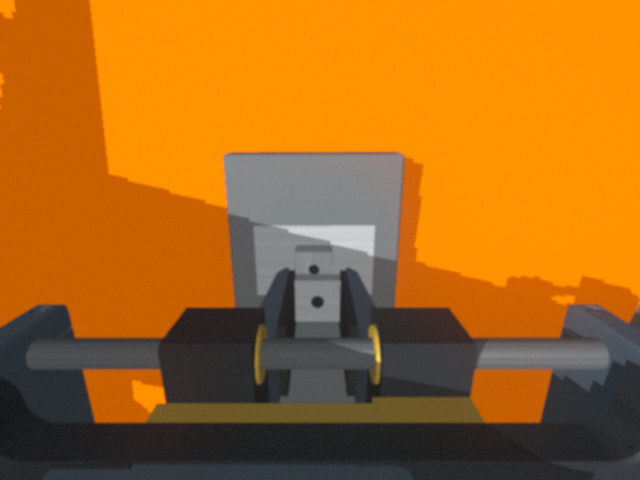

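>>> {"api": "play_rows", "payload": {"increments": [[-0.0029,0.004,0.0014,0,0,0,-1],[-0.0029,0.01,0.0014,0,0,0,-1],[-0.0029,0.018,0.0014,0,0,0,-1],[-0.0029,0.024,0.0014,0,0,0,-1],[-0.0029,0.028,0.0014,0,0,0,-1],[-0.0029,0.03,0.0014,0,0,0,-1],[-0.0029,0.031,0.0014,0,0,0,-1],[-0.0029,0.031,0.0014,0,0,0,-1]]}}

```text
t: 50.75
tcp_pos: [531.5, 162.0, 45.1]
tcp_rot: [-0.703, 0.703, 0.077, -0.076]
contact_force: [-0.3, -0.0, -0.7]
finger_gap: 23.2
```

```bash
python3 - <<'E'
from h import *
c=Cam("wrist","w53.png")
show()
cv2.imwrite("pics/w54.png",cv2.resize(c.im[230:360,240:400],None,fx=4,fy=4))
inc((531.4,161.9,43.5),0.217)
E
```

```text
t 50.80 tcp [531.5  161.99  45.2 ] phi 0.2167 ydown [ 0.  0. -1.] gap 23.56 F [ 0.31  0.32 -0.59] q [ 0.25  0.42  2.08 -0.    0.64  0.04]
inc m: ['-0.0001', '0.0017', '-0.0001'] rot: ['0.0003', '-0.0003', '0.0022']
```

View pics/w54.png

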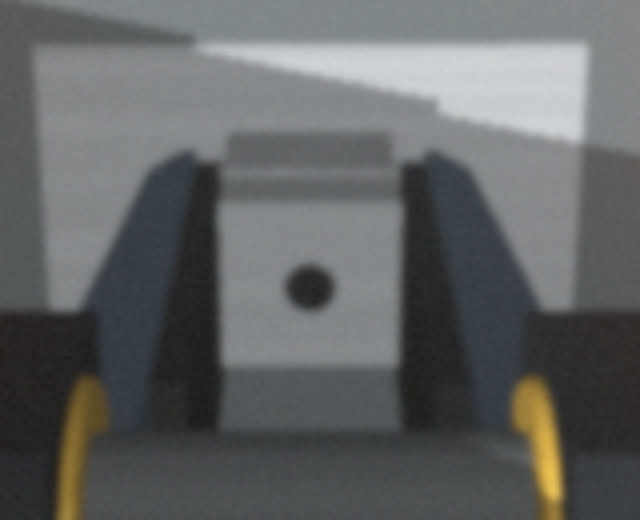

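Well aligned over the lower block. Press down slightly and release.

>>> {"api": "play_rows", "payload": {"increments": [[0,0.001,0,0,0,0,-1],[0,0.0018,0,0,0,0,-1],[0,0.0022,0,0,0,0,-1],[0,0.0022,0,0,0,0,-1],[0,0.0022,0,0,0,0,-1],[0,0.0022,0,0,0,0,-0.5],[0,0.0015,0,0,0,0,-0.2],[0,0.0015,0,0,0,0,-0.1]]}}

```text
t: 51.8
tcp_pos: [531.5, 162.0, 43.7]
tcp_rot: [-0.703, 0.703, 0.077, -0.076]
contact_force: [0.3, -0.0, -0.9]
finger_gap: 39.7
```

>>> {"api": "play_rows", "payload": {"increments": [[0,0,0,0,0,0,0],[0,-0.02,0,0,0,0,0],[0,-0.06,0,0,0,0,0],[0,-0.12,0,0,0,0,0],[0,-0.18,0,0,0,0,0.5],[0,-0.23,0,0,0,0,1],[0,-0.24,0,0,0,0,1],[0,-0.24,0,0,0,0,1]]}}

```text
t: 52.8
tcp_pos: [531.0, 161.9, 284.7]
tcp_rot: [0.703, -0.703, -0.078, 0.075]
contact_force: [0.2, -1.3, -0.2]
finger_gap: 82.6
```

```bash
python3 - <<'E'
from h import *
c=Cam("wrist","w55.png")
show()
cv2.imwrite("pics/w56.png",cv2.resize(c.im[130:260,240:400],None,fx=4,fy=4,interpolation=cv2.INTER_CUBIC))
t=Cam("top"); blobs(t,10,box=(340,180,480,320),lo=40)
inc((408,-214,285),0.217)
E
```

```text
t 52.85 tcp [530.47 161.78 283.34] phi 0.2166 ydown [ 0.  0. -1.] gap 86.80 F [ 0.22 -0.04  0.02] q [ 0.25  0.07  1.98 -0.    1.09  0.04]
area 100.0 cen (409.9,295.7) rect [10.6 10.8] 53.1 world [ 407.5  -213.61   10.  ]
area 111.0 cen (408.3,201.0) rect [11.3 12.7] 45.0 world [ 629.62 -213.5    10.  ]
inc m: ['-0.2002', '-0.0024', '-0.3407'] rot: ['0.0004', '-0.0003', '0.0006']
```

View pics/w56.png

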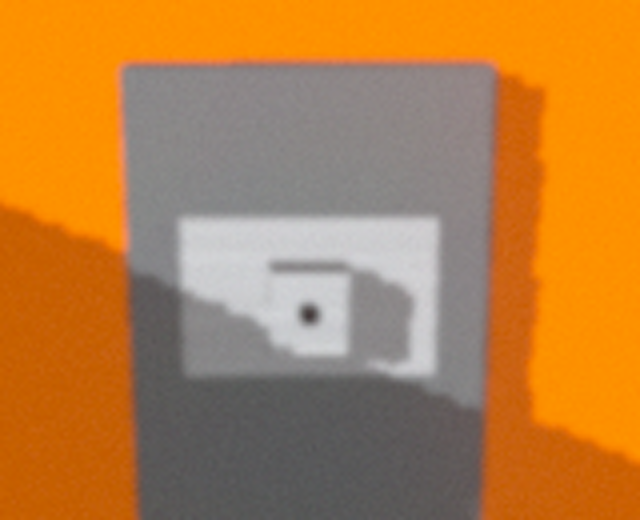

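>>> {"api": "play_rows", "payload": {"increments": [[-0.027,0,-0.046,0,0,0,1],[-0.054,0,-0.092,0,0,0,1],[-0.081,0,-0.138,0,0,0,1],[-0.108,0,-0.184,0,0,0,1],[-0.135,0,-0.23,0,0,0,1],[-0.162,0.03,-0.276,0,0,0,1],[-0.19,0.08,-0.322,0,0,0,1],[-0.2,0.13,-0.3405,0,0,0,1]]}}

```text
t: 53.9
tcp_pos: [407.5, -214.6, 152.7]
tcp_rot: [-0.703, 0.703, 0.076, -0.076]
contact_force: [1.1, -0.8, 0.3]
finger_gap: 91.1
```

```bash
python3 - <<'E'
from h import *
show()
inc((408,-214,130),0.217)
E
```

```text
t 53.90 tcp [ 407.47 -214.6   152.73] phi 0.2153 ydown [ 0. -0. -1.] gap 91.14 F [ 1.14 -0.84  0.34] q [-0.54  0.09  2.24  0.    0.81 -0.75]
inc m: ['0.0006', '0.0227', '0.0005'] rot: ['0.0008', '-0.0017', '0.0009']
```

>>> {"api": "play_rows", "payload": {"increments": [[0,0.01,0,0,0,0,1],[0,0.023,0,0,0,0,1],[0,0.023,0,0,0,0,1],[0,0.023,0,0,0,0,1],[0,0.023,0,0,0,0,1],[0,0.023,0,0,0,0,1],[0,0.023,0,0,0,0,1],[0,0.023,0,0,0,0,1]]}}

```text
t: 54.9
tcp_pos: [407.5, -214.7, 129.8]
tcp_rot: [-0.703, 0.703, 0.076, -0.076]
contact_force: [0.9, 0.3, -1.1]
finger_gap: 91.2
```

```bash
python3 - <<'E'
from h import *
c=Cam("wrist","w57.png")
show()
block(c,(240,150,400,275))
E
```

```text
t 54.95 tcp [ 407.48 -214.66  129.77] phi 0.2152 ydown [ 0. -0. -1.] gap 91.31 F [-0.5  -0.34  0.33] q [-0.54  0.13  2.25  0.    0.76 -0.75]
rect [ 408.  -213.6] [24.6 25.9] yaw mod90 0.629 mark px 318.9 235.9 22 mark world@z [ 408.58 -214.68   10.  ]
```

View pics/w57.png

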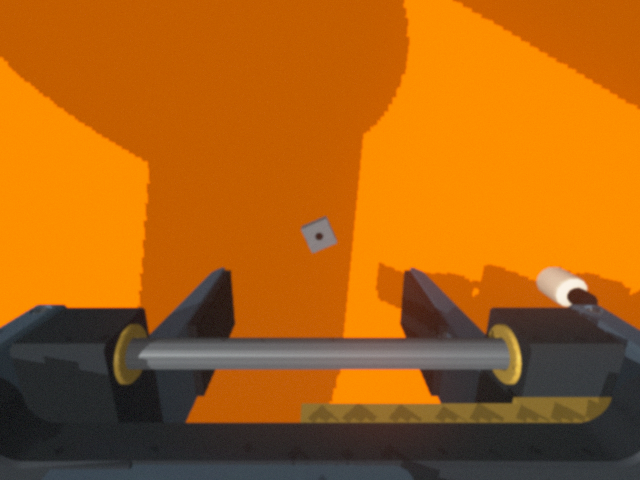

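```bash
python3 - <<'E'
from h import *
inc((408.4,-214.4,50),0.629)
E
```

```text
inc m: ['0.0009', '0.0798', '0.0001'] rot: ['0.0010', '-0.4138', '0.0007']
```

>>> {"api": "play_rows", "payload": {"increments": [[0.001,0.02,0,0,-0.15,0,1],[0.001,0.05,0,0,-0.3,0,0.6],[0.001,0.075,0,0,-0.414,0,0.3],[0.001,0.08,0,0,-0.414,0,0.3],[0.001,0.08,0,0,-0.414,0,0.3],[0.001,0.08,0,0,-0.414,0,0.3],[0.001,0.08,0,0,-0.414,0,0.3],[0.001,0.08,0,0,-0.414,0,0.3]]}}

```text
t: 55.95
tcp_pos: [408.8, -214.6, 50.2]
tcp_rot: [-0.672, 0.673, 0.219, -0.218]
contact_force: [0.6, 0.6, -0.0]
finger_gap: 59.1
```

```bash
python3 - <<'E'
from h import *
c=Cam("wrist","w58.png")
show()
block(c,(245,100,390,292),z=8)
inc((408.4,-214.4,4),0.629)
E
```

```text
t 56.00 tcp [ 408.72 -214.57   50.09] phi 0.6290 ydown [ 0. -0. -1.] gap 59.44 F [-0.4   0.58 -0.2 ] q [-0.53  0.3   2.26  0.    0.58 -1.16]
rect [ 408.  -214.1] [24.  27.7] yaw mod90 0.644 mark px 317.8 270.2 43 mark world@z [ 409.1  -215.31    8.  ]
inc m: ['-0.0002', '0.0461', '0.0004'] rot: ['0.0016', '-0.0000', '0.0007']
```

View pics/w58.png

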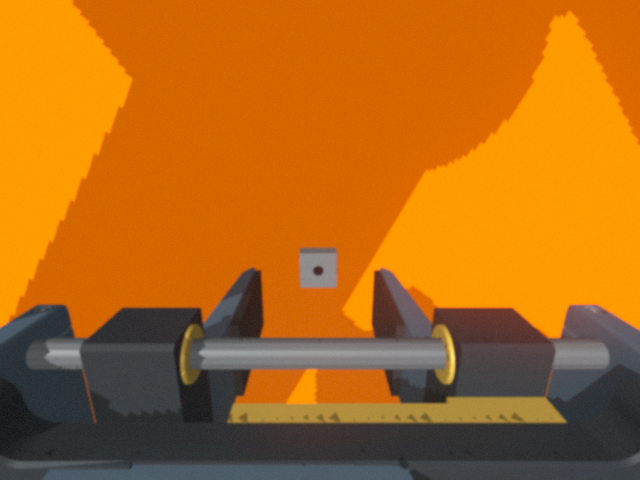

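>>> {"api": "play_rows", "payload": {"increments": [[0,0.02,0,0,0,0,0.3],[0,0.035,-0.0004,0,0,0,0.2],[0,0.044,-0.0004,0,0,0,0.1],[0,0.0462,-0.0004,0,0,0,0],[0,0.0462,-0.0004,0,0,0,-0.4],[0,0.0462,-0.0004,0,0,0,-1],[0,0.0462,-0.0004,0,0,0,-1],[0,0.0462,-0.0004,0,0,0,-1]]}}

```text
t: 57.0
tcp_pos: [409.3, -215.1, 4.2]
tcp_rot: [-0.672, 0.673, 0.219, -0.218]
contact_force: [-0.5, -0.4, 7.1]
finger_gap: 23.0
```

>>> {"api": "play_rows", "payload": {"increments": [[0,0,0,0,0,0,-1],[0,0,0,0,0,0,-1],[0,-0.02,0,0,0,0,-1],[0,-0.06,0,0,0,0,-1],[0,-0.12,0,0,0,0,-1],[0,-0.18,0,0,0,0,-1],[0,-0.24,0,0,0,0,-1],[0,-0.28,0,0,0,0,-1]]}}

```text
t: 58.0
tcp_pos: [408.9, -214.9, 287.1]
tcp_rot: [-0.671, 0.674, 0.22, -0.218]
contact_force: [0.3, -0.7, -1.2]
finger_gap: 23.5
```

```bash
python3 - <<'E'
from h import *
c=Cam("wrist","w59.png")
show()
cv2.imwrite("pics/w60.png",cv2.resize(c.im[230:360,240:400],None,fx=4,fy=4))
inc((531.5,161.9,285),0.217)
E
```

```text
t 58.05 tcp [ 410.52 -215.81  291.35] phi 0.6290 ydown [ 0.01 -0.   -1.  ] gap 23.75 F [ 3.85 -1.86  5.75] q [-0.53 -0.11  2.14  0.    1.1  -1.16]
inc m: ['0.3200', '0.0055', '0.2343'] rot: ['0.0080', '0.4120', '0.0057']
```

View pics/w60.png

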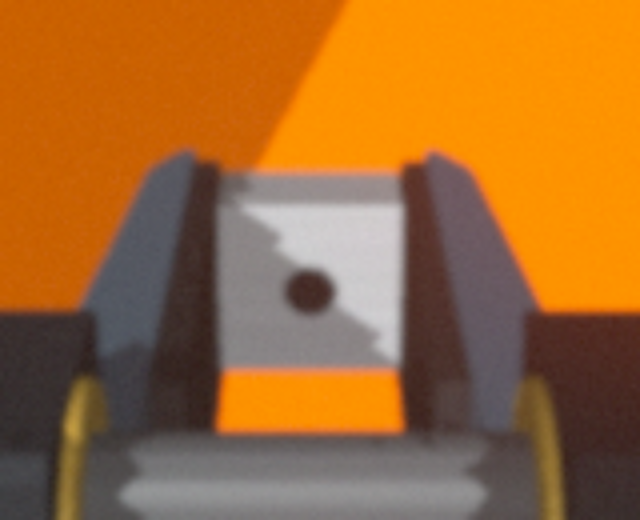

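>>> {"api": "play_rows", "payload": {"increments": [[0.04,0,0.029,0,0.05,0,-1],[0.08,0,0.058,0,0.1,0,-1],[0.12,0,0.088,0,0.15,0,-1],[0.16,0,0.117,0,0.2,0,-1],[0.2,0,0.146,0,0.25,0,-1],[0.24,0,0.175,0,0.3,0,-1],[0.28,0,0.205,0,0.35,0,-1],[0.315,0,0.23,0,0.412,0,-1]]}}

```text
t: 59.05
tcp_pos: [530.0, 157.3, 290.0]
tcp_rot: [-0.701, 0.705, 0.079, -0.073]
contact_force: [0.2, -0.4, -0.7]
finger_gap: 23.7
```

```bash
python3 - <<'E'
from h import *
show()
inc((531.55,161.4,85),0.217)
E
```

```text
t 59.05 tcp [529.98 157.31 290.  ] phi 0.2157 ydown [ 0.01 -0.01 -1.  ] gap 23.72 F [ 0.18 -0.44 -0.66] q [ 0.25  0.06  1.98 -0.01  1.1   0.04]
inc m: ['0.0010', '0.2050', '0.0050'] rot: ['0.0066', '-0.0014', '0.0067']
```

>>> {"api": "play_rows", "payload": {"increments": [[0,0.03,0.005,0.0066,0,0.0067,-1],[0,0.08,0.005,0.0066,0,0.0067,-1],[0,0.13,0.005,0.0066,0,0.0067,-1],[0,0.17,0.005,0.0066,0,0.0067,-1],[0.001,0.195,0.005,0.0066,0,0.0067,-1],[0.001,0.205,0.005,0.0066,0,0.0067,-1],[0.001,0.205,0.005,0.0066,0,0.0067,-1],[0.001,0.205,0.005,0.0066,0,0.0067,-1]]}}

```text
t: 60.05
tcp_pos: [532.1, 161.5, 86.0]
tcp_rot: [0.703, -0.703, -0.077, 0.076]
contact_force: [-0.0, 0.1, -0.3]
finger_gap: 23.5
```

```bash
python3 - <<'E'
from h import *
c=Cam("wrist","w61.png")
show()
inc((531.55,161.4,54.5),0.217)
E
```

```text
t 60.10 tcp [532.18 161.56  86.09] phi 0.2158 ydown [ 0.  0. -1.] gap 23.61 F [-0.29 -0.21  0.19] q [ 0.25  0.35  2.07 -0.    0.72  0.04]
inc m: ['-0.0007', '0.0316', '-0.0000'] rot: ['0.0000', '-0.0012', '0.0017']
```

View pics/w61.png

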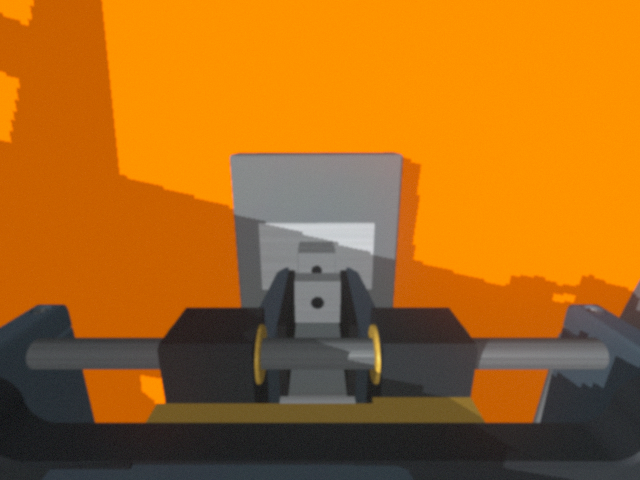

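>>> {"api": "play_rows", "payload": {"increments": [[-0.0007,0.006,0,0,-0.001,0,-1],[-0.0007,0.012,0,0,-0.001,0,-1],[-0.0007,0.019,0,0,-0.001,0,-1],[-0.0007,0.025,0,0,-0.001,0,-1],[-0.0007,0.029,0,0,-0.001,0,-1],[-0.0007,0.031,0,0,-0.001,0,-1],[-0.0007,0.032,0,0,-0.001,0,-1],[-0.0007,0.032,0,0,-0.001,0,-1]]}}

```text
t: 61.1
tcp_pos: [531.6, 161.4, 54.2]
tcp_rot: [0.703, -0.703, -0.077, 0.076]
contact_force: [0.1, 0.5, -0.1]
finger_gap: 23.7
```

```bash
python3 - <<'E'
from h import *
c=Cam("wrist","w62.png")
show()
cv2.imwrite("pics/w63.png",cv2.resize(c.im[230:360,240:400],None,fx=4,fy=4))
E
```

```text
t 61.15 tcp [531.65 161.44  54.21] phi 0.2168 ydown [ 0.  0. -1.] gap 23.33 F [ 0.18 -0.32 -1.53] q [ 0.25  0.4   2.08 -0.    0.66  0.04]
```

View pics/w63.png

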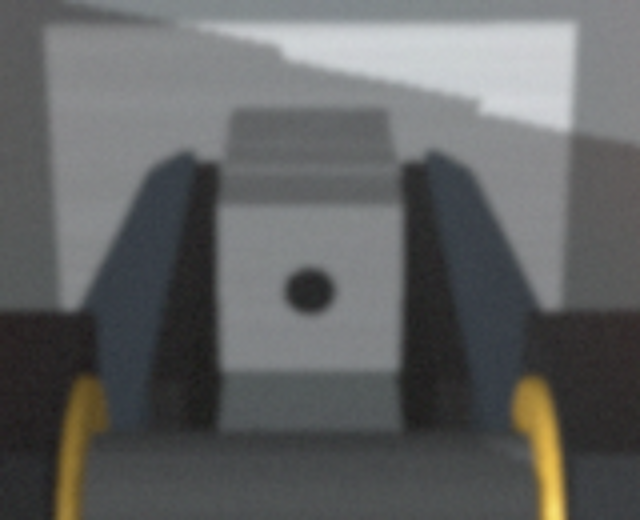

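>>> {"api": "play_rows", "payload": {"increments": [[0,0.001,0,0,0,0,-1],[0,0.0015,0,0,0,0,-1],[0,0.0018,0,0,0,0,-1],[0,0.0018,0,0,0,0,-1],[0,0.0018,0,0,0,0,-1],[0,0.0018,0,0,0,0,-1],[0,0.0018,0,0,0,0,-1],[0,0.0018,0,0,0,0,-1]]}}

```text
t: 62.15
tcp_pos: [531.9, 161.5, 53.2]
tcp_rot: [0.703, -0.703, -0.077, 0.076]
contact_force: [-4.5, -1.6, 13.6]
finger_gap: 23.6
```

Contact (13.6 N) at the expected height (stack 15+10+12 = 37 mm). Release and rise.

>>> {"api": "play_rows", "payload": {"increments": [[0,0,0,0,0,0,-0.4],[0,0,0,0,0,0,-0.1],[0,0,0,0,0,0,0],[0,0,0,0,0,0,0],[0,-0.02,0,0,0,0,0],[0,-0.07,0,0,0,0,0],[0,-0.13,0,0,0,0,0.3],[0,-0.19,0,0,0,0,0.3]]}}

```text
t: 63.15
tcp_pos: [531.1, 161.3, 246.5]
tcp_rot: [0.703, -0.703, -0.078, 0.075]
contact_force: [1.4, -0.2, -0.7]
finger_gap: 59.4
```

>>> {"api": "play_rows", "payload": {"increments": [[0,-0.04,0,0,0,0,0],[0,-0.06,0,0,0,0,0],[0,-0.06,0,0,0,0,0],[0,-0.06,0,0,0,0,0],[0,-0.06,0,0,0,0,0],[0,-0.06,0,0,0,0,0],[0,-0.06,0,0,0,0,-0.2],[0,-0.06,0,0,0,0,-0.2]]}}

```text
t: 64.15
tcp_pos: [531.0, 161.3, 306.3]
tcp_rot: [0.703, -0.703, -0.077, 0.076]
contact_force: [-0.8, 0.2, 0.2]
finger_gap: 36.5
```

```bash
python3 - <<'E'
from h import *
c=Cam("wrist","w64.png")
show()
cv2.imwrite("pics/w65.png",cv2.resize(c.im[130:260,240:400],None,fx=4,fy=4,interpolation=cv2.INTER_CUBIC))
s=Cam("scene"); cv2.imwrite("pics/s65.png",cv2.resize(s.im[150:300,310:440],None,fx=4,fy=4,interpolation=cv2.INTER_CUBIC))
f=lambda a,b:((a+.5)/4-.5+240,(b+.5)/4-.5+130)
inc((554,66,300),-1.354)
E
```

```text
t 64.20 tcp [530.96 161.28 306.37] phi 0.2168 ydown [ 0.  0. -1.] gap 36.49 F [ 0.14 -0.3   0.28] q [ 0.25  0.04  1.96 -0.    1.13  0.04]
inc m: ['0.0020', '0.0064', '-0.0980'] rot: ['-0.0023', '1.5708', '0.0024']
```

View pics/w65.png

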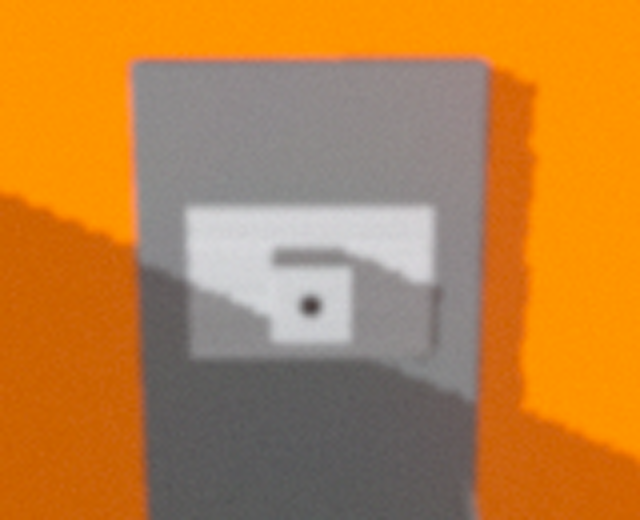

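View pics/s65.png

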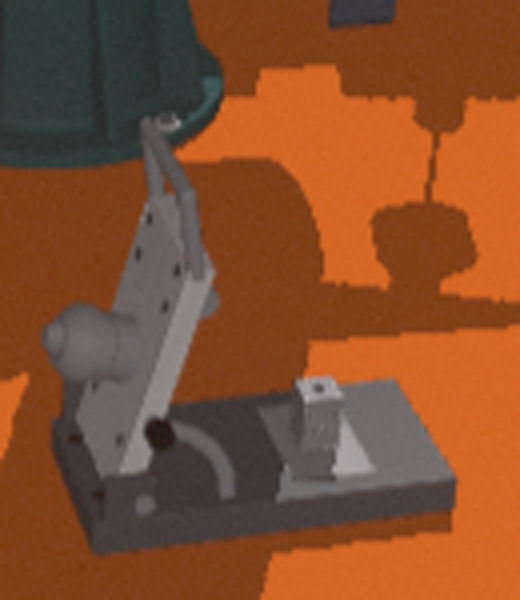

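```bash
python3 - <<'E'
from h import *
c=Cam("wrist")
f=lambda a,b:((a+.5)/4-.5+240,(b+.5)/4-.5+130)
a=c.plane(*f(311,306),61); P=[c.plane(*f(*q),24) for q in [(186,207),(436,207),(432,359),(191,359)]]; b=sum(P)/4
print(a,b,a-b)
show()
E
```

```text
[531.23 162.19  61.  ] [531.5  162.06  24.  ] [-0.27  0.13 37.  ]
t 64.30 tcp [531.   161.31 306.49] phi 0.2168 ydown [ 0.  0. -1.] gap 36.64 F [-0.23  0.56  0.27] q [ 0.25  0.04  1.96 -0.    1.13  0.04]
```

>>> {"api": "play_rows", "payload": {"increments": [[0,0,-0.01,0,0.18,0,-0.2],[0,0,-0.02,0,0.36,0,-0.2],[0,0,-0.035,0,0.54,0,-0.2],[0,0,-0.05,0,0.72,0,-0.2],[0,0,-0.065,0,0.9,0,-0.2],[0.001,0,-0.08,0,1.08,0,-0.2],[0.002,0,-0.09,0,1.26,0,-0.2],[0.002,0,-0.098,0,1.44,0,-0.2]]}}

```text
t: 65.3
tcp_pos: [554.2, 65.6, 306.5]
tcp_rot: [0.578, -0.577, 0.407, -0.409]
contact_force: [-0.5, 0.1, -0.4]
finger_gap: 36.3
```

```bash
python3 - <<'E'
from h import *
show()
inc((553.8,66.2,300),-1.354)
E
```

```text
t 65.30 tcp [554.17  65.59 306.52] phi -1.2294 ydown [ 0.  0. -1.] gap 36.29 F [-0.52  0.12 -0.44] q [0.08 0.05 1.96 0.   1.13 1.31]
inc m: ['-0.0007', '0.0065', '-0.0002'] rot: ['-0.0032', '0.1246', '0.0002']
```

>>> {"api": "play_rows", "payload": {"increments": [[-0.0007,0.006,0,0,0.125,0,-0.2],[-0.0007,0.006,0,0,0.125,0,-0.2],[-0.0007,0.006,0,0,0.125,0,-0.2],[-0.0007,0.006,0,0,0.125,0,-0.2],[-0.0007,0.006,0,0,0.125,0,-0.2],[-0.0007,0.006,0,0,0.125,0,-0.2],[-0.0007,0.006,0,0,0.125,0,-0.2],[-0.0007,0.006,0,0,0.125,0,-0.2]]}}

```text
t: 66.3
tcp_pos: [553.9, 66.2, 300.5]
tcp_rot: [0.552, -0.55, 0.442, -0.444]
contact_force: [-0.0, 0.9, -1.1]
finger_gap: 36.6
```

```bash
python3 - <<'E'
from h import *
c=Cam("wrist","w66.png")
show()
for q in [(553.8,66.2,227),(557.5,44.1,33)]: print(c.proj(q))
E
```

```text
t 66.35 tcp [553.94  66.27 300.51] phi -1.3543 ydown [ 0.  0. -1.] gap 36.65 F [-0.24  0.08  0.65] q [0.08 0.05 1.96 0.   1.12 1.43]
[317.   253.14]
[334.53 204.69]
```

View pics/w66.png

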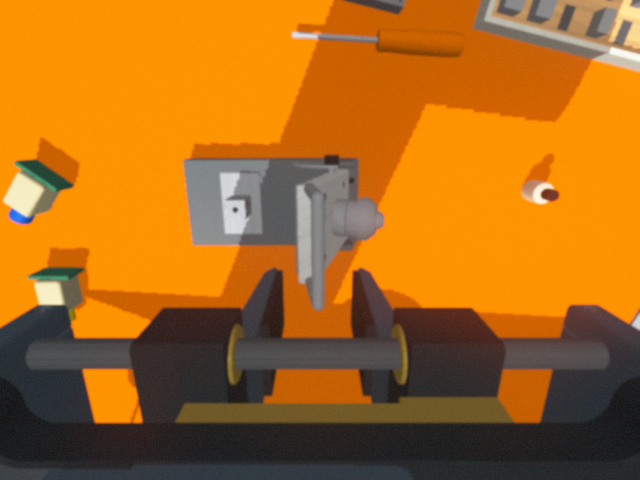

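>>> {"api": "play_rows", "payload": {"increments": [[0,0.03,0,0,0,0,-0.2],[0,0.06,0,0,0,0,-0.2],[0,0.08,0,0,0,0,-0.2],[0,0.0865,0,0,0,0,-0.2],[0,0.0865,0,0,0,0,-0.2],[0,0.0865,0,0,0,0,-1],[0,0.0865,0,0,0,0,-1],[0,0.0865,0,0,0,0,-1]]}}

```text
t: 67.35
tcp_pos: [554.4, 66.3, 214.4]
tcp_rot: [0.552, -0.55, 0.442, -0.444]
contact_force: [-0.2, 1.9, 0.5]
finger_gap: 9.1
```

>>> {"api": "play_rows", "payload": {"increments": [[0,0,0,0,0,0,-1],[0,0,0,0,0,0,-1],[0,0,0,0,0,0,-1],[0,0,0,0,0,0,-1],[0,0,0,0,0,0,-1],[0,0,0,0,0,0,-1],[0,0,0,0,0,0,-1],[0,0,0,0,0,0,-1]]}}

```text
t: 68.35
tcp_pos: [554.4, 66.3, 214.5]
tcp_rot: [0.552, -0.55, 0.442, -0.444]
contact_force: [0.4, -0.3, -0.1]
finger_gap: 9.0
```

```bash
cat > arc.py <<'E'
from h import *
import sys
show()
p,R,s=pose()
u=np.array([-0.2155,0.9765]); d=(p[:2]-[517.15,230.03])@u
r=float(sys.argv[2]);a0=np.arctan2(30,190)
rel=np.array([190+d,30+p[2]-50.51]); th0=np.arctan2(rel[1],rel[0])-a0; r0=np.hypot(*rel)
print("theta est",th0,"r",r0)
th1=float(sys.argv[1])
for k in range(1,9):
    th=th0+(th1-th0)*k/8; rr=r0+(r-r0)*k/8
    print("%.3f"%th, "toolx %.4f"%((rel[0]-rr*np.cos(a0+th))/1000), "tooly %.4f"%(-(rr*np.sin(a0+th)-rel[1])/1000))
E
python3 arc.py 0.95 194
```

```text
t 68.35 tcp [554.4   66.32 214.45] phi -1.3543 ydown [ 0.  0. -1.] gap 8.99 F [ 0.42 -0.33 -0.12] q [0.08 0.15 2.02 0.   0.96 1.43]
theta est 1.3006745653310723 r 195.19903744513027
1.257 toolx -0.0085 tooly 0.0013
1.213 toolx -0.0168 tooly 0.0030
1.169 toolx -0.0251 tooly 0.0050
1.125 toolx -0.0333 tooly 0.0074
1.082 toolx -0.0414 tooly 0.0102
1.038 toolx -0.0493 tooly 0.0133
0.994 toolx -0.0571 tooly 0.0167
0.950 toolx -0.0647 tooly 0.0205
```

>>> {"api": "play_rows", "payload": {"increments": [[-0.0085,0.0013,0,0,0,0,-1],[-0.0168,0.003,0,0,0,0,-1],[-0.0251,0.005,0,0,0,0,-1],[-0.0333,0.0074,0,0,0,0,-1],[-0.0414,0.0102,0,0,0,0,-1],[-0.0493,0.0133,0,0,0,0,-1],[-0.0571,0.0167,0,0,0,0,-1],[-0.0647,0.0205,0,0,0,0,-1]]}}

```text
t: 69.35
tcp_pos: [540.4, 130.1, 193.7]
tcp_rot: [0.552, -0.55, 0.442, -0.444]
contact_force: [-1.3, -2.4, 2.8]
finger_gap: 9.5
```

```bash
python3 arc.py 0.6 193.5
```

```text
t 69.35 tcp [540.43 130.05 193.65] phi -1.3543 ydown [ 0.  0. -1.] gap 9.50 F [-1.3  -2.36  2.77] q [0.19 0.18 2.04 0.   0.92 1.55]
theta est 0.946942035341033 r 193.92969215820884
0.904 toolx -0.0074 tooly 0.0040
0.860 toolx -0.0146 tooly 0.0083
0.817 toolx -0.0216 tooly 0.0129
0.773 toolx -0.0284 tooly 0.0178
0.730 toolx -0.0350 tooly 0.0231
0.687 toolx -0.0414 tooly 0.0285
0.643 toolx -0.0475 tooly 0.0343
0.600 toolx -0.0534 tooly 0.0403
```

>>> {"api": "play_rows", "payload": {"increments": [[-0.0074,0.004,0,0,0,0,-1],[-0.0146,0.0083,0,0,0,0,-1],[-0.0216,0.0129,0,0,0,0,-1],[-0.0284,0.0178,0,0,0,0,-1],[-0.035,0.0231,0,0,0,0,-1],[-0.0414,0.0285,0,0,0,0,-1],[-0.0475,0.0343,0,0,0,0,-1],[-0.0534,0.0403,0,0,0,0,-1]]}}

```text
t: 70.35
tcp_pos: [529.0, 182.7, 152.9]
tcp_rot: [0.552, -0.55, 0.442, -0.444]
contact_force: [0.4, -1.6, -0.4]
finger_gap: 8.9
```

```bash
python3 arc.py 0.34 193
```

```text
t 70.35 tcp [529.04 182.67 152.94] phi -1.3543 ydown [ 0.  0. -1.] gap 8.92 F [ 0.41 -1.65 -0.44] q [ 0.29  0.24  2.05 -0.    0.84  1.65]
theta est 0.5967981874211458 r 193.5758373950677
0.565 toolx -0.0041 tooly 0.0046
0.533 toolx -0.0081 tooly 0.0094
0.500 toolx -0.0119 tooly 0.0143
0.468 toolx -0.0156 tooly 0.0193
0.436 toolx -0.0191 tooly 0.0245
0.404 toolx -0.0224 tooly 0.0297
0.372 toolx -0.0255 tooly 0.0350
0.340 toolx -0.0285 tooly 0.0405
```

>>> {"api": "play_rows", "payload": {"increments": [[-0.0041,0.0046,0,0,0,0,-1],[-0.0081,0.0094,0,0,0,0,-1],[-0.0119,0.0143,0,0,0,0,-1],[-0.0156,0.0193,0,0,0,0,-1],[-0.0191,0.0245,0,0,0,0,-1],[-0.0224,0.0297,0,0,0,0,-1],[-0.0255,0.035,0,0,0,0,-1],[-0.0285,0.0405,0,0,0,0,-1]]}}

```text
t: 71.35
tcp_pos: [523.0, 210.7, 112.1]
tcp_rot: [0.552, -0.55, 0.442, -0.444]
contact_force: [-0.6, -0.2, -0.4]
finger_gap: 9.5
```

```bash
python3 arc.py 0.28 192.6; python3 - <<'E'
from h import *
s=Cam("scene"); cv2.imwrite("pics/s67.png",cv2.resize(s.im[170:300,310:440],None,fx=4,fy=4,interpolation=cv2.INTER_CUBIC))
E
```

```text
t 71.35 tcp [522.97 210.73 112.06] phi -1.3544 ydown [ 0.  0. -1.] gap 9.49 F [-0.65 -0.21 -0.44] q [ 0.34  0.31  2.05 -0.    0.77  1.7 ]
theta est 0.3376160111018639 r 192.99638866032848
0.330 toolx -0.0006 tooly 0.0012
0.323 toolx -0.0012 tooly 0.0025
0.316 toolx -0.0018 tooly 0.0038
0.309 toolx -0.0024 tooly 0.0050
0.302 toolx -0.0030 tooly 0.0063
0.294 toolx -0.0035 tooly 0.0076
0.287 toolx -0.0041 tooly 0.0088
0.280 toolx -0.0046 tooly 0.0101
```

View pics/s67.png

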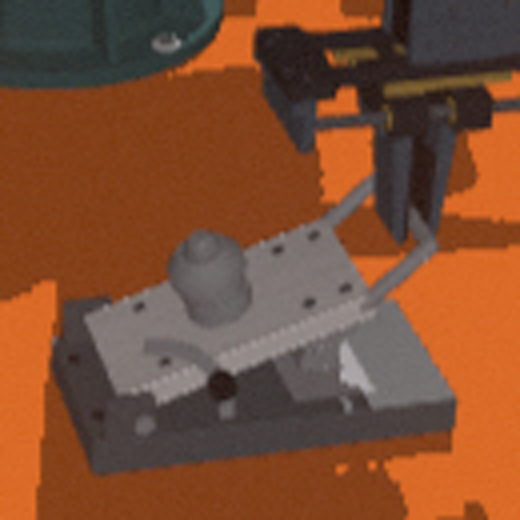

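>>> {"api": "play_rows", "payload": {"increments": [[-0.0006,0.0012,0,0,0,0,-1],[-0.0012,0.0025,0,0,0,0,-1],[-0.0018,0.0038,0,0,0,0,-1],[-0.0024,0.005,0,0,0,0,-1],[-0.0028,0.0058,0,0,0,0,-1],[-0.003,0.0063,0,0,0,0,-1],[-0.003,0.0063,0,0,0,0,-1],[-0.003,0.0063,0,0,0,0,-1]]}}

```text
t: 72.4
tcp_pos: [522.3, 213.9, 105.4]
tcp_rot: [0.552, -0.55, 0.442, -0.444]
contact_force: [-2.6, 1.5, 5.5]
finger_gap: 9.4
```

```bash
python3 arc.py 0.28 192.6
```

```text
t 72.40 tcp [522.34 213.94 105.44] phi -1.3544 ydown [ 0.  0. -1.] gap 9.43 F [-2.6   1.53  5.47] q [ 0.35  0.33  2.05 -0.    0.76  1.7 ]
theta est 0.2993478362016835 r 192.877144998756
0.297 toolx -0.0002 tooly 0.0004
0.295 toolx -0.0003 tooly 0.0009
0.292 toolx -0.0005 tooly 0.0013
0.290 toolx -0.0007 tooly 0.0017
0.287 toolx -0.0009 tooly 0.0022
0.285 toolx -0.0010 tooly 0.0026
0.282 toolx -0.0012 tooly 0.0030
0.280 toolx -0.0014 tooly 0.0035
```

>>> {"api": "play_rows", "payload": {"increments": [[-0.0002,0.0004,0,0,0,0,-1],[-0.0002,0.0004,0,0,0,0,-1],[-0.0002,0.0004,0,0,0,0,-0.7],[-0.0002,0.0004,0,0,0,0,-0.4],[-0.0002,0.0004,0,0,0,0,-0.2],[-0.0002,0.0004,0,0,0,0,-0.2],[-0.0002,0.0004,0,0,0,0,-0.2],[-0.0002,0.0004,0,0,0,0,-0.2]]}}

```text
t: 73.4
tcp_pos: [522.3, 214.2, 105.0]
tcp_rot: [0.552, -0.55, 0.442, -0.444]
contact_force: [0.7, -0.1, 0.2]
finger_gap: 36.4
```

>>> {"api": "play_rows", "payload": {"increments": [[0,-0.01,0,0,0,0,-0.2],[0,-0.03,0,0,0,0,-0.2],[0,-0.06,0,0,0,0,-0.2],[0,-0.1,0,0,0,0,-0.2],[0,-0.15,0,0,0,0,-0.2],[0,-0.2,0,0,0,0,-0.2],[0,-0.2,0,0,0,0,-0.2],[0,-0.2,0,0,0,0,-0.2]]}}

```text
t: 74.4
tcp_pos: [521.3, 213.8, 305.5]
tcp_rot: [0.552, -0.55, 0.442, -0.444]
contact_force: [-0.6, 1.1, -0.8]
finger_gap: 36.8
```

```bash
python3 - <<'E'
from h import *
c=Cam("wrist","w68.png");show()
s=Cam("scene"); cv2.imwrite("pics/s68.png",cv2.resize(s.im[170:300,310:440],None,fx=4,fy=4,interpolation=cv2.INTER_CUBIC))
inc((440,200,300),-1.354)
E
```

```text
t 74.45 tcp [521.01 213.75 304.68] phi -1.3544 ydown [ 0.  0. -1.] gap 36.34 F [-0.4   0.12 -0.7 ] q [ 0.35  0.06  1.95 -0.    1.13  1.7 ]
inc m: ['-0.0040', '0.0040', '-0.0820'] rot: ['-0.0023', '-0.0004', '-0.0001']
```

View pics/s68.png

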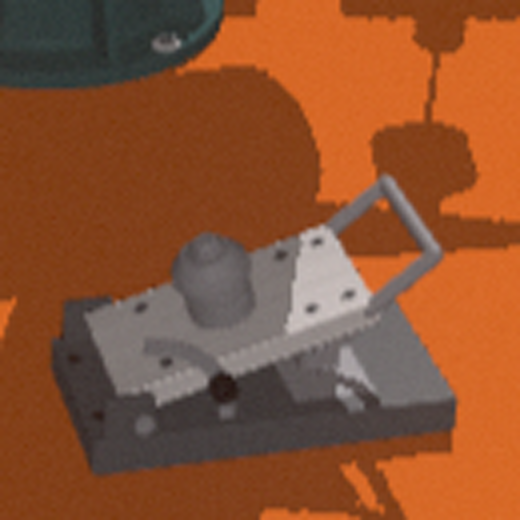

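View pics/w68.png

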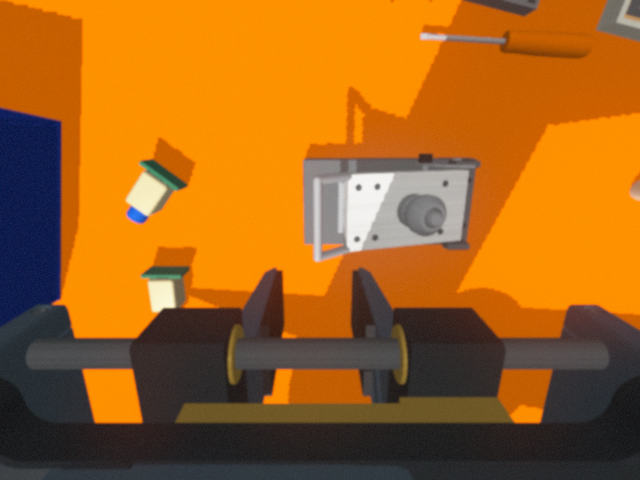

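```bash
python3 - <<'E'
from h import *
c=Cam("wrist","w69.png");s=Cam("scene");show()
cv2.imwrite("pics/w70.png",cv2.resize(c.im[140:275,280:490],(800,514),interpolation=cv2.INTER_CUBIC))
cv2.imwrite("pics/s70.png",cv2.resize(s.im[200:290,320:430],(733,600),interpolation=cv2.INTER_CUBIC))
H=np.array([557.5,44.1]);u=np.array([-0.2155,0.9765]);v=np.array([u[1],-u[0]])  # v ~ +x world
for th in(0.26,0.2957,0.33):
    for y in(39.5,-39.5):
        b=np.r_[H+u*(190*np.cos(th)-30*np.sin(th))+v*y,33+190*np.sin(th)+30*np.cos(th)]
        q=c.proj(b);w=s.proj(b)
        print(th,y,"w70",(q-[280,140])*800/210,"s70",(w-[320,200])*6.667)
E
```

```text
t 74.60 tcp [521.05 213.75 304.02] phi -1.3544 ydown [ 0.  0. -1.] gap 36.74 F [ 0.19 -0.5   0.26] q [ 0.35  0.06  1.95 -0.    1.13  1.7 ]
0.26 39.5 w70 [131.85 153.01] s70 [653.7  229.71]
0.26 -39.5 w70 [132.85 427.78] s70 [578.31 116.92]
0.2957 39.5 w70 [142.49 155.87] s70 [647.44 215.24]
0.2957 -39.5 w70 [142.86 434.8 ] s70 [572.13 102.78]
0.33 39.5 w70 [153.84 158.67] s70 [640.8  201.57]
0.33 -39.5 w70 [153.5  441.63] s70 [565.59  89.44]
```

View pics/w70.png

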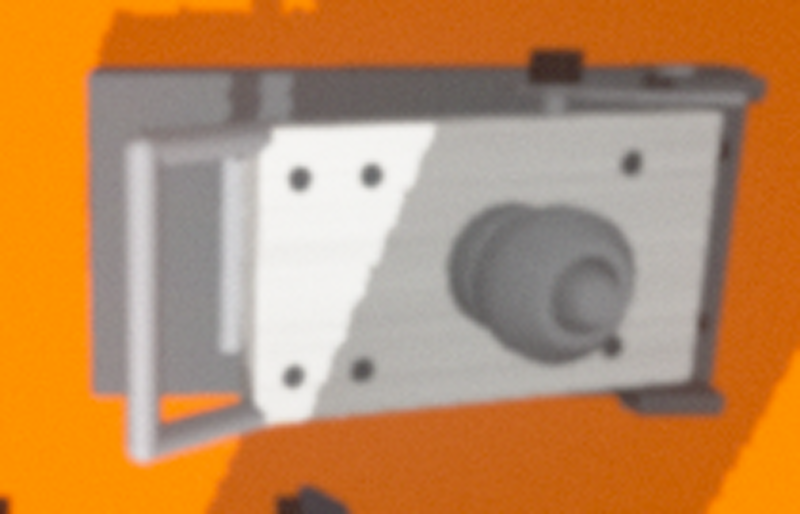

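View pics/s70.png

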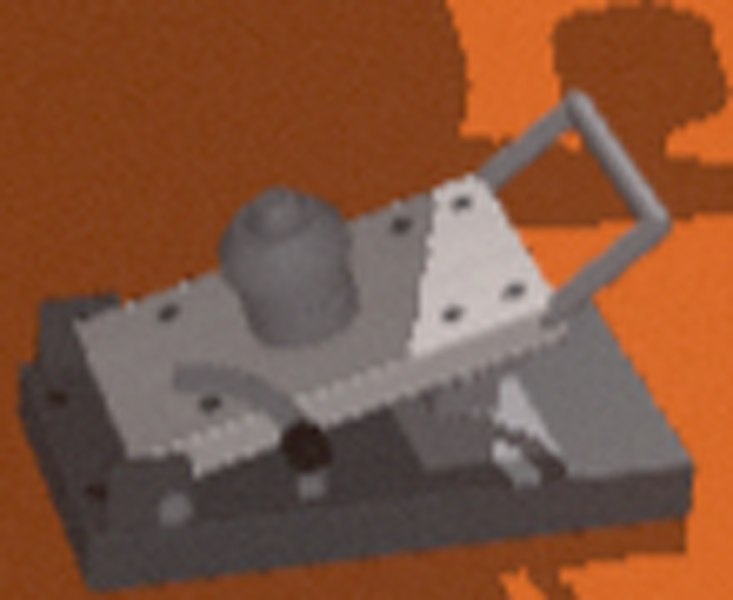

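```bash
python3 - <<'E'
from h import *
inc((506,278,300),0.217)
E
```

```text
inc m: ['-0.0660', '0.0040', '-0.0009'] rot: ['-0.0016', '-1.5714', '0.0016']
```

>>> {"api": "play_rows", "payload": {"increments": [[-0.02,0,0,0,-0.18,0,-0.5],[-0.04,0,0,0,-0.36,0,-0.5],[-0.06,0,0,0,-0.54,0,-0.5],[-0.066,0,0,0,-0.72,0,-0.5],[-0.066,0,0,0,-0.9,0,-0.5],[-0.066,0,0,0,-1.08,0,-0.5],[-0.066,0,0,0,-1.26,0,-0.5],[-0.066,0,0,0,-1.44,0,-0.5]]}}

```text
t: 75.6
tcp_pos: [506.6, 278.1, 303.2]
tcp_rot: [-0.706, 0.706, 0.033, -0.032]
contact_force: [-0.0, -0.1, 0.2]
finger_gap: 22.5
```

```bash
python3 - <<'E'
from h import *
show()
inc((506,278,160),0.217)
E
```

```text
t 75.60 tcp [506.6  278.09 303.16] phi 0.0915 ydown [ 0. -0. -1.] gap 22.48 F [-0.02 -0.07  0.16] q [ 0.46  0.09  1.92 -0.    1.13  0.37]
inc m: ['-0.0007', '0.1432', '0.0000'] rot: ['0.0003', '-0.1255', '0.0006']
```

>>> {"api": "play_rows", "payload": {"increments": [[0,0.02,0,0,-0.1255,0,-0.5],[0,0.05,0,0,-0.1255,0,-0.5],[0,0.09,0,0,-0.1255,0,-0.5],[0,0.12,0,0,-0.1255,0,-0.5],[0,0.14,0,0,-0.1255,0,-0.5],[0,0.14,0,0,-0.1255,0,-0.5],[0,0.14,0,0,-0.1255,0,-0.5],[0,0.14,0,0,-0.1255,0,-0.5]]}}

```text
t: 76.6
tcp_pos: [507.3, 278.4, 164.3]
tcp_rot: [0.703, -0.703, -0.077, 0.076]
contact_force: [-0.7, -0.6, 0.0]
finger_gap: 22.7
```

```bash
python3 - <<'E'
from h import *
c=Cam("wrist","w71.png");show()
E
```

```text
t 76.65 tcp [507.19 278.34 164.19] phi 0.2171 ydown [ 0.  0. -1.] gap 22.70 F [-0.61  0.88  0.64] q [ 0.46  0.26  2.01 -0.    0.88  0.25]
```

View pics/w71.png

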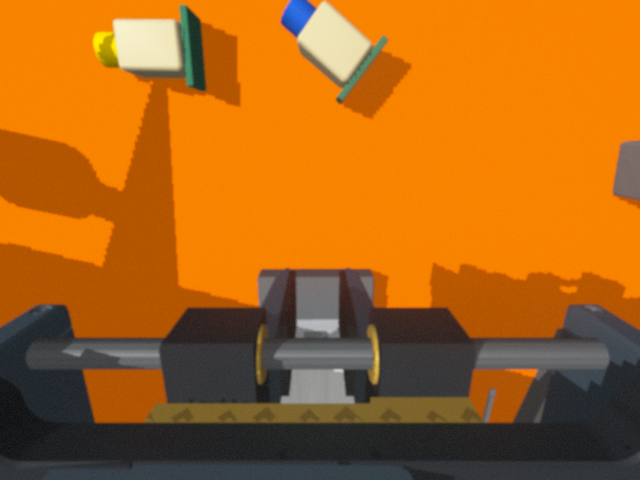

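```bash
python3 - <<'E'
from h import *
show()
inc((480,-150,330),-0.3)
E
```

```text
t 76.65 tcp [507.19 278.34 164.19] phi 0.2171 ydown [ 0.  0. -1.] gap 22.70 F [-0.61  0.88  0.64] q [ 0.46  0.26  2.01 -0.    0.88  0.25]
inc m: ['-0.1185', '-0.1661', '-0.4124'] rot: ['-0.0006', '0.5171', '0.0021']
```

>>> {"api": "play_rows", "payload": {"increments": [[0,-0.055,0,0,0,0,-0.5],[0,-0.11,0,0,0,0,-0.5],[0,-0.17,0,0,0.06,0,-0.5],[-0.015,-0.2,-0.05,0,0.15,0,-0.5],[-0.03,-0.2,-0.1,0,0.24,0,-0.5],[-0.045,-0.2,-0.15,0,0.33,0,-0.5],[-0.06,-0.2,-0.2,0,0.42,0,-0.5],[-0.075,-0.2,-0.26,0,0.5,0,-0.5]]}}

```text
t: 77.65
tcp_pos: [489.2, 6.8, 364.9]
tcp_rot: [0.7, -0.7, 0.099, -0.102]
contact_force: [1.0, -0.7, 0.1]
finger_gap: 22.4
```

>>> {"api": "play_rows", "payload": {"increments": [[-0.03,0,-0.05,0,0,0,-0.5],[-0.06,0,-0.1,0,0,0,-0.5],[-0.08,0,-0.16,0,0,0,-0.5],[-0.1,0,-0.2,0,0,0,-0.5],[-0.1,0,-0.2,0,0,0,-0.5],[-0.1,0,-0.2,0,0,0,-0.5],[-0.1,0,-0.2,0,0,0,-0.5],[-0.1,0,-0.2,0,0,0,-0.5]]}}

```text
t: 78.65
tcp_pos: [337.5, -156.4, 364.2]
tcp_rot: [0.7, -0.7, 0.099, -0.101]
contact_force: [0.0, -1.0, 0.5]
finger_gap: 22.8
```

```bash
python3 - <<'E'
from h import *
show()
s=Cam("scene");t=Cam("top","t72.png");Cam("wrist","w72.png")
a=s.im[225:290,320:430]; a=np.clip(a.astype(float)*1.6,0,255).astype(np.uint8)
cv2.imwrite("pics/s72.png",cv2.resize(a,None,fx=7,fy=7,interpolation=cv2.INTER_CUBIC))
H=np.array([557.5,44.1]);u=np.array([-0.2155,0.9765]);v=np.array([u[1],-u[0]])
for dx in(-12,12):
  for dy in(12,):
    for z in(24,39,49,61): print(dx,dy,z,(s.proj(np.r_[H+u*(121+dx)+v*dy,z])-[320,225])*7)
E
```

```text
t 78.65 tcp [ 337.45 -156.44  364.22] phi -0.2832 ydown [ 0.  0. -1.] gap 22.81 F [ 0.01 -0.98  0.51] q [-0.5  -0.37  2.21  0.    1.3  -0.22]
-12 12 24 [449.71 261.13]
-12 12 39 [452.52 224.78]
-12 12 49 [454.42 200.32]
-12 12 61 [456.71 170.73]
12 12 24 [516.63 253.1 ]
12 12 39 [519.81 216.81]
12 12 49 [521.95 192.4 ]
12 12 61 [524.53 162.86]
```

View pics/s72.png

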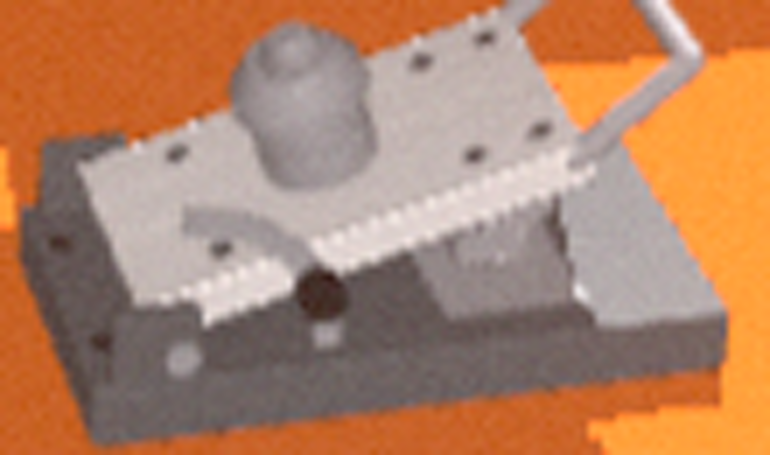

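View pics/w72.png

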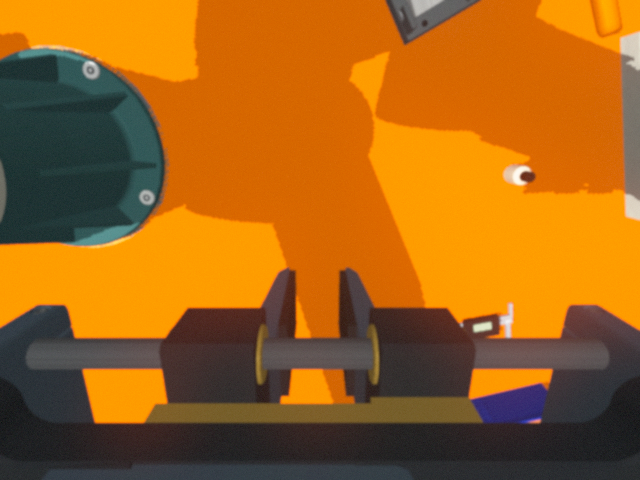

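View pics/t72.png

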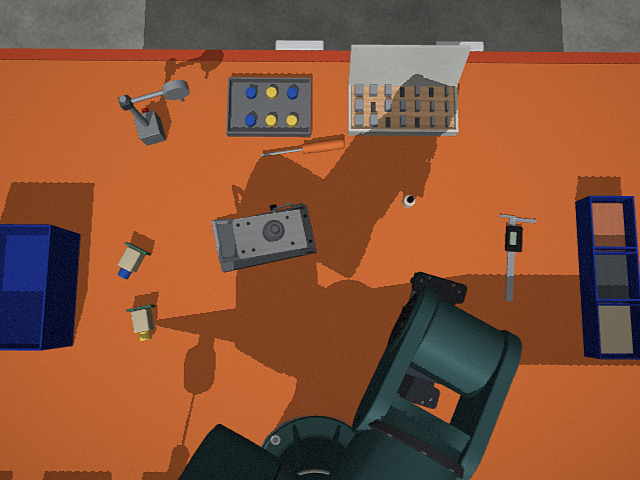

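```bash
python3 - <<'E'
from h import *
show(); env.finish_job(); show()
E
```

```text
t 78.80 tcp [ 337.25 -156.7   364.19] phi -0.2839 ydown [ 0.  0. -1.] gap 22.69 F [ 0.2   0.13 -0.87] q [-0.5  -0.38  2.21  0.    1.3  -0.22]
the job is handed in; nothing more can be done
the job is handed in; nothing more can be done
```

The setup is complete and handed in at about 79 s, but I could only confirm the final stack under the plate indirectly.

- **Arbor:** With the plate flat, I slid on the two spacers that were out (they measured about 12 and 10 mm), then the blank, bevel up. The pictures showed all three down on the arbor.
- **Gauge blocks:** I swung the plate up to about 1.3 rad and it stayed. I then stacked the three blocks that were out, which measured about 15, 10 and 12 mm, so roughly 37 mm in total. The top block's mark was within 0.5 mm of the pad's centre.
- **Plate lowered:** In the wrist and scene views the handle bar ended up where a 37 mm stack puts it, a tilt of about 0.296 rad. The blank and spacers were still down on the arbor. No bystander looked moved in the overhead picture.
- **Checks that fell short:** The close wrist view of the stack was blocked by the gripper. With the plate down I saw the stack only coarsely in the scene picture, so the roller resting on it is inferred from the tilt. One early measurement of the arbor disagreed with the plate's edges by about 1.7 mm. I trusted the direct sighting, and all the rings went on.
- **Forces:** Two short pushes reached about 40 N at the wrist, seating the second ring and the blank, and gripping the handle briefly reached about 45 N.

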